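# Unload the curing box onto the display rest

### The arm

A 6-joint arm with a two-finger parallel gripper is mounted at the origin on the work surface. World frame = base frame: x ahead of the robot, y to its left, z up, the work surface at z = 0. Lengths are in m, angles in rad, forces in N, time in s.
With the tool pointing down it reaches from about 0.25 to 0.725 m from the base axis. Payload 4 kg.
Tool frame: the origin (TCP) lies on the centre line of the jaws, within the pads' length; the fingertips stand 19 mm ahead of it and the grasp point (between the pads) is the TCP; z points along the fingers, y is the direction in which the jaws open and shut (so a half turn about z gives the same grasp; the last joint's range is limited). The gripper opens to 85 mm and grips with 20 to 120 N. Pads are 22 mm wide; open, the fingers measure 114 mm over their backs; the gripper's body (76 mm by 85 mm) begins 54 mm behind the grasp point. The pads swing forward as they close: fully open they stand 13 mm farther back than shut.
Start: joints at [1.339, 0.241, 0.005, 1.335, 0, 1.571], TCP at [0.115, 0.487, 0.25] pointing down, gripper open.
Joint ranges: [-2.72, 2.72], [-1.05, 1.87], [-1.09, 1.28], [-1.99, 2.15], [-1.42, 1.44], [-3.14, 3.14]. Speed limits (rad/s): [2.79, 2.79, 3.14, 3.14, 3.14, 3.14].

### API

Orientations are given as a unit quaternion [x, y, z, w].
In Python, from workcell import bot gives the robot as it stands. The module is installed in compiled form; this text tells all that it offers.
- The arm moves only by the shell command python3 -m handwheel 'ROWS' [OPENING]. ROWS is JSON, a list of rows, each an object of numbers: "dx", "dy", "dz": the shift along the tool's x, y, z as a fraction of full scale; "ax", "ay", "az": the turn, a rotation vector about the tool's x, y, z as a fraction of full scale. In form: [{"dx": .., "dy": .., "dz": .., "ax": .., "ay": .., "az": ..}, ...]. A call has 1 to 12 rows; each row shifts and turns the commanded pose from where the row before left it, along the tool's axes as they then stand; what a row does not reach is not made up. Full scale, the value 1, is 2.5 cm for a shift and 0.15 rad for a turn. A row lasts 1/10 s, in which the tool goes at most 50 mm and 8.59 degrees, less where a joint would pass 70% of its speed; a pose out of reach is approached as far as the arm can. A call with a number of a shift or a turn outside -1 to 1 is refused whole. A call with a gripper value outside its range is refused whole. OPENING is the gripper's target within -1 to 1 (fully open at 1, half-way at 0, shut at -1), set as the call begins (- or left out, the last holds). The fingers move at their own pace and stop on an object; the grip force is fixed at half the most. Time passes only in rows, so rows that do not move let the fingers close. It gives the time, the measured TCP pose, the force and the opening at its end, in the units of the state.
- bot.get_obs(): the state, without advancing time (a new reading comes with each control period).
- bot.camera(name): name is "side" or "top"; returns a dict with "img" (420x560x3 uint8, red, green, blue), "intrinsics" (3x3 intrinsics, pixels), "dist_coeffs" ([k1, k2, p1, p2, k3] as OpenCV has them; the pictures are not rectified), "eye" and "rotation" of the camera in the world. Camera axes: x right, y down, z forward; pixel columns grow to the right and rows downward; lengths in m; the calibration is good to about 2 mm. A picture is of the moment at which its call begins. There is no depth.
- bot.job_done(): hands the job in, once; it reports no verdict.
Trained networks look in a picture, given as the dict that the camera call returned (one of the last four; its "shot" number tells which), for a name from the list of things; names that differ only in an ending like _2 or _b are one class to them, and where a whole thing is asked for, a point or a joint stands for the part that bears it (a point fixed in the world has none). Each returns a list of dicts, best first, with "confidence" (0 to 1); they miss things now and then, are a little off and sometimes report something else, mostly with a low value. They report only what shows in the picture. A call takes as long as a camera call.
- bot.trace(thing, picture): "region" (420x560 bool, what is visible of it) and "rect" ([centre column, centre row, width, height] in pixels, round what is visible of it).
The state is a dict: "clock": time; "joint_pos": joint angles; "joint_vel": joint speeds; "tau": joint torques, N m; "eef_pos": TCP position; "tool_rot": TCP orientation; "ft_force": force on the tool from outside, world axes, zero at the start; "ft_torque": the same for the moment, N m; "grip_width": finger opening in m.
Only numpy, scipy, OpenCV 4.12 (cv2) and the standard library are available. Lean on these libraries where they do the work, as an engineer would, in place of code of your own. Each camera call takes 0.05 s, during which the arm holds its last target.

### The job

The sample panels in the curing box are cured. Raise its amber lid and let it rest on its folding stay, take out every panel and lean each one, long side up the slope, in a place of its own on the plywood display rest. Then fold the stay down and close the lid, leaving the mug, the tape roll and the glue bottle where they are.

Things in the scene. Friction and masses are not known exactly. Their poses are not given: they have to be found in the camera images.
- cure_box: white open tray 190 (x) x 320 (y) x 46 mm high, walls 8 mm, inner floor 6 mm up, fixed; origin under its centre, front faces -x, lid hinged on the +x wall. Battens along y at x = -55 and 15 mm (tops 12 mm up) carry the panels about x = -20, y = -86, 0, 86 mm; ribs 5 mm high on the battens at y = +-32.5, +-53.5, +-118.5 mm. Lamp bar at x = 53 to 87 mm, 36 mm high
- lid (a joint): angle of the amber lid (rad): 0 shut, about 1.33 resting on the stay, 1.50 at its stop. Lid 190 mm deep (from hinge) x 320 mm, 0.45 kg, with a damper (3 N m s/rad): let go, it sinks slowly, some 10 s from the stop to the stay, some 15 s from there to shut
- lid_handle (a point): middle of the lid's handle: black round bar 12 mm thick, 120 mm long, along the box's y, 40 mm in front of the lid's front edge on two arms 56 mm either side of the middle; 230 mm from the hinge line
- lid_hinge (a point): middle of the lid's hinge line, along the box's y; the handle rises about it in an arc as the lid opens
- stay (a joint): angle of the lid's stay (rad), a steel bar outside the box's +y wall: 0 folded (level, pointing to the box's -x), 1.57 upright, 1.78 at its stop; past upright it stays up by itself. Set it with the lid at its stop: the sinking lid's notch then comes to rest on its end (stay about 1.67) and holds it. To free it raise the lid to its stop again; short of upright it drops to 0
- stay_grip (a point): middle of the stay's red grip: round pin 12 mm thick, 60 mm long, along the box's y, sticking out sideways from the stay's free end, 141 mm from its pivot axis, 218 mm in +y from the box's middle
- stay_hinge (a point): point on the stay's pivot axis (along the box's y), at the same box y as the grip's middle
- rest: plywood display rest, fixed, base x = -56 to 84 mm, 300 mm along y; origin on its underside, front faces -x. Three slats 46 mm wide, 118 mm long at y = -92, 0, 92 mm rise from the ledge (12 mm up) at x = -20 mm, leaning back to +x, 55 degrees up from level. A lip 12 mm above the ledge runs at x = -50 to -56 mm; a panel's lower edge stands on the ledge between lip and slats
- place0 (a point): centre of a panel leaning flush on slat 0 of the rest (y = -92 mm, 60 mm above the table)
- place1 (a point): centre of a panel leaning flush on slat 1 of the rest (y = 0 mm, 60 mm above the table)
- place2 (a point): centre of a panel leaning flush on slat 2 of the rest (y = 92 mm, 60 mm above the table)
- panel_green_c (a point): green sample board with white edges, 110 x 52 x 10 mm, 75 g, both faces alike; this point is its centre, x along the 110 mm side, y along the 52 mm side, z normal to it. Starts flat in the curing box on the battens, underside 12 mm above the table, x about along the box's x. May be absent (None from the start)
- panel_tan_c (a point): tan sample board with white edges, 110 x 52 x 10 mm, 75 g, both faces alike; this point is its centre, x along the 110 mm side, y along the 52 mm side, z normal to it. Starts flat in the curing box on the battens, underside 12 mm above the table, x about along the box's x. May be absent (None from the start)
- panel_blue_c (a point): blue sample board with white edges, 110 x 52 x 10 mm, 75 g, both faces alike; this point is its centre, x along the 110 mm side, y along the 52 mm side, z normal to it. Starts flat in the curing box on the battens, underside 12 mm above the table, x about along the box's x. May be absent (None from the start)
- mug: bystander: white mug, 76 mm wide, 92 mm high; origin under its centre
- tape: bystander: roll of green tape, 96 mm wide, 48 mm high; origin under its centre
- glue: bystander: white glue bottle with an orange cap, 60 mm wide, 150 mm high; origin under its centre

How it is judged:
By the outcome, as a careful person would: the job done as asked, in the order asked, and still so for the second after the job is handed in, with the robot touching nothing.
Of panel_green, panel_tan, panel_blue only 2 to 3 are there at a start; the rules pass over those that are not, and their reading is None.
At some moment in a run one of panel_green, panel_tan, panel_blue may be knocked a few centimetres aside while the robot is not near it.
Once in a run the grip may slacken for a moment while it holds something.
It also fails if it takes over 210 s, if anything falls off the work surface, if the arm or the gripper's body presses on something with over 40 N, if the wrist force passes 120 N, or if a joint passes its speed limit or range.

## Working session

There is one attempt and no reset: what is moved stays moved. The work goes in short steps, Python scripts to look and compute and a shell command to move; the robot and the scene stay as the last step left them, time stands still between calls to the robot, and variables do not carry over. Pictures are saved under pics/ and viewed, and the job is handed in when it is done.

```bash
ls; mkdir -p pics; python3 - <<'E'
from workcell import bot
import cv2, numpy as np
o=bot.get_obs(); print({k:np.round(v,3).tolist() for k,v in o.items()})
for n in("side","top"):
    c=bot.camera(n); cv2.imwrite(f"pics/{n}0.png",c["img"][:,:,::-1]); print(n,c["intrinsics"],c["dist_coeffs"],c["eye"],c["rotation"])
E
```

```text
pics
{'clock': 0.0, 'joint_pos': [1.339, 0.241, 0.004, 1.335, -0.0, 1.571], 'joint_vel': [-0.0, 0.002, -0.0, -0.0, 0.0, -0.001], 'tau': [0.0, -37.232, 25.241, 0.017, 0.0, -0.0], 'eef_pos': [0.115, 0.486, 0.249], 'tool_rot': [0.116, 0.993, -0.001, -0.0], 'ft_force': [-0.847, -0.253, -0.253], 'ft_torque': [0.047, 0.011, 0.001], 'grip_width': 0.085}
side [[467.35391238   0.         283.03870859]
 [  0.         467.35391238 213.40533622]
 [  0.           0.           1.        ]] [0.02973525 0.         0.         0.         0.        ] [ 0.20842268 -0.84610399  0.75739245] [ 0.87556079 -0.16915358  0.09423081 -0.44260697]
top [[509.94836869   0.         285.07912405]
 [  0.         509.94836869 203.90670215]
 [  0.           0.           1.        ]] [-0.17463459  0.          0.          0.          0.        ] [0.50090208 0.01849839 1.32298968] [-0.69722495  0.71601065 -0.02694688  0.02190868]
```

View pics/side0.png

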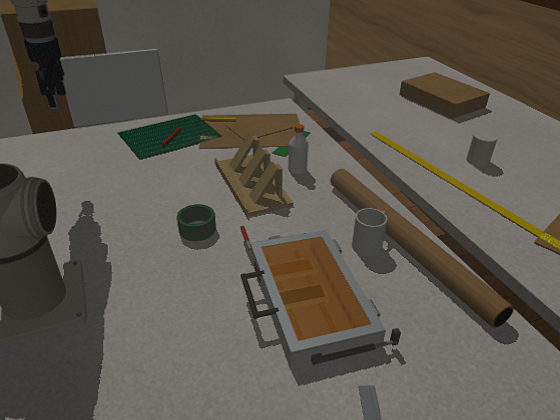

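View pics/top0.png

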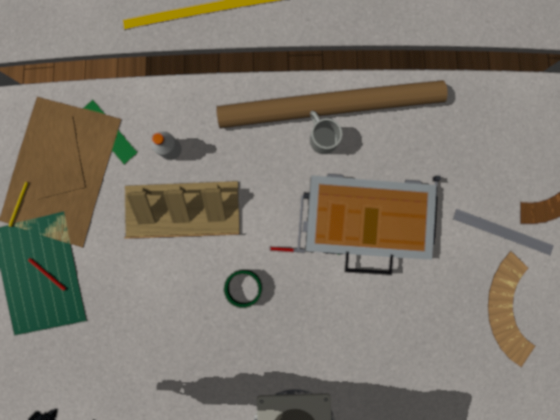

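```bash
cat > h.py <<'E'
from workcell import bot
import cv2, numpy as np
from scipy.spatial.transform import Rotation as R
def cam(n,save=None):
    c=bot.camera(n)
    if save: cv2.imwrite(f"pics/{save}.png",cv2.resize(c["img"][:,:,::-1],(784,588)))
    return c
def proj(c,P):
    P=np.atleast_2d(P).astype(float); Rm=R.from_quat(c["rotation"]).as_matrix()
    rv,_=cv2.Rodrigues(Rm.T); t=-Rm.T@np.array(c["eye"])
    return cv2.projectPoints(P.reshape(-1,1,3),rv,t,np.array(c["intrinsics"]),np.array(c["dist_coeffs"]))[0].reshape(-1,2)
def unp(c,px,z):
    px=np.atleast_2d(px).astype(float)
    u=cv2.undistortPoints(px.reshape(-1,1,2),np.array(c["intrinsics"]),np.array(c["dist_coeffs"])).reshape(-1,2)
    d=R.from_quat(c["rotation"]).apply(np.c_[u,np.ones(len(u))]); e=np.array(c["eye"])
    return e+d*((z-e[2])/d[:,2])[:,None]
def rectw(c,region,z):
    cs,_=cv2.findContours(region.astype(np.uint8),cv2.RETR_EXTERNAL,cv2.CHAIN_APPROX_NONE)
    k=max(cs,key=cv2.contourArea).reshape(-1,2)
    w=unp(c,k,z)[:,:2]
    return cv2.minAreaRect((w*1000).astype(np.float32))
def tri(obs):  # [(cam,px),...]
    A=np.zeros((3,3));b=np.zeros(3)
    for c,px in obs:
        e=np.array(c["eye"]);d=unp(c,px,0)[0]-e;d/=np.linalg.norm(d);M=np.eye(3)-np.outer(d,d);A+=M;b+=M@e
    return np.linalg.solve(A,b)
E
python3 - <<'E'
from h import *
T=cam("top");S=cam("side")
for n in["cure_box","lid","lid_handle","stay","stay_grip","rest","panel_green_c","panel_tan_c","panel_blue_c","mug","tape","glue"]:
    for c,nm in((T,"top"),(S,"side")):
        for d in bot.trace(n,c)[:2]:
            r=d["region"]; print(n,nm,round(d["confidence"],2),np.round(d["rect"],1),r.sum(), "rect@z", [np.round(x,1) for x in rectw(c,r,{"cure_box":.046,"lid":.05}.get(n,.02))] if nm=="top" and r.sum()>5 else "")
E
```

```text
cure_box top 0.82 [356.8 225.7 172.5 101.4] 10454 rect@z [array([ 535.6, -169.5]), array([424.5, 255.6]), np.float64(86.6)]
cure_box side 0.85 [321.2 298.8 158.4 142.8] 13125 rect@z 
lid top 0.68 [368.2 226.9 132.5 101.4] 9859 rect@z [array([ 526.9, -201.7]), array([333.4, 239.3]), np.float64(83.4)]
lid side 0.56 [314.1 291.6 146.4 119.9] 10687 rect@z 
lid_handle top 0.68 [371.  224.5 134.  100.8] 9733 rect@z [array([ 527.8, -205.9]), array([339.2, 242.3]), np.float64(83.7)]
lid_handle side 0.85 [315.6 291.6 146.5 127.1] 10583 rect@z 
stay side 0.54 [245.  236.8  14.8  23.3] 137 rect@z 
stay_grip top 0.86 [287.4 227.1  32.9  52.2] 158 rect@z [array([476.5,   5.4]), array([29. , 76.3]), np.float64(11.9)]
stay_grip side 0.43 [246.2 237.3   9.7  22. ] 99 rect@z 
stay_grip side 0.26 [197.3 222.3  39.2  32.4] 1068 rect@z 
rest top 0.6 [183.2 210.6 113.4  56.1] 5965 rect@z [array([583.6, 275.9]), array([138.5, 298. ]), np.float64(1.1)]
rest top 0.43 [368.  228.  131.6 101.4] 9844 rect@z [array([ 527.6, -206.6]), array([340.6, 242.6]), np.float64(83.8)]
rest side 0.79 [257.4 177.3  78.9  80.6] 3527 rect@z 
mug top 0.79 [325.  132.3  31.2  47.4] 1003 rect@z [array([ 773.2, -101. ]), array([ 83.4, 112.9]), np.float64(85.7)]
mug side 0.74 [371.  232.6  35.3  50.1] 1370 rect@z 
tape top 0.79 [243.3 287.8  41.4  42.1] 504 rect@z [array([380.5, 122.2]), array([95.1, 98.4]), np.float64(70.1)]
tape side 0.98 [196.6 223.4  41.2  32.9] 1110 rect@z 
glue top 0.91 [168.4 146.4  30.1  26.8] 614 rect@z [array([752. , 314.8]), array([82.2, 61. ]), np.float64(43.9)]
glue side 0.86 [300.1 149.2  14.5  49.3] 775 rect@z
```

```bash
python3 - <<'E'
from h import *
T=cam("top");S=cam("side")
def crop(c,x,y,w,h,n,f):
    i=c["img"][y:y+h,x:x+w,::-1]; i=cv2.convertScaleAbs(i,alpha=1.6,beta=15)
    cv2.imwrite(f"pics/{n}.png",cv2.resize(i,None,fx=f,fy=f,interpolation=cv2.INTER_CUBIC))
crop(T,260,165,200,130,"t1",4)
crop(T,110,165,150,90,"t2",5)
crop(S,220,210,200,160,"s1",4 if 0 else 3.7)
E
```

```text
(no output)
```

View pics/t1.png

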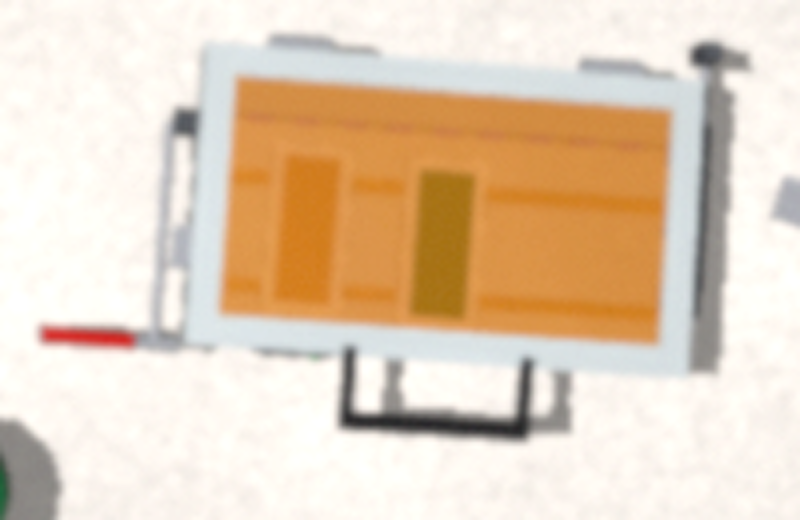

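View pics/t2.png

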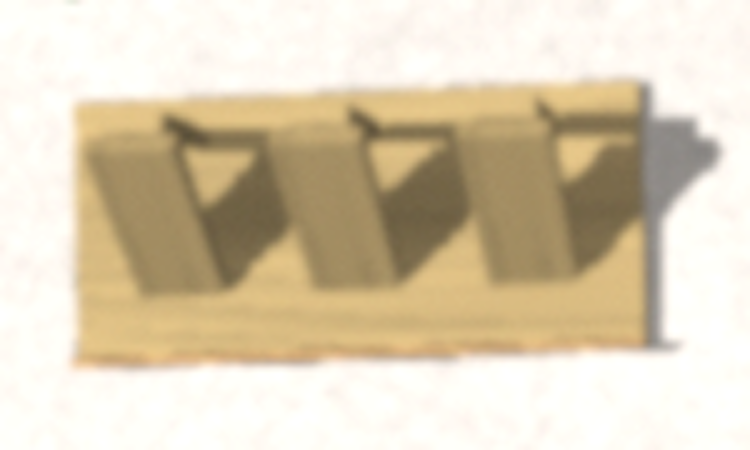

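View pics/s1.png

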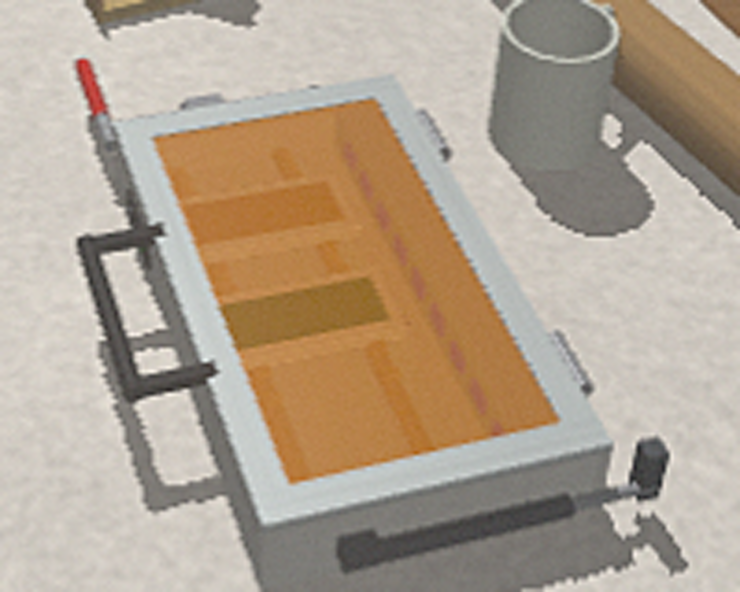

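```bash
python3 - <<'E'
from h import *
from scipy.optimize import least_squares
T=cam("top");S=cam("side")
f=lambda p,o,s:(np.array(p)+.5)/s-.5+np.array(o)
t=f([(205,43),(706,80),(692,374),(188,346)],(260,165),4)
s=f([(395,75),(610,440),(262,525),(118,120)],(220,210),3.7)
for a,b in zip(t,s): print(np.round(tri([(T,a),(S,b)]),4))
L=np.array([(95,160),(95,-160),(-95,-160),(-95,160)])/1000
def pts(p,loc):
    c,sn=np.cos(p[2]),np.sin(p[2]); return np.c_[p[0]+c*loc[:,0]-sn*loc[:,1],p[1]+sn*loc[:,0]+c*loc[:,1]]
def res(p):
    P=np.c_[pts(p,L),np.full(4,p[3])]
    return np.r_[(proj(T,P)-t).ravel(),(proj(S,P)-s).ravel()]
r=least_squares(res,[.53,-.17,-.08,.05],diff_step=1e-5);print(r.x,np.round(r.fun,1))
p=r.x
# points
h1=tri([(T,f((342,422),(260,165),4)),(S,f((90,243),(220,210),3.7))])
h2=tri([(T,f((525,430),(260,165),4)),(S,f((132,393),(220,210),3.7))]);
g1=tri([(T,f((42,334),(260,165),4)),(S,f((82,63),(220,210),3.7))])
g2=tri([(T,f((134,339),(260,165),4)),(S,f((100,113),(220,210),3.7))])
c,sn=np.cos(p[2]),np.sin(p[2])
for q in(h1,h2,g1,g2):
    d=q[:2]-p[:2];print(np.round(q,4),'box',np.round([c*d[0]+sn*d[1],-sn*d[0]+c*d[1]],4))
# panels in top
for nm,k in(("A",[(287,155),(341,157),(333,302),(274,299)]),("B",[(421,170),(475,172),(466,318),(411,315)])):
    w=unp(T,f(k,(260,165),4),.022)[:,:2]; m=w.mean(0);d=m-p[:2];print(nm,np.round(m,4),np.round([c*d[0]+sn*d[1],-sn*d[0]+c*d[1]],4),[np.round(np.linalg.norm(w[i]-w[i-1]),3) for i in range(4)])
# rest
t=f([(642,82),(647,348),(76,362),(76,103)],(110,165),5)
w=unp(T,t,.012)[:,:2];print(np.round(w,4),[np.round(np.linalg.norm(w[i]-w[i-1]),3) for i in range(4)])
LR=np.array([(84,-150),(-56,-150),(-56,150),(84,150)])/1000
zz=np.array([.012,.012,.012,.012])
r=least_squares(lambda p:(pts(p,LR)-w).ravel(),[.57,.27,0]);print(r.x,np.round(r.fun,4))
E
```

```text
[ 0.6586 -0.0583  0.0508]
[ 0.6253 -0.3762  0.0543]
[ 0.4383 -0.359   0.054 ]
[ 0.47   -0.042   0.0563]
[ 0.54760483 -0.20838851 -0.10146586  0.05342549] [ 0.2  0.1 -0.2  0.7 -0.9  1.9 -1.   0.2  0.3 -0.7  1.9  0.5  1.  -0.1
 -0.7  0.4]
[ 0.4197 -0.1369  0.0518] box [-0.1345  0.0581]
[ 0.4078 -0.2519  0.0491] box [-0.1347 -0.0575]
[0.4775 0.0494 0.0337] box [-0.0958  0.2493]
[ 0.472  -0.0082  0.0356] box [-0.0955  0.1915]
A [ 0.5418 -0.1231] [-0.0144  0.0843] [np.float64(0.093), np.float64(0.035), np.float64(0.093), np.float64(0.038)]
B [ 0.5294 -0.2095] [-0.018 -0.003] [np.float64(0.093), np.float64(0.035), np.float64(0.094), np.float64(0.036)]
[[0.6541 0.1282]
 [0.5166 0.1284]
 [0.516  0.4283]
 [0.6518 0.4274]] [np.float64(0.299), np.float64(0.138), np.float64(0.3), np.float64(0.136)]
[0.57065419 0.27802187 0.00325028] [ 0.001   0.0001 -0.0015 -0.0006 -0.0019 -0.0004  0.0023  0.0009]
```

```bash
cat >> h.py <<'E'
BOX=np.array([.5476,-.2084]);BY=-.1015
def bw(x,y,z): 
    c,s=np.cos(BY),np.sin(BY); return np.array([BOX[0]+c*x-s*y,BOX[1]+s*x+c*y,z])
def st():
    o=bot.get_obs(); return np.array(o["eef_pos"]),R.from_quat(o["tool_rot"]),o
def tq(ang,pitch=0):
    # jaw dir (tool y) at world angle ang in plane; tool z down, then pitched about tool y by pitch
    y=np.array([np.cos(ang),np.sin(ang),0]);z=np.array([0,0,-1.]);x=np.cross(y,z)
    return R.from_matrix(np.c_[x,y,z])*R.from_rotvec([0,pitch,0])
def go(p,rot=None):
    q,r,o=st()
    d=r.inv().apply(np.array(p)-q)/.025
    print("t",round(o["clock"],2),"pos",np.round(q,4),"shift units",np.round(d,2),"|max|",np.round(abs(d).max(),1))
    if rot is not None: print("rot units",np.round((r.inv()*rot).as_rotvec()/.15,2), "shift after rot",np.round(rot.inv().apply(np.array(p)-q)/.025,2))
E
python3 -m handwheel '[{"az":0.96},{"az":0.96},{"az":0.96},{"az":0.96},{"az":0.96},{"az":0.96},{"az":0.96},{"az":0.96},{"az":0.96},{"az":0.96}]' -0.15
python3 -c "
from h import *
go([.40,.2,.22],tq(BY)); go(bw(-.1345,0,.15),tq(BY)); print(st()[2]['joint_pos'],bw(-.1345,0,.05))"
```

```text
t 1.6 pos [0.1149 0.4866 0.2503] shift units [-13.73  -8.54   1.21] |max| 13.7
rot units [0.  0.  9.6] shift after rot [-10.25  12.51   1.21]
t 1.6 pos [0.1149 0.4866 0.2503] shift units [-17.9  -23.78   4.01] |max| 23.8
rot units [0.  0.  9.6] shift after rot [-25.9   14.66   4.01]
[ 1.33900913e+00  2.40585066e-01  4.99373724e-03  1.33519734e+00
 -2.11724769e-05  1.57078232e+00] [ 0.41379223 -0.19477168  0.05      ]invalid input
```

```bash
python3 -m handwheel '[{"dx":0,"dy":0,"dz":0,"ax":0,"ay":0,"az":0.96},{"dx":0,"dy":0,"dz":0,"ax":0,"ay":0,"az":0.96}]' -0.15; python3 -m handwheel -h
```

```text
clock: 1.8
eef_pos: [0.1149, 0.4866, 0.2503]
tool_rot: [0.26, 0.966, -0.0, -0.0]
ft_force: [-0.2, -0.4, -0.0]
grip_width: 0.0589invalid input: not JSON, or not a number
```

```bash
python3 -m handwheel '[{"dx":0,"dy":0,"dz":0,"ax":0,"ay":0,"az":0.96},{"dx":0,"dy":0,"dz":0,"ax":0,"ay":0,"az":0.96},{"dx":0,"dy":0,"dz":0,"ax":0,"ay":0,"az":0.96},{"dx":0,"dy":0,"dz":0,"ax":0,"ay":0,"az":0.96},{"dx":0,"dy":0,"dz":0,"ax":0,"ay":0,"az":0.96},{"dx":0,"dy":0,"dz":0,"ax":0,"ay":0,"az":0.96},{"dx":0,"dy":0,"dz":0,"ax":0,"ay":0,"az":0.96},{"dx":0,"dy":0,"dz":0,"ax":0,"ay":0,"az":0.96}]' -0.15
python3 -m handwheel '[{"dx":-0.85,"dy":1,"dz":0.1,"ax":0,"ay":0,"az":0},{"dx":-0.85,"dy":1,"dz":0.1,"ax":0,"ay":0,"az":0},{"dx":-0.85,"dy":1,"dz":0.1,"ax":0,"ay":0,"az":0},{"dx":-0.85,"dy":1,"dz":0.1,"ax":0,"ay":0,"az":0},{"dx":-0.85,"dy":1,"dz":0.1,"ax":0,"ay":0,"az":0},{"dx":-0.85,"dy":1,"dz":0.1,"ax":0,"ay":0,"az":0},{"dx":-0.85,"dy":1,"dz":0.1,"ax":0,"ay":0,"az":0},{"dx":-0.85,"dy":1,"dz":0.1,"ax":0,"ay":0,"az":0},{"dx":-0.85,"dy":1,"dz":0.1,"ax":0,"ay":0,"az":0},{"dx":-0.85,"dy":1,"dz":0.1,"ax":0,"ay":0,"az":0},{"dx":-0.85,"dy":1,"dz":0.1,"ax":0,"ay":0,"az":0},{"dx":-0.85,"dy":1,"dz":0.1,"ax":0,"ay":0,"az":0}]' 
python3 -c "
from h import *
go(bw(-.1345,0,.12),tq(BY)); print(np.round(st()[2]['joint_pos'],2))"
```

```text
clock: 2.6
eef_pos: [0.1149, 0.4866, 0.2503]
tool_rot: [0.744, 0.668, -0.0, 0.0]
ft_force: [0.1, 0.7, -0.4]
grip_width: 0.0364
clock: 3.8
eef_pos: [0.3885, 0.2016, 0.2204]
tool_rot: [0.742, 0.67, 0.0, 0.0]
ft_force: [-0.1, -0.1, 0.6]
grip_width: 0.0363
t 3.8 pos [0.3885 0.2016 0.2204] shift units [-15.67   2.6    4.01] |max| 15.7
rot units [ 0. -0.  0.] shift after rot [-15.67   2.61   4.02]
[ 0.48  0.13 -0.21  1.23  0.    2.15]
```

```bash
python3 -m handwheel '[{"dx":-1,"dy":0.16,"dz":0.2,"ax":0,"ay":0,"az":0},{"dx":-1,"dy":0.16,"dz":0.2,"ax":0,"ay":0,"az":0},{"dx":-1,"dy":0.16,"dz":0.2,"ax":0,"ay":0,"az":0},{"dx":-1,"dy":0.16,"dz":0.2,"ax":0,"ay":0,"az":0},{"dx":-1,"dy":0.16,"dz":0.2,"ax":0,"ay":0,"az":0},{"dx":-1,"dy":0.16,"dz":0.2,"ax":0,"ay":0,"az":0},{"dx":-1,"dy":0.16,"dz":0.2,"ax":0,"ay":0,"az":0},{"dx":-1,"dy":0.16,"dz":0.2,"ax":0,"ay":0,"az":0},{"dx":-1,"dy":0.16,"dz":0.2,"ax":0,"ay":0,"az":0},{"dx":-1,"dy":0.16,"dz":0.2,"ax":0,"ay":0,"az":0},{"dx":-1,"dy":0.16,"dz":0.2,"ax":0,"ay":0,"az":0},{"dx":-1,"dy":0.16,"dz":0.2,"ax":0,"ay":0,"az":0}]' 
python3 -m handwheel '[{"dx":-0.9,"dy":0.17,"dz":0.4,"ax":0,"ay":0,"az":0},{"dx":-0.9,"dy":0.17,"dz":0.4,"ax":0,"ay":0,"az":0},{"dx":-0.9,"dy":0.17,"dz":0.4,"ax":0,"ay":0,"az":0},{"dx":-0.9,"dy":0.17,"dz":0.4,"ax":0,"ay":0,"az":0},{"dx":0,"dy":0,"dz":0,"ax":0,"ay":0,"az":0}]' 
python3 -c "
from h import *
go(bw(-.1345,0,.05),tq(BY)); cam('top','top1');S=cam('side','side1')
q,r,o=st();print(proj(S,q))"
```

```text
clock: 5.0
eef_pos: [0.4052, -0.1017, 0.1603]
tool_rot: [0.742, 0.67, 0.0, 0.0]
ft_force: [0.1, 0.4, 0.5]
grip_width: 0.0361
clock: 5.5
eef_pos: [0.4127, -0.1937, 0.1193]
tool_rot: [0.743, 0.669, -0.0, -0.0]
ft_force: [0.2, 1.2, -0.8]
grip_width: 0.0367
t 5.5 pos [ 0.4127 -0.1937  0.1193] shift units [-0.04  0.05  2.77] |max| 2.8
rot units [-0.01  0.   -0.02] shift after rot [-0.04  0.05  2.77]
[[248.12728346 269.07031941]]
```

View pics/side1.png

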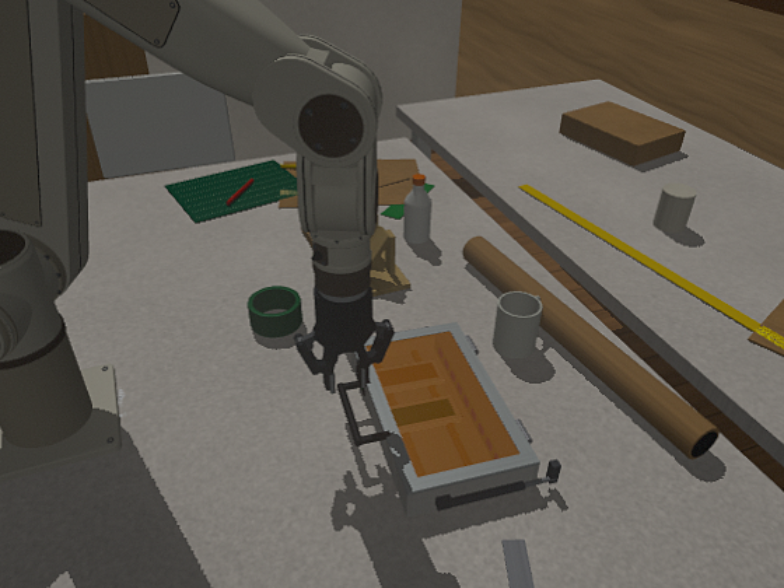

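View pics/top1.png

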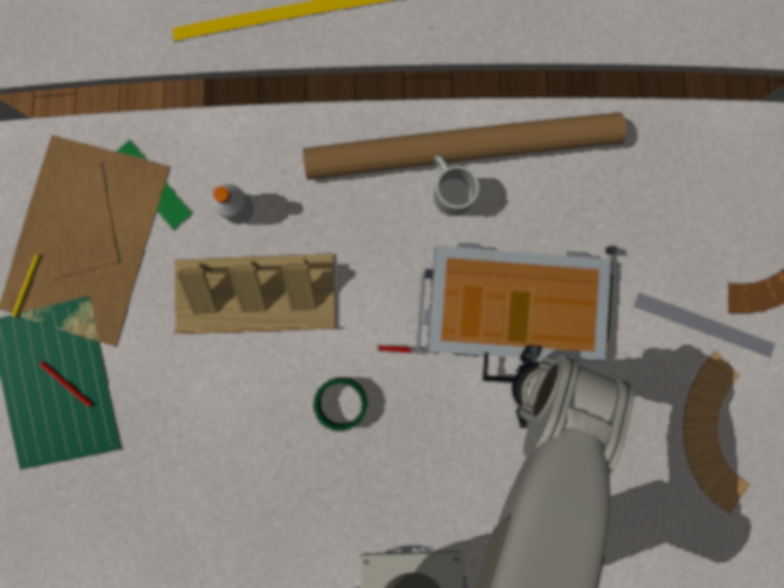

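```bash
python3 -m handwheel '[{"dx":0,"dy":0,"dz":0.5,"ax":0,"ay":0,"az":0},{"dx":0,"dy":0,"dz":0.5,"ax":0,"ay":0,"az":0},{"dx":0,"dy":0,"dz":0.5,"ax":0,"ay":0,"az":0},{"dx":0,"dy":0,"dz":0.5,"ax":0,"ay":0,"az":0},{"dx":0,"dy":0,"dz":0.4,"ax":0,"ay":0,"az":0},{"dx":0,"dy":0,"dz":0.4,"ax":0,"ay":0,"az":0},{"dx":0,"dy":0,"dz":0,"ax":0,"ay":0,"az":0}]' 
python3 -m handwheel '[{"dx":0,"dy":0,"dz":0,"ax":0,"ay":0,"az":0},{"dx":0,"dy":0,"dz":0,"ax":0,"ay":0,"az":0},{"dx":0,"dy":0,"dz":0,"ax":0,"ay":0,"az":0},{"dx":0,"dy":0,"dz":0,"ax":0,"ay":0,"az":0},{"dx":0,"dy":0,"dz":0,"ax":0,"ay":0,"az":0},{"dx":0,"dy":0,"dz":0,"ax":0,"ay":0,"az":0},{"dx":0,"dy":0,"dz":0,"ax":0,"ay":0,"az":0}]' -1
python3 -c "
from h import *
go(bw(-.1345,0,.05),tq(BY)); 
hx,hz=.0955,.05
for k in range(13):
  a=k*.125; b=.230*np.array([np.cos(a)-1,np.sin(a)]) 
  a2=a-.125; b2=.230*np.array([np.cos(a2)-1,np.sin(a2)])
  print(round(a,3),np.round((b-b2)/.025/2,2), np.round(bw(hx-.23*np.cos(a),0,hz+.23*np.sin(a)),3))"
```

```text
clock: 6.3
eef_pos: [0.4122, -0.191, 0.0493]
tool_rot: [0.742, 0.671, -0.0, -0.001]
ft_force: [-0.7, -0.5, 0.2]
grip_width: 0.0363
clock: 7.0
eef_pos: [0.4146, -0.1921, 0.0509]
tool_rot: [0.742, 0.671, 0.001, 0.001]
ft_force: [4.7, 1.3, -1.7]
grip_width: 0.0099
t 7.0 pos [ 0.4146 -0.1921  0.0509] shift units [-0.11 -0.02  0.04] |max| 0.1
rot units [ 0.02 -0.    0.01] shift after rot [-0.11 -0.02  0.04]
0.0 [0.04 0.57] [ 0.414 -0.195  0.05 ]
0.125 [-0.04  0.57] [ 0.416 -0.195  0.079]
0.25 [-0.11  0.56] [ 0.421 -0.195  0.107]
0.375 [-0.18  0.55] [ 0.43  -0.196  0.134]
0.5 [-0.24  0.52] [ 0.442 -0.198  0.16 ]
0.625 [-0.31  0.49] [ 0.457 -0.199  0.185]
0.75 [-0.36  0.44] [ 0.475 -0.201  0.207]
0.875 [-0.42  0.4 ] [ 0.496 -0.203  0.227]
1.0 [-0.46  0.34] [ 0.519 -0.205  0.244]
1.125 [-0.5   0.28] [ 0.544 -0.208  0.258]
1.25 [-0.53  0.21] [ 0.57  -0.211  0.268]
1.375 [-0.56  0.15] [ 0.598 -0.214  0.276]
1.5 [-0.57  0.08] [ 0.626 -0.216  0.279]
```

```bash
python3 -m handwheel '[{"dx":0,"dy":0.02,"dz":-0.57,"ax":0,"ay":0,"az":0},{"dx":0,"dy":0.05,"dz":-0.57,"ax":0,"ay":0,"az":0},{"dx":0,"dy":0.09,"dz":-0.56,"ax":0,"ay":0,"az":0},{"dx":0,"dy":0.13,"dz":-0.56,"ax":0,"ay":0,"az":0},{"dx":0,"dy":0.16,"dz":-0.55,"ax":0,"ay":0,"az":0},{"dx":0,"dy":0.2,"dz":-0.54,"ax":0,"ay":0,"az":0},{"dx":0,"dy":0.23,"dz":-0.53,"ax":0,"ay":0,"az":0},{"dx":0,"dy":0.26,"dz":-0.51,"ax":0,"ay":0,"az":0}]'
python3 -c "
from h import *
go(bw(.0955-.23*np.cos(.625),0,.05+.23*np.sin(.625)),tq(BY)); print(np.round(st()[2]['joint_pos'],2))"
```

```text
clock: 7.8
eef_pos: [0.4417, -0.1948, 0.1586]
tool_rot: [0.742, 0.671, -0.0, -0.001]
ft_force: [9.1, -2.1, -16.6]
grip_width: 0.0097
t 7.8 pos [ 0.4417 -0.1948  0.1586] shift units [-0.11  0.63 -1.04] |max| 1.0
rot units [-0.01 -0.    0.  ] shift after rot [-0.11  0.63 -1.04]
[-0.42  0.27 -0.21  1.1   0.    1.26]
```

```bash
python3 -m handwheel '[{"dx":0,"dy":0.29,"dz":-0.5,"ax":0,"ay":0,"az":0},{"dx":0,"dy":0.32,"dz":-0.48,"ax":0,"ay":0,"az":0},{"dx":0,"dy":0.35,"dz":-0.45,"ax":0,"ay":0,"az":0},{"dx":0,"dy":0.37,"dz":-0.43,"ax":0,"ay":0,"az":0},{"dx":0,"dy":0.4,"dz":-0.41,"ax":0,"ay":0,"az":0},{"dx":0,"dy":0.43,"dz":-0.39,"ax":0,"ay":0,"az":0},{"dx":0,"dy":0.45,"dz":-0.35,"ax":0,"ay":0,"az":0},{"dx":0,"dy":0.47,"dz":-0.33,"ax":0,"ay":0,"az":0}]'
python3 -m handwheel '[{"dx":0,"dy":0.49,"dz":-0.3,"ax":0,"ay":0,"az":0},{"dx":0,"dy":0.51,"dz":-0.26,"ax":0,"ay":0,"az":0},{"dx":0,"dy":0.53,"dz":-0.23,"ax":0,"ay":0,"az":0},{"dx":0,"dy":0.54,"dz":-0.2,"ax":0,"ay":0,"az":0}]'
python3 -c "
from h import *
go(bw(.0955-.23*np.cos(1.47),0,.05+.23*np.sin(1.47)),tq(BY)); print(np.round(st()[2]['joint_pos'],2))
q=st()[0];print(np.arctan2(q[2]-.05,np.linalg.norm(bw(.0955,0,0)[:2]-q[:2])))
cam('side','side2')"
```

```text
clock: 8.6
eef_pos: [0.5119, -0.2019, 0.2402]
tool_rot: [0.742, 0.67, -0.005, -0.006]
ft_force: [-9.4, -0.0, -6.2]
grip_width: 0.0095
clock: 9.0
eef_pos: [0.5628, -0.2071, 0.2684]
tool_rot: [0.742, 0.67, -0.005, -0.006]
ft_force: [-15.5, 3.1, 9.6]
grip_width: 0.0093
t 9.0 pos [ 0.5628 -0.2071  0.2684] shift units [-0.11  2.29 -0.45] |max| 2.3
rot units [-0.1  -0.   -0.01] shift after rot [-0.11  2.3  -0.42]
[-0.35  0.45  0.35  1.49 -0.    1.32]
1.2173552761072854
```

View pics/side2.png

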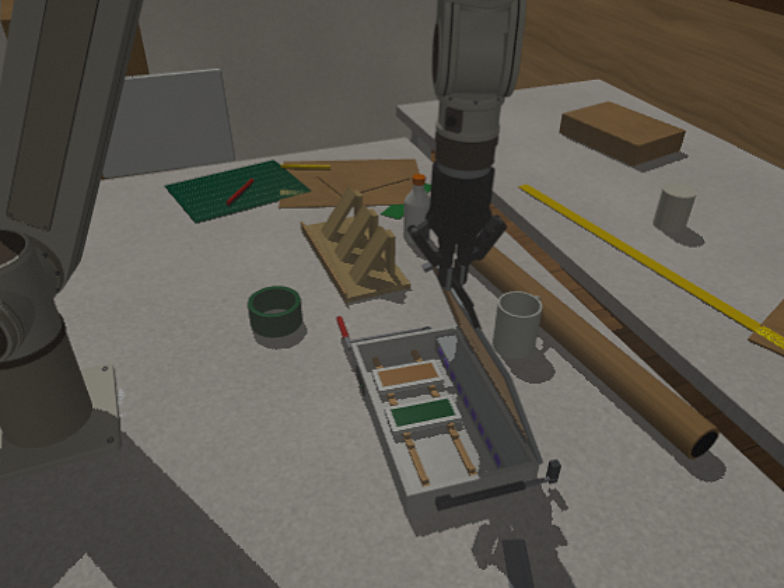

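```bash
python3 -m handwheel '[{"dx":0,"dy":0.55,"dz":-0.17,"ax":0,"ay":0,"az":0},{"dx":0,"dy":0.55,"dz":-0.14,"ax":0,"ay":0,"az":0},{"dx":0,"dy":0.56,"dz":-0.1,"ax":0,"ay":0,"az":0},{"dx":0,"dy":0.56,"dz":-0.05,"ax":0,"ay":0,"az":0},{"dx":0,"dy":0.3,"dz":0,"ax":0,"ay":0,"az":0},{"dx":0,"dy":0.2,"dz":0,"ax":0,"ay":0,"az":0}]'
python3 -c "
from h import *
q=st()[0];print(np.arctan2(q[2]-.05,np.linalg.norm(bw(.0955,0,0)[:2]-q[:2])))
go(bw(-.0955,.226,.035),tq(BY)); print(np.round(st()[2]['joint_pos'],2));print(bw(-.0955,.226,.035))
for k in range(15):
  a=min(k*.125,1.72);x=.0455-.141*np.cos(a);z=.035+.141*np.sin(a)
  if k:print(round(a,3),np.round([(x-xo)/.025,(z-zo)/.025],2),np.round(bw(x,.226,z),3))
  xo,zo=x,z
"
```

```text
clock: 9.65
eef_pos: [0.6317, -0.2141, 0.2836]
tool_rot: [0.742, 0.67, -0.003, -0.003]
ft_force: [-25.6, 5.3, 20.6]
grip_width: 0.0092
1.5212103111922315
t 9.65 pos [ 0.6317 -0.2141  0.2836] shift units [ 8.94 -7.1   9.99] |max| 10.0
rot units [-0.06  0.01 -0.  ] shift after rot [ 8.93 -7.19  9.94]
[-0.33  0.6   0.64  1.62 -0.    1.35]
[0.47549114 0.02611346 0.035     ]
0.125 [0.04 0.7 ] [0.477 0.026 0.053]
0.25 [0.13 0.69] [0.48  0.026 0.07 ]
0.375 [0.22 0.67] [0.485 0.025 0.087]
0.5 [0.3  0.64] [0.493 0.024 0.103]
0.625 [0.38 0.6 ] [0.502 0.023 0.117]
0.75 [0.45 0.54] [0.513 0.022 0.131]
0.875 [0.51 0.48] [0.526 0.021 0.143]
1.0 [0.57 0.42] [0.54  0.02  0.154]
1.125 [0.62 0.34] [0.555 0.018 0.162]
1.25 [0.65 0.26] [0.572 0.016 0.169]
1.375 [0.68 0.18] [0.588 0.015 0.173]
1.5 [0.7  0.09] [0.606 0.013 0.176]
1.625 [0.7  0.01] [0.623 0.011 0.176]
1.72 [ 0.53 -0.05] [0.637 0.01  0.174]
```

```bash
python3 -m handwheel '[{"dx":0,"dy":-0.1,"dz":0,"ax":0,"ay":0,"az":0},{"dx":0,"dy":-0.1,"dz":0,"ax":0,"ay":0,"az":0},{"dx":0,"dy":0,"dz":0,"ax":0,"ay":0,"az":0},{"dx":0,"dy":0,"dz":-0.8,"ax":0,"ay":0,"az":0},{"dx":0,"dy":0,"dz":-0.8,"ax":0,"ay":0,"az":0},{"dx":0,"dy":0,"dz":-0.8,"ax":0,"ay":0,"az":0}]' -0.1
python3 -m handwheel '[{"dx":0.89,"dy":-0.7,"dz":0,"ax":0,"ay":0,"az":0},{"dx":0.89,"dy":-0.7,"dz":0,"ax":0,"ay":0,"az":0},{"dx":0.89,"dy":-0.7,"dz":0,"ax":0,"ay":0,"az":0},{"dx":0.89,"dy":-0.7,"dz":0.5,"ax":0,"ay":0,"az":0},{"dx":0.89,"dy":-0.7,"dz":0.8,"ax":0,"ay":0,"az":0},{"dx":0.89,"dy":-0.7,"dz":0.8,"ax":0,"ay":0,"az":0},{"dx":0.89,"dy":-0.7,"dz":0.8,"ax":0,"ay":0,"az":0},{"dx":0.89,"dy":-0.7,"dz":0.8,"ax":0,"ay":0,"az":0},{"dx":0.89,"dy":-0.7,"dz":0.8,"ax":0,"ay":0,"az":0},{"dx":0.89,"dy":-0.7,"dz":0.8,"ax":0,"ay":0,"az":0}]'
python3 -c "
from h import *
go(bw(-.0955,.226,.035),tq(BY))"
```

```text
clock: 10.25
eef_pos: [0.6318, -0.2142, 0.3397]
tool_rot: [0.742, 0.67, -0.001, -0.001]
ft_force: [0.3, -0.6, -0.5]
grip_width: 0.0387
clock: 11.25
eef_pos: [0.4794, 0.0256, 0.2062]
tool_rot: [0.742, 0.67, -0.0, -0.0]
ft_force: [-0.3, 0.5, 1.0]
grip_width: 0.0387
t 11.25 pos [0.4794 0.0256 0.2062] shift units [ 0.01 -0.15  6.85] |max| 6.8
rot units [-0.  0.  0.] shift after rot [ 0.   -0.16  6.85]
```

```bash
python3 -m handwheel '[{"dx":0,"dy":-0.08,"dz":0.9,"ax":0,"ay":0,"az":0},{"dx":0,"dy":-0.08,"dz":0.9,"ax":0,"ay":0,"az":0},{"dx":0,"dy":0,"dz":0.9,"ax":0,"ay":0,"az":0},{"dx":0,"dy":0,"dz":0.9,"ax":0,"ay":0,"az":0},{"dx":0,"dy":0,"dz":0.9,"ax":0,"ay":0,"az":0},{"dx":0,"dy":0,"dz":0.9,"ax":0,"ay":0,"az":0},{"dx":0,"dy":0,"dz":0.7,"ax":0,"ay":0,"az":0},{"dx":0,"dy":0,"dz":0.6,"ax":0,"ay":0,"az":0},{"dx":0,"dy":0,"dz":0,"ax":0,"ay":0,"az":0}]'
python3 -m handwheel '[{"dx":0,"dy":0,"dz":0,"ax":0,"ay":0,"az":0},{"dx":0,"dy":0,"dz":0,"ax":0,"ay":0,"az":0},{"dx":0,"dy":0,"dz":0,"ax":0,"ay":0,"az":0},{"dx":0,"dy":0,"dz":0,"ax":0,"ay":0,"az":0},{"dx":0,"dy":0,"dz":0,"ax":0,"ay":0,"az":0}]' -1
python3 -c "
from h import *
go(bw(-.0955,.226,.035),tq(BY))"
```

```text
clock: 12.15
eef_pos: [0.4742, 0.0251, 0.0376]
tool_rot: [0.742, 0.67, -0.002, -0.002]
ft_force: [-0.3, -1.0, -0.9]
grip_width: 0.0385
clock: 12.65
eef_pos: [0.4764, 0.0254, 0.0405]
tool_rot: [0.742, 0.671, 0.0, 0.0]
ft_force: [-3.9, 1.0, 5.7]
grip_width: 0.0093
t 12.65 pos [0.4764 0.0254 0.0405] shift units [ 0.03 -0.04  0.22] |max| 0.2
rot units [ 0. -0.  0.] shift after rot [ 0.03 -0.04  0.22]
```

```bash
python3 -m handwheel '[{"dx":0,"dy":0.04,"dz":-0.7,"ax":0,"ay":0,"az":0},{"dx":0,"dy":0.13,"dz":-0.69,"ax":0,"ay":0,"az":0},{"dx":0,"dy":0.22,"dz":-0.67,"ax":0,"ay":0,"az":0},{"dx":0,"dy":0.3,"dz":-0.64,"ax":0,"ay":0,"az":0},{"dx":0,"dy":0.38,"dz":-0.6,"ax":0,"ay":0,"az":0},{"dx":0,"dy":0.45,"dz":-0.54,"ax":0,"ay":0,"az":0}]'
python3 -m handwheel '[{"dx":0,"dy":0.51,"dz":-0.48,"ax":0,"ay":0,"az":0},{"dx":0,"dy":0.57,"dz":-0.42,"ax":0,"ay":0,"az":0},{"dx":0,"dy":0.62,"dz":-0.34,"ax":0,"ay":0,"az":0},{"dx":0,"dy":0.65,"dz":-0.26,"ax":0,"ay":0,"az":0},{"dx":0,"dy":0.68,"dz":-0.18,"ax":0,"ay":0,"az":0},{"dx":0,"dy":0.7,"dz":-0.09,"ax":0,"ay":0,"az":0},{"dx":0,"dy":0.5,"dz":0,"ax":0,"ay":0,"az":0}]'
python3 -c "
from h import *
q=st()[0];b=bw(.0455,.226,0);print(np.arctan2(q[2]-.035,np.dot((b-q)[:2],[np.cos(BY),np.sin(BY)])));go(bw(.0455-.141*np.cos(1.72),.226,.035+.141*np.sin(1.72)),tq(BY))"
```

```text
clock: 13.25
eef_pos: [0.5102, 0.022, 0.1356]
tool_rot: [0.742, 0.671, -0.003, -0.004]
ft_force: [-8.9, 1.9, 3.8]
grip_width: 0.0092
clock: 13.95
eef_pos: [0.6221, 0.0104, 0.1825]
tool_rot: [0.742, 0.67, 0.002, 0.002]
ft_force: [-0.7, -14.2, 1.0]
grip_width: 0.0091
1.6146028354171749
t 13.95 pos [0.6221 0.0104 0.1825] shift units [0.03 0.58 0.33] |max| 0.6
rot units [0.04 0.   0.  ] shift after rot [0.03 0.58 0.32]
```

```bash
python3 -m handwheel '[{"dx":0,"dy":0.3,"dz":0.05,"ax":0,"ay":0,"az":0},{"dx":0,"dy":0.2,"dz":0.05,"ax":0,"ay":0,"az":0},{"dx":0,"dy":0,"dz":0,"ax":0,"ay":0,"az":0}]'
python3 -c "
from h import *
q=st()[0];b=bw(.0455,.226,0);print(np.arctan2(q[2]-.035,np.dot((b-q)[:2],[np.cos(BY),np.sin(BY)])));cam('side','side3');cam('top','top3')"
```

```text
clock: 14.25
eef_pos: [0.6356, 0.0091, 0.1805]
tool_rot: [0.742, 0.67, 0.003, 0.003]
ft_force: [2.4, -3.5, 5.7]
grip_width: 0.0094
1.7077674714614717
```

View pics/side3.png

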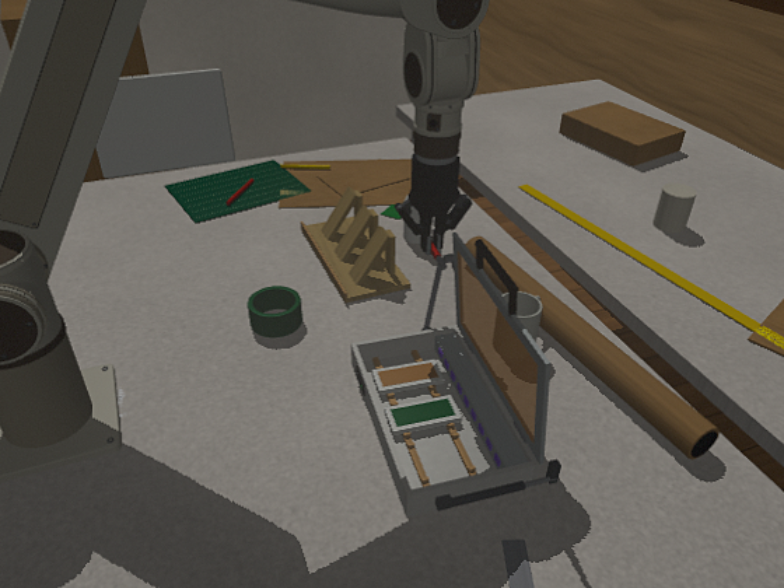

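View pics/top3.png

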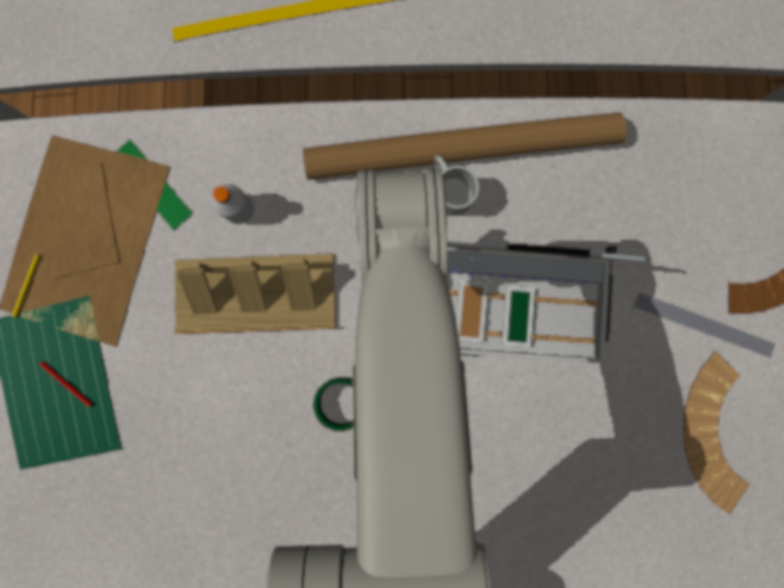

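```bash
python3 -m handwheel '[{"dx":0,"dy":0,"dz":0,"ax":0,"ay":0,"az":0},{"dx":0,"dy":0,"dz":0,"ax":0,"ay":0,"az":0},{"dx":0,"dy":0,"dz":0,"ax":0,"ay":0,"az":0},{"dx":0,"dy":0,"dz":-0.5,"ax":0,"ay":0,"az":0},{"dx":0.2,"dy":0,"dz":-0.8,"ax":0,"ay":0,"az":0},{"dx":0.2,"dy":0,"dz":-0.8,"ax":0,"ay":0,"az":0},{"dx":0,"dy":-0.5,"dz":-0.9,"ax":0,"ay":0,"az":0},{"dx":0,"dy":-0.9,"dz":-0.9,"ax":0,"ay":0,"az":0},{"dx":0,"dy":-0.9,"dz":0,"ax":0,"ay":0,"az":0},{"dx":0,"dy":-0.9,"dz":0,"ax":0,"ay":0,"az":0},{"dx":0,"dy":-0.9,"dz":0,"ax":0,"ay":0,"az":0},{"dx":0,"dy":-0.9,"dz":0,"ax":0,"ay":0,"az":0}]' -0.3
python3 -c "
from h import *
st();cam('side','side4');cam('top','top4')"
```

```text
clock: 15.55
eef_pos: [0.5076, 0.0322, 0.2759]
tool_rot: [0.742, 0.671, 0.0, 0.0]
ft_force: [-0.5, 0.2, -0.3]
grip_width: 0.0298
```

View pics/side4.png

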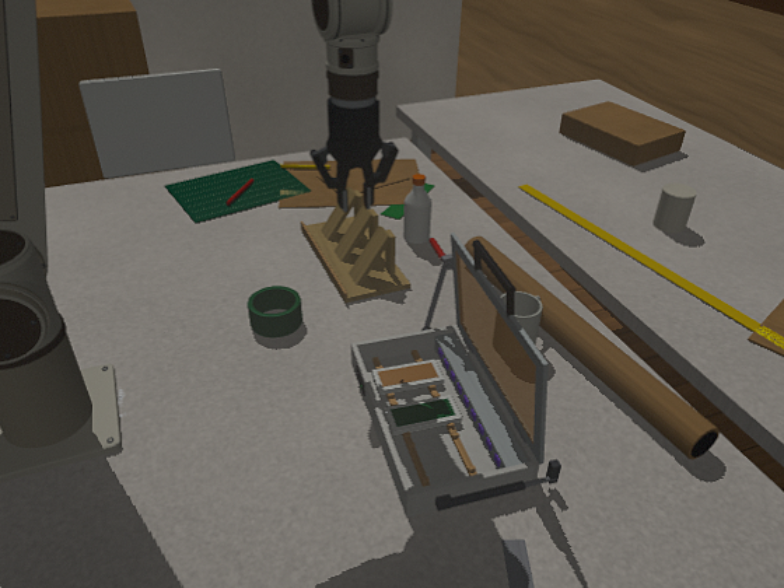

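View pics/top4.png

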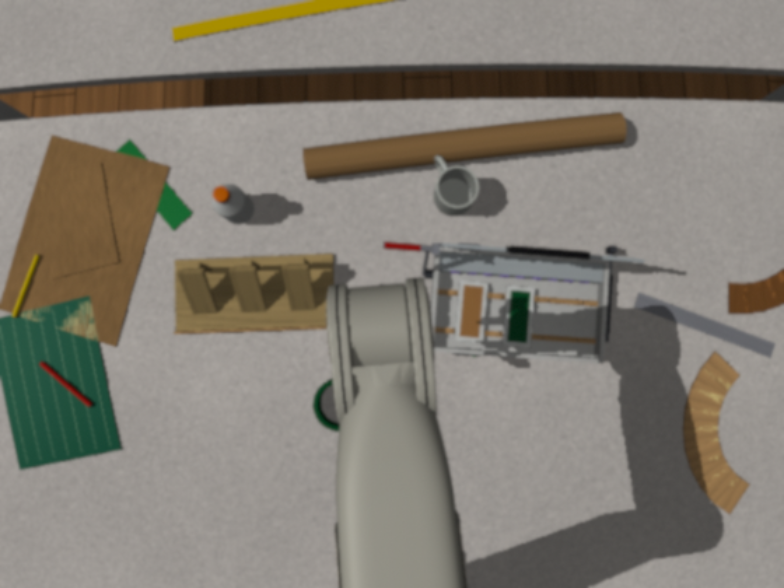

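```bash
python3 -m handwheel '[{"dx":0,"dy":0,"dz":0,"ax":0,"ay":0,"az":-0.95},{"dx":0,"dy":0,"dz":0,"ax":0,"ay":0,"az":-0.95},{"dx":0,"dy":0,"dz":0,"ax":0,"ay":0,"az":-0.95},{"dx":0,"dy":0,"dz":0,"ax":0,"ay":0,"az":-0.95},{"dx":0,"dy":0,"dz":0,"ax":0,"ay":0,"az":-0.95},{"dx":0,"dy":0,"dz":0,"ax":0,"ay":0,"az":-0.95},{"dx":0,"dy":0,"dz":0,"ax":0,"ay":0,"az":-0.95},{"dx":0,"dy":0,"dz":0,"ax":0,"ay":0,"az":-0.95},{"dx":0,"dy":0,"dz":0,"ax":0,"ay":0,"az":-0.95},{"dx":0,"dy":0,"dz":0,"ax":0,"ay":0,"az":-0.95},{"dx":0,"dy":0,"dz":0,"ax":0,"ay":0,"az":-0.97}]' 0.65
cat >> h.py <<'E'
def crop(c,x,y,w,h,n,f):
    i=c["img"][y:y+h,x:x+w,::-1]; i=cv2.convertScaleAbs(i,alpha=1.5,beta=15)
    cv2.imwrite(f"pics/{n}.png",cv2.resize(i,None,fx=f,fy=f,interpolation=cv2.INTER_CUBIC))
def panels(c,z=.022,names=("green","tan","blue")):
    for n in names:
        for d in bot.trace(f"panel_{n}_c",c)[:1]:
            k=rectw(c,d["region"],z); m=np.array(k[0])/1000; dd=m-BOX;co,s=np.cos(BY),np.sin(BY)
            print(n,round(d["confidence"],2),d["rect"],np.round(m,4),"box",np.round([co*dd[0]+s*dd[1],-s*dd[0]+co*dd[1]],4),np.round(k[1],1),round(k[2],1))
E
python3 -c "
from h import *
c=cam('top');panels(c);crop(c,300,165,150,110,'t5',5);c=cam('side','s5');panels(c)"
```

```text
clock: 16.75
eef_pos: [0.5095, 0.0321, 0.2755]
tool_rot: [0.048, 0.999, 0.0, 0.0]
ft_force: [0.3, 0.6, -0.3]
grip_width: 0.0706
green 0.61 [384.7, 182.2, 146.8, 16.9] [ 0.6449 -0.2513] box [ 0.1011 -0.0328] [393.3  21.4] 85.9
tan 0.89 [335.0, 221.2, 21.4, 42.3] [ 0.5429 -0.122 ] box [-0.0135  0.0855] [ 52.7 112.8] 82.4
blue 0.19 [382.9, 182.3, 150.7, 11.7] [ 0.6385 -0.3066] box [ 0.1004 -0.0884] [282.2  15.1] 84.4
green 0.87 [301.8, 295.6, 56.0, 27.0] [ 0.5246 -0.2129] box [-0.0225 -0.0069] [ 64.1 114.2] 82.5
tan 0.68 [291.5, 269.9, 50.7, 23.4] [ 0.5368 -0.1259] box [-0.0191  0.081 ] [ 61.8 112.5] 82.5
```

View pics/t5.png

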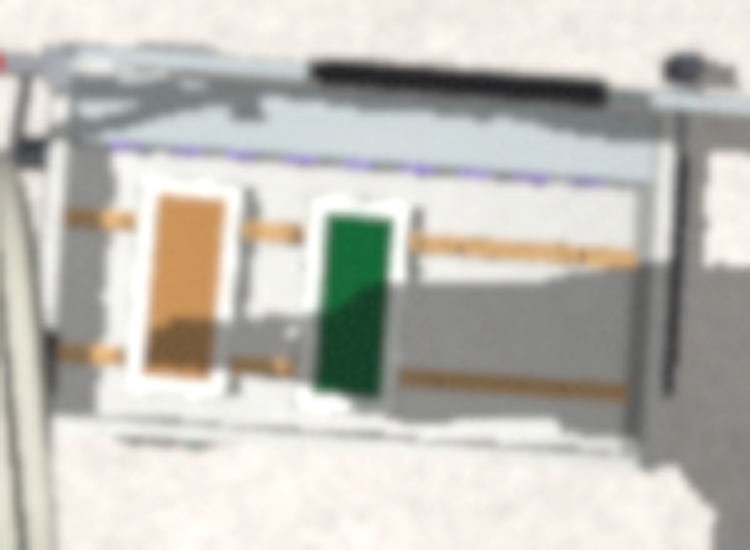

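View pics/s5.png

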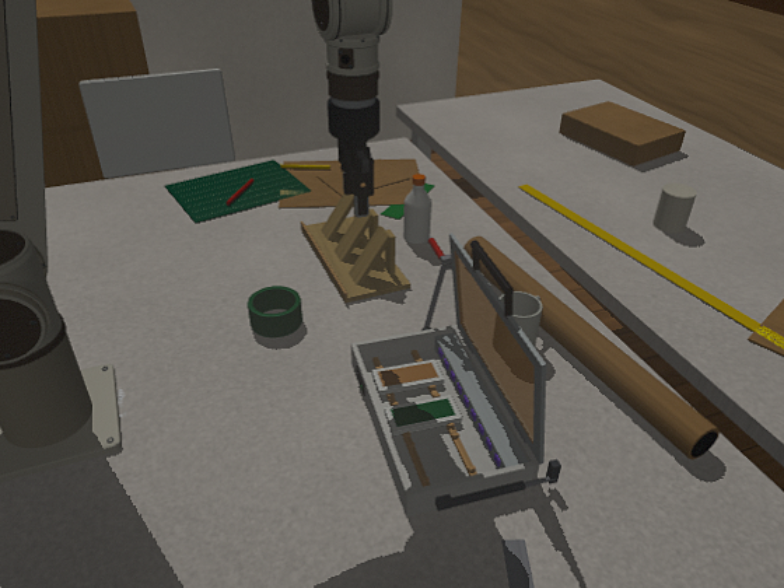

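```bash
python3 -c "
from h import *
c=cam('top')
for n,k in (('tan',[(160,195),(226,198),(210,380),(145,372)]),('green',[(327,213),(391,217),(377,397),(315,390)])):
  w=unp(c,(np.array(k)+.5)/5-.5+[300,165],.022)[:,:2];a=w[0]+w[1]-w[2]-w[3];print(n,w.mean(0).round(4),np.arctan2(a[1],a[0]).round(3))
go([.537,-.122,.15],tq(BY+np.pi/2))
"
```

```text
tan [ 0.5414 -0.1227] -0.119
green [ 0.5298 -0.2087] -0.109
t 17.2 pos [0.5086 0.0321 0.2751] shift units [-1.76 -6.02  5.  ] |max| 6.0
rot units [ 0. -0. -0.] shift after rot [-1.76 -6.02  5.  ]
```

```bash
python3 -m handwheel '[{"dx":-0.2,"dy":-0.9,"dz":0.7,"ax":0,"ay":0,"az":0.12},{"dx":-0.2,"dy":-0.9,"dz":0.7,"ax":0,"ay":0,"az":0},{"dx":-0.2,"dy":-0.9,"dz":0.7,"ax":0,"ay":0,"az":0},{"dx":-0.2,"dy":-0.9,"dz":0.7,"ax":0,"ay":0,"az":0},{"dx":-0.2,"dy":-0.9,"dz":0.7,"ax":0,"ay":0,"az":0},{"dx":-0.2,"dy":-0.9,"dz":0.7,"ax":0,"ay":0,"az":0},{"dx":0,"dy":-0.5,"dz":0.7,"ax":0,"ay":-0.5,"az":0},{"dx":0,"dy":0,"dz":0,"ax":0,"ay":-0.5,"az":0},{"dx":0,"dy":0,"dz":0,"ax":0,"ay":0,"az":0}]' 0.65
python3 -c "
from h import *
p=np.array([.541-.008,-.1235+.001,.027]);a=-.119+np.pi/2
go(p,tq(a,-.15));print(p,np.round(st()[2]['joint_pos'],2));c=cam('side','s6');panels(c);c=cam('top','t6')
"
```

```text
clock: 18.1
eef_pos: [0.5181, -0.1179, 0.1511]
tool_rot: [0.06, 0.995, -0.004, 0.073]
ft_force: [0.4, -0.1, 0.3]
grip_width: 0.0703
t 18.1 pos [ 0.5181 -0.1179  0.1511] shift units [ 0.12 -0.11  5.  ] |max| 5.0
rot units [ 0.   -0.02 -0.02] shift after rot [ 0.14 -0.11  5.  ]
[ 0.533  -0.1225  0.027 ] [-0.23  0.27 -0.24  0.92  0.02 -0.11]
green 0.83 [302.8, 294.4, 51.0, 26.9] [ 0.5251 -0.2124] box [-0.0219 -0.0063] [ 62.8 113. ] 84.0
tan 0.9 [290.2, 269.5, 50.7, 24.0] [ 0.5358 -0.126 ] box [-0.0201  0.0807] [ 66.3 111.5] 85.2
```

View pics/s6.png

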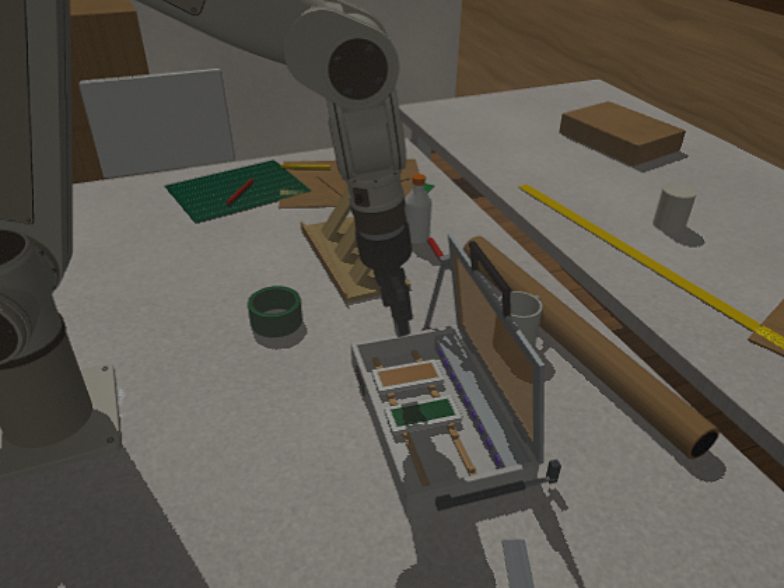

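View pics/t6.png

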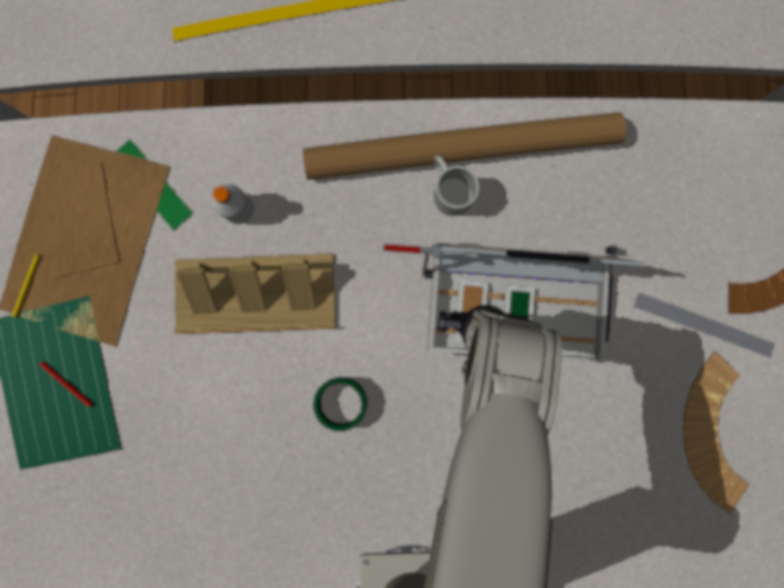

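```bash
python3 -m handwheel '[{"dx":0.06,"dy":-0.05,"dz":0.8,"ax":0,"ay":0,"az":0},{"dx":0.06,"dy":-0.05,"dz":0.8,"ax":0,"ay":0,"az":0},{"dx":0,"dy":0,"dz":0.8,"ax":0,"ay":0,"az":0},{"dx":0,"dy":0,"dz":0.8,"ax":0,"ay":0,"az":0},{"dx":0,"dy":0,"dz":0.8,"ax":0,"ay":0,"az":0},{"dx":0,"dy":0,"dz":0.6,"ax":0,"ay":0,"az":0},{"dx":0,"dy":0,"dz":0.4,"ax":0,"ay":0,"az":0},{"dx":0,"dy":0,"dz":0,"ax":0,"ay":0,"az":0}]' 0.65
python3 -m handwheel '[{"dx":0,"dy":0,"dz":0,"ax":0,"ay":0,"az":0},{"dx":0,"dy":0,"dz":0,"ax":0,"ay":0,"az":0},{"dx":0,"dy":0,"dz":0,"ax":0,"ay":0,"az":0},{"dx":0,"dy":0,"dz":0,"ax":0,"ay":0,"az":0}]' -1
python3 -c "
from h import *
c=cam('side');crop(c,230,200,200,160,'s7',3.7)"
```

```text
clock: 19.15
eef_pos: [0.5364, -0.1218, 0.0272]
tool_rot: [0.059, 0.996, -0.004, 0.074]
ft_force: [-0.5, -0.5, -0.6]
grip_width: 0.0701
clock: 19.55
eef_pos: [0.5374, -0.1224, 0.0297]
tool_rot: [0.059, 0.995, -0.005, 0.076]
ft_force: [-0.6, 0.1, 3.1]
grip_width: 0.0501
```

View pics/s7.png

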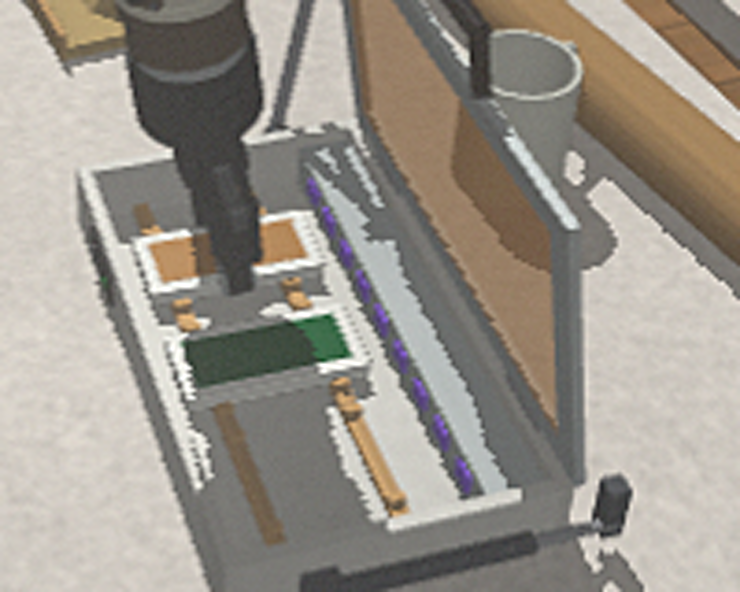

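```bash
cat >> h.py <<'E'
RO=np.array([.5707,.2780]);RY=.003
u=np.array([np.cos(.96),0,np.sin(.96)]);n=np.array([-np.sin(.96),0,np.cos(.96)])
def place(y,off=(.004,-.0127),so=(0,0)):
    c,s=np.cos(RY),np.sin(RY)
    P=np.array([RO[0]+c*.0074-s*y,RO[1]+s*.0074+c*y,.060])
    return P-off[0]*u-off[1]*n+so[0]*u+so[1]*n
E
python3 -c "
from h import *
q=st()[0]
go(q+[0,0,.2])
go(place(.092,so=(.012,.06))+[0,0,.08],tq(np.pi/2+RY,-(.96+.151)))
print(place(.092),place(.092,so=(.012,.06)))"
```

```text
t 19.6 pos [ 0.5374 -0.1224  0.0297] shift units [-1.21 -0.   -7.91] |max| 7.9
t 19.6 pos [ 0.5374 -0.1224  0.0297] shift units [ 1.92 19.49 -6.71] |max| 19.5
rot units [-0.5  -6.38 -0.68] shift after rot [-5.45 19.7  -3.28]
[0.56512615 0.37002179 0.06400694] [0.5228569  0.37002179 0.10824844]
```

```bash
python3 -m handwheel '[{"dx":0,"dy":0,"dz":-0.4,"ax":0,"ay":0,"az":0},{"dx":0,"dy":0,"dz":-0.7,"ax":0,"ay":0,"az":0},{"dx":0.1,"dy":0,"dz":-0.9,"ax":0,"ay":0,"az":0},{"dx":0.1,"dy":0,"dz":-0.9,"ax":0,"ay":0,"az":0},{"dx":0.1,"dy":0,"dz":-0.9,"ax":0,"ay":0,"az":0},{"dx":0.1,"dy":0,"dz":-0.9,"ax":0,"ay":0,"az":0},{"dx":0.1,"dy":0,"dz":-0.9,"ax":0,"ay":0,"az":0},{"dx":0.1,"dy":0,"dz":-0.9,"ax":0,"ay":0,"az":0},{"dx":0.1,"dy":0,"dz":-0.9,"ax":0,"ay":0,"az":0},{"dx":0,"dy":0,"dz":0,"ax":0,"ay":0,"az":0}]'
python3 -c "
from h import *
go(place(.092,so=(.012,.06))+[0,0,.08],tq(np.pi/2+RY,-(.96+.151)))
c=cam('side','s8')"
```

```text
clock: 20.6
eef_pos: [0.4929, -0.1173, 0.2125]
tool_rot: [0.059, 0.995, -0.005, 0.078]
ft_force: [0.5, 0.8, -0.6]
grip_width: 0.05
t 20.6 pos [ 0.4929 -0.1173  0.2125] shift units [ 1.27 19.5   0.77] |max| 19.5
rot units [-0.51 -6.36 -0.68] shift after rot [ 0.31 19.49  1.56]
```

View pics/s8.png

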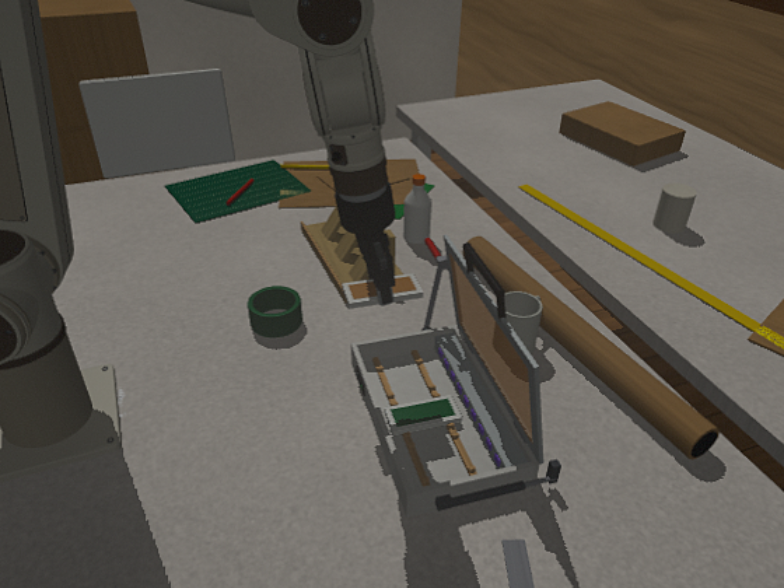

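```bash
python3 -m handwheel '[{"dx":0,"dy":0.6,"dz":0,"ax":0,"ay":0,"az":0},{"dx":0,"dy":0.95,"dz":0,"ax":0,"ay":0,"az":0},{"dx":0,"dy":0.95,"dz":0,"ax":0,"ay":0,"az":0},{"dx":0,"dy":0.95,"dz":0,"ax":0,"ay":0,"az":0},{"dx":0,"dy":0.95,"dz":0,"ax":0,"ay":0,"az":0},{"dx":0,"dy":0.95,"dz":0,"ax":0,"ay":0,"az":0},{"dx":0,"dy":0.95,"dz":0,"ax":0,"ay":0,"az":0},{"dx":0,"dy":0.95,"dz":0,"ax":0,"ay":0,"az":0},{"dx":0,"dy":0.95,"dz":0,"ax":0,"ay":0,"az":0},{"dx":0,"dy":0.95,"dz":0,"ax":0,"ay":0,"az":0},{"dx":0,"dy":0.95,"dz":0,"ax":0,"ay":0,"az":0},{"dx":0,"dy":0.95,"dz":0,"ax":0,"ay":0,"az":0}]'
python3 -m handwheel '[{"dx":0,"dy":0.9,"dz":0,"ax":-0.06,"ay":-0.8,"az":-0.09},{"dx":0,"dy":0.9,"dz":0,"ax":-0.06,"ay":-0.8,"az":-0.09},{"dx":0,"dy":0.9,"dz":0,"ax":-0.06,"ay":-0.8,"az":-0.09},{"dx":0,"dy":0.9,"dz":0,"ax":-0.06,"ay":-0.8,"az":-0.09},{"dx":0,"dy":0.9,"dz":0,"ax":-0.06,"ay":-0.8,"az":-0.09},{"dx":0,"dy":0.9,"dz":0,"ax":-0.06,"ay":-0.8,"az":-0.09},{"dx":0,"dy":0.9,"dz":0,"ax":-0.06,"ay":-0.8,"az":-0.09},{"dx":0,"dy":0.8,"dz":0,"ax":-0.06,"ay":-0.8,"az":-0.09},{"dx":0,"dy":0,"dz":0,"ax":0,"ay":0,"az":0}]'
python3 -c "
from h import *
go(place(.092,so=(.012,.06)),tq(np.pi/2+RY,-(.96+.151)))
print(np.round(st()[2]['joint_pos'],2));c=cam('side','s9');cam('top','t9')"
```

```text
clock: 21.85
eef_pos: [0.5239, 0.1581, 0.207]
tool_rot: [0.059, 0.996, -0.005, 0.073]
ft_force: [-0.4, -0.5, -0.5]
grip_width: 0.0501
clock: 22.75
eef_pos: [0.5337, 0.3338, 0.2046]
tool_rot: [-0.007, 0.853, -0.002, 0.522]
ft_force: [-0.7, -1.6, -1.7]
grip_width: 0.0501
t 22.75 pos [0.5337 0.3338 0.2046] shift units [3.61 1.49 1.38] |max| 3.6
rot units [ 0.01 -0.09  0.08] shift after rot [3.64 1.45 1.33]
[ 0.87  0.27 -0.71 -0.31 -0.75  0.48]
```

View pics/s9.png

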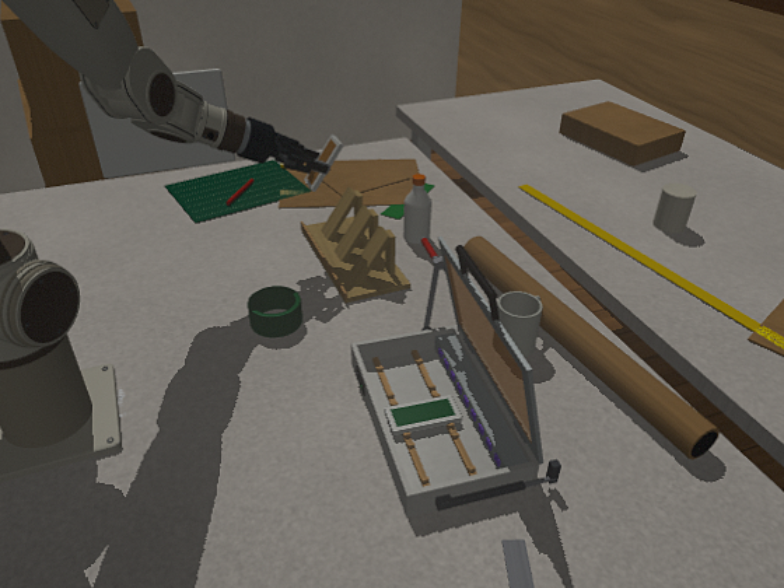

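View pics/t9.png

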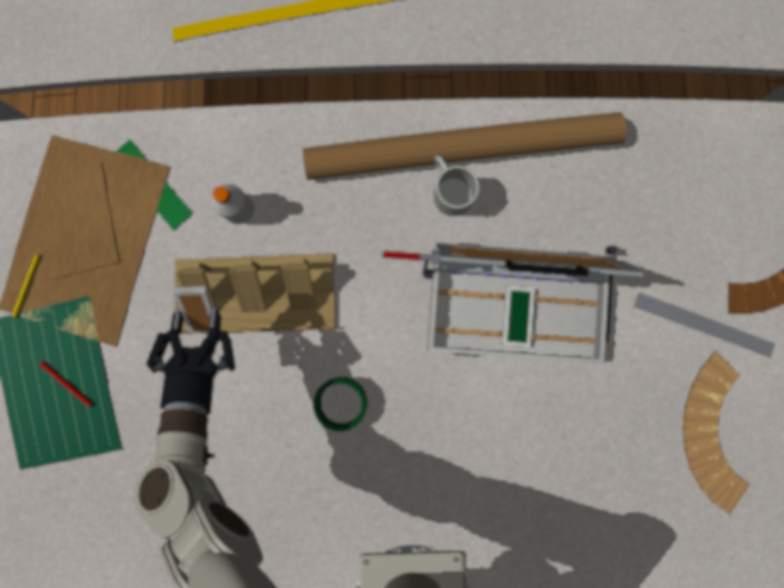

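```bash
python3 -m handwheel '[{"dx":0.5,"dy":0.25,"dz":0.22,"ax":0,"ay":-0.04,"az":0.04},{"dx":0.6,"dy":0.24,"dz":0.22,"ax":0,"ay":-0.05,"az":0.04},{"dx":0.6,"dy":0.24,"dz":0.22,"ax":0,"ay":0,"az":0},{"dx":0.6,"dy":0.24,"dz":0.22,"ax":0,"ay":0,"az":0},{"dx":0.6,"dy":0.24,"dz":0.22,"ax":0,"ay":0,"az":0},{"dx":0.6,"dy":0.24,"dz":0.22,"ax":0,"ay":0,"az":0},{"dx":0,"dy":0,"dz":0,"ax":0,"ay":0,"az":0}]'
python3 -c "
from h import *
c=cam('top')
for a in [(140,295),(228,289),(315,289),(400,285),(492,284),(575,278)]:
  print(unp(c,(np.array(a)+.5)/5-.5+[110,165],.012)[0][:2].round(4))
go(place(.092,so=(.003,.008)),tq(np.pi/2+RY,-(.96+.151)))
print(np.round(st()[2]['joint_pos'],2));c=cam('side');crop(c,180,80,150,120,'s10',5);print(np.round(st()[2]['ft_force'],1))"
```

```text
clock: 23.55
eef_pos: [0.5279, 0.3689, 0.1156]
tool_rot: [0.002, 0.849, 0.001, 0.528]
ft_force: [0.2, -0.4, -0.9]
grip_width: 0.05
[0.5502 0.3934]
[0.5523 0.3464]
[0.5512 0.3004]
[0.5522 0.2558]
[0.5515 0.2079]
[0.5536 0.1648]
t 23.6 pos [0.5282 0.3689 0.1168] shift units [1.08 0.04 1.96] |max| 2.0
rot units [-0.02  0.02 -0.04] shift after rot [1.07 0.04 1.96]
[ 0.93  0.51 -0.72 -0.53 -0.81  0.54]
[ 0.5 -0.3 -0.8]
```

View pics/s10.png

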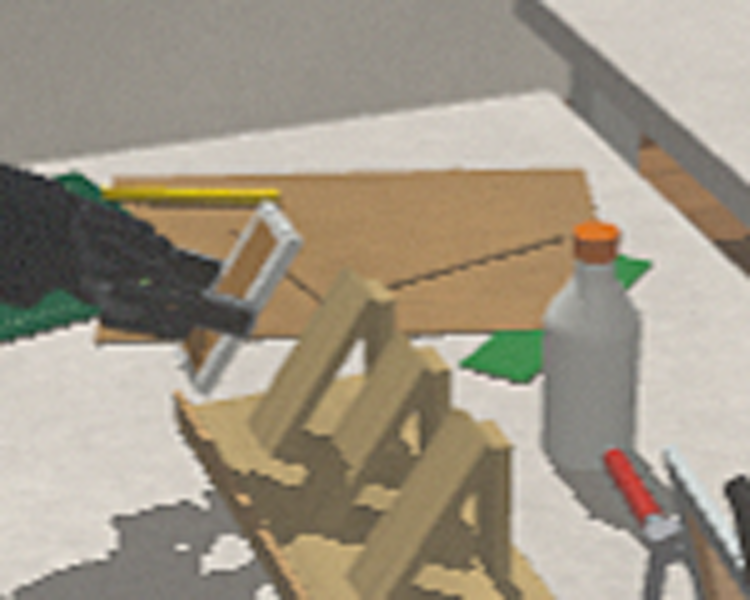

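```bash
python3 -m handwheel '[{"dx":0.2,"dy":0,"dz":0.4,"ax":0,"ay":0,"az":0},{"dx":0.2,"dy":0.04,"dz":0.4,"ax":0,"ay":0,"az":0},{"dx":0.2,"dy":0,"dz":0.4,"ax":0,"ay":0,"az":0},{"dx":0.2,"dy":0,"dz":0.4,"ax":0,"ay":0,"az":0},{"dx":0.2,"dy":0,"dz":0.3,"ax":0,"ay":0,"az":0},{"dx":0,"dy":0,"dz":0,"ax":0,"ay":0,"az":0}]'
python3 -c "
from h import *
go(place(.092,so=(.0,.001)),tq(np.pi/2+RY,-(.96+.151)))
c=cam('side');crop(c,180,80,150,120,'s11',5);print(np.round(st()[2]['ft_force'],1))"
```

```text
clock: 24.25
eef_pos: [0.5593, 0.3701, 0.0718]
tool_rot: [0.002, 0.849, 0.001, 0.529]
ft_force: [-0.0, 0.2, -0.4]
grip_width: 0.0501
t 24.25 pos [0.5593 0.3701 0.0718] shift units [ 0.17 -0.    0.31] |max| 0.3
rot units [-0.02  0.02 -0.03] shift after rot [ 0.17 -0.    0.31]
[-0.5  0.  -1.2]
```

View pics/s11.png

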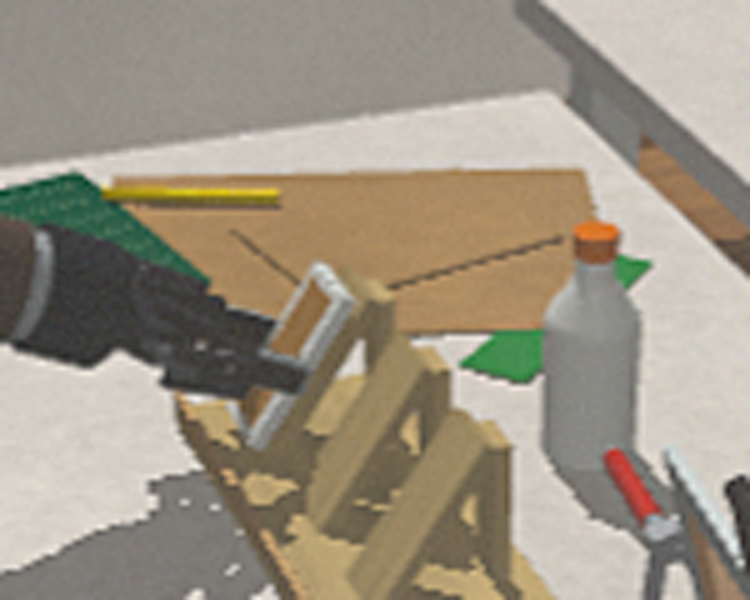

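```bash
python3 -m handwheel '[{"dx":0.06,"dy":0,"dz":0.1,"ax":0,"ay":0,"az":0},{"dx":0.06,"dy":0,"dz":0.1,"ax":0,"ay":0,"az":0},{"dx":0.05,"dy":0,"dz":0.1,"ax":0,"ay":0,"az":0},{"dx":0,"dy":0,"dz":0,"ax":0,"ay":0,"az":0}]'
python3 -m handwheel '[{"dx":0.05,"dy":0,"dz":0.05,"ax":0,"ay":0,"az":0},{"dx":0,"dy":0,"dz":0,"ax":0,"ay":0,"az":0}]'
python3 -m handwheel '[{"dx":0.07,"dy":0,"dz":0,"ax":0,"ay":0,"az":0},{"dx":0,"dy":0,"dz":0,"ax":0,"ay":0,"az":0}]'

```

```text
clock: 24.7
eef_pos: [0.5641, 0.371, 0.0666]
tool_rot: [0.002, 0.848, 0.002, 0.529]
ft_force: [-0.1, 0.3, -0.4]
grip_width: 0.0502
clock: 24.9
eef_pos: [0.5644, 0.3711, 0.066]
tool_rot: [0.002, 0.848, 0.003, 0.53]
ft_force: [-4.7, -1.6, 5.8]
grip_width: 0.0503
clock: 25.1
eef_pos: [0.5643, 0.3712, 0.0658]
tool_rot: [0.003, 0.847, 0.003, 0.531]
ft_force: [-4.7, -2.6, 8.1]
grip_width: 0.0501
```

```bash
python3 -m handwheel '[{"dx":0,"dy":0,"dz":0,"ax":0,"ay":0,"az":0},{"dx":0,"dy":0,"dz":0,"ax":0,"ay":0,"az":0},{"dx":0,"dy":0,"dz":0,"ax":0,"ay":0,"az":0},{"dx":0,"dy":0,"dz":0,"ax":0,"ay":0,"az":0},{"dx":0,"dy":0,"dz":-0.3,"ax":0,"ay":0,"az":0},{"dx":0,"dy":0,"dz":-0.6,"ax":0,"ay":0,"az":0},{"dx":0,"dy":0,"dz":-0.9,"ax":0,"ay":0,"az":0},{"dx":0,"dy":0,"dz":-0.9,"ax":0,"ay":0,"az":0},{"dx":0,"dy":0,"dz":-0.5,"ax":0,"ay":0,"az":0}]' 0.6
python3 -c "
from h import *
c=cam('side');crop(c,180,80,150,120,'s12',5);go(np.array([.50,.37,.28]),tq(BY+np.pi/2,-.15))"
```

```text
clock: 26.0
eef_pos: [0.49, 0.3709, 0.0994]
tool_rot: [0.001, 0.848, 0.003, 0.529]
ft_force: [-0.3, -0.2, 0.2]
grip_width: 0.0683
t 26.05 pos [0.4895 0.3712 0.0998] shift units [-6.66 -0.01 -2.79] |max| 6.7
rot units [0.46 6.43 0.55] shift after rot [-1.5  -0.   -7.06]
```

View pics/s12.png

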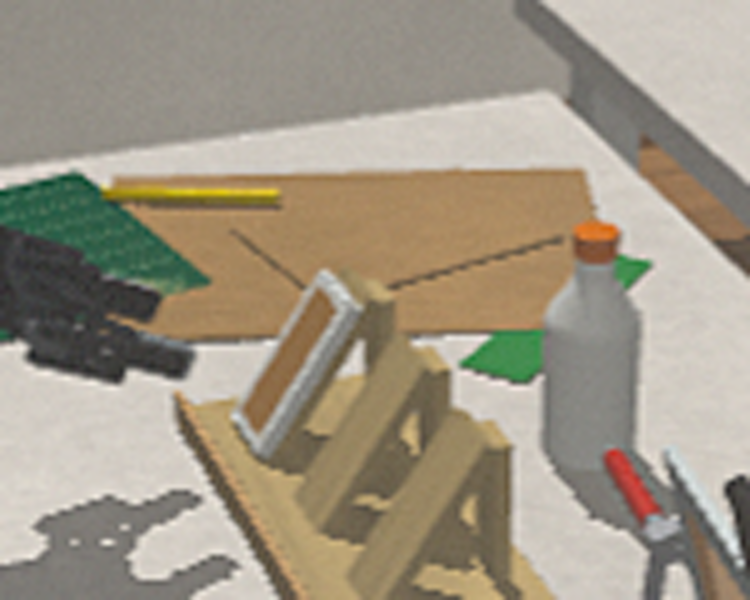

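```bash
python3 -m handwheel '[{"dx":-0.95,"dy":0,"dz":-0.45,"ax":0,"ay":0,"az":0},{"dx":-0.95,"dy":0,"dz":-0.45,"ax":0,"ay":0,"az":0},{"dx":-0.95,"dy":0,"dz":-0.45,"ax":0,"ay":0,"az":0},{"dx":-0.95,"dy":0,"dz":-0.4,"ax":0,"ay":0,"az":0},{"dx":-0.95,"dy":0,"dz":-0.4,"ax":0,"ay":0,"az":0},{"dx":-0.95,"dy":-0.5,"dz":-0.4,"ax":0,"ay":0,"az":0},{"dx":0,"dy":-0.9,"dz":0,"ax":0.06,"ay":0.8,"az":0.07},{"dx":0,"dy":-0.9,"dz":0,"ax":0.06,"ay":0.8,"az":0.07},{"dx":0,"dy":-0.9,"dz":0,"ax":0.06,"ay":0.8,"az":0.07},{"dx":0,"dy":-0.9,"dz":0,"ax":0.06,"ay":0.8,"az":0.07}]'
python3 -m handwheel '[{"dx":0,"dy":-0.95,"dz":0,"ax":0.06,"ay":0.8,"az":0.07},{"dx":0,"dy":-0.95,"dz":0,"ax":0.06,"ay":0.8,"az":0.07},{"dx":0,"dy":-0.95,"dz":0,"ax":0.06,"ay":0.8,"az":0.07},{"dx":0,"dy":-0.95,"dz":0,"ax":0.06,"ay":0.8,"az":0.07},{"dx":0,"dy":-0.95,"dz":0,"ax":0,"ay":0,"az":0},{"dx":0,"dy":-0.95,"dz":0,"ax":0,"ay":0,"az":0},{"dx":0,"dy":-0.95,"dz":0,"ax":0,"ay":0,"az":0},{"dx":0,"dy":-0.95,"dz":0,"ax":0,"ay":0,"az":0},{"dx":0,"dy":0,"dz":0,"ax":0,"ay":0,"az":0}]'
python3 -c "
from h import *
go(np.array([.508,-.208,.15]),tq(BY+np.pi/2,-.15));c=cam('top');panels(c);crop(c,300,165,150,110,'t13',5);c=cam('side','s13');panels(c)"
```

```text
clock: 27.05
eef_pos: [0.4948, 0.2668, 0.2547]
tool_rot: [0.028, 0.95, -0.001, 0.311]
ft_force: [1.4, 0.5, -0.3]
grip_width: 0.0682
clock: 27.95
eef_pos: [0.4777, 0.0761, 0.2526]
tool_rot: [0.055, 0.995, -0.006, 0.077]
ft_force: [0.2, 1.0, 0.2]
grip_width: 0.0683
t 27.95 pos [0.4777 0.0761 0.2526] shift units [ -1.79 -11.15   4.47] |max| 11.2
rot units [-0.03  0.03 -0.05] shift after rot [ -1.72 -11.18   4.41]
green 0.62 [371.9, 224.2, 22.7, 39.9] [ 0.5299 -0.2079] box [-0.0176 -0.0013] [ 54.1 110.5] 84.2
tan 0.63 [158.1, 216.1, 29.9, 35.6] [0.5698 0.3319] box [-0.0326  0.5398] [59.4 87.7] 56.6
blue 0.73 [369.6, 220.0, 187.0, 83.7] [ 0.5546 -0.2018] box [0.0063 0.0073] [482.5 216.8] 87.1
green 0.7 [302.9, 297.0, 51.2, 29.7] [ 0.5241 -0.2121] box [-0.023 -0.006] [ 60.4 116.1] 85.0
blue 0.57 [238.9, 161.9, 27.9, 24.8] [0.5837 0.3844] box [-0.0242  0.5934] [171.2  55.4] 31.8
```

View pics/t13.png

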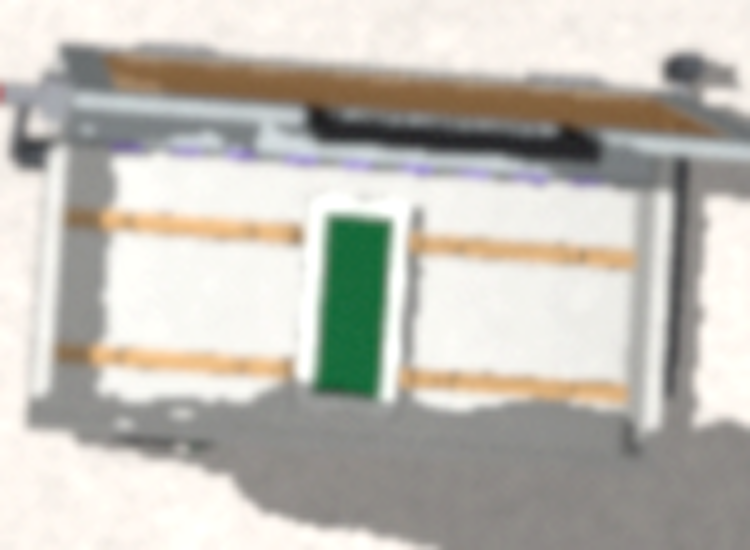

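View pics/s13.png

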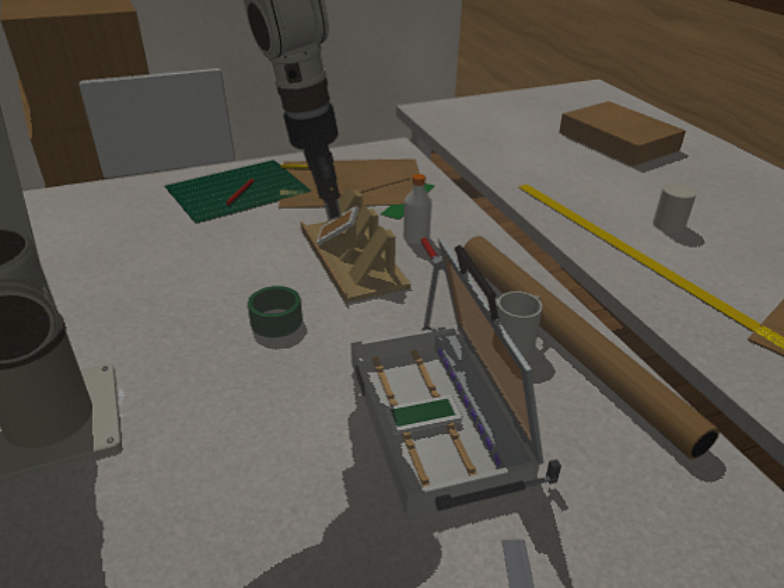

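```bash
python3 -c "
from h import *
c=cam('side');crop(c,200,110,130,110,'s14',5.5);c=cam('top');crop(c,110,165,150,90,'t14',5)"
```

```text
(no output)
```

View pics/s14.png

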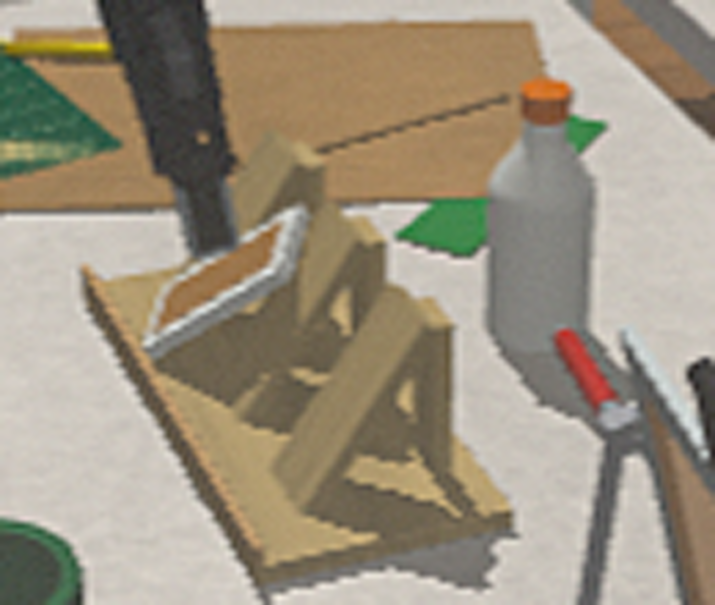

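View pics/t14.png

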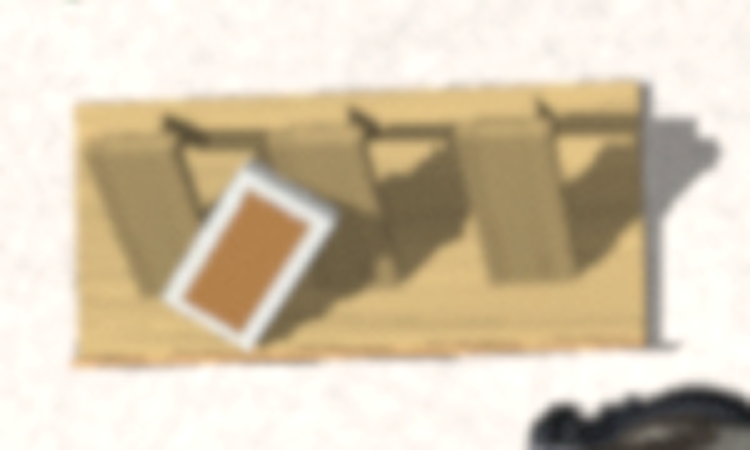

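```bash
python3 -m handwheel '[{"dx":-0.15,"dy":-0.95,"dz":0.3,"ax":0,"ay":0,"az":-0.05},{"dx":-0.15,"dy":-0.95,"dz":0.3,"ax":0,"ay":0,"az":0},{"dx":-0.15,"dy":-0.95,"dz":0.3,"ax":0,"ay":0,"az":0},{"dx":-0.15,"dy":-0.95,"dz":0.3,"ax":0,"ay":0,"az":0},{"dx":-0.15,"dy":-0.95,"dz":0.4,"ax":0,"ay":0,"az":0},{"dx":-0.15,"dy":-0.95,"dz":0.4,"ax":0,"ay":0,"az":0},{"dx":-0.15,"dy":-0.95,"dz":0.4,"ax":0,"ay":0,"az":0},{"dx":-0.15,"dy":-0.95,"dz":0.4,"ax":0,"ay":0,"az":0},{"dx":-0.15,"dy":-0.95,"dz":0.4,"ax":0,"ay":0,"az":0},{"dx":-0.15,"dy":-0.95,"dz":0.4,"ax":0,"ay":0,"az":0},{"dx":-0.1,"dy":-0.95,"dz":0.4,"ax":0,"ay":0,"az":0},{"dx":0,"dy":-0.7,"dz":0.3,"ax":0,"ay":0,"az":0}]' 0.65
python3 -c "
from h import *
go(np.array([.523,-.2075,.0265]),tq(BY+np.pi/2,-.15));c=cam('side');panels(c,names=('green',))"
```

```text
clock: 29.65
eef_pos: [0.5065, -0.2061, 0.1529]
tool_rot: [0.05, 0.996, -0.006, 0.077]
ft_force: [-0.7, -0.3, -0.1]
grip_width: 0.0704
t 29.65 pos [ 0.5065 -0.2061  0.1529] shift units [0.13 0.03 5.1 ] |max| 5.1
rot units [-0.02  0.03  0.02] shift after rot [0.1  0.01 5.1 ]
green 0.62 [302.6, 294.9, 52.9, 30.2] [ 0.5255 -0.2116] box [-0.0216 -0.0054] [ 59.9 110.3] 84.0
```

```bash
python3 -m handwheel '[{"dx":0.1,"dy":0,"dz":0.8,"ax":0,"ay":0,"az":0},{"dx":0,"dy":0,"dz":0.8,"ax":0,"ay":0,"az":0},{"dx":0,"dy":0,"dz":0.8,"ax":0,"ay":0,"az":0},{"dx":0,"dy":0,"dz":0.8,"ax":0,"ay":0,"az":0},{"dx":0,"dy":0,"dz":0.8,"ax":0,"ay":0,"az":0},{"dx":0,"dy":0,"dz":0.6,"ax":0,"ay":0,"az":0},{"dx":0,"dy":0,"dz":0.45,"ax":0,"ay":0,"az":0},{"dx":0,"dy":0,"dz":0,"ax":0,"ay":0,"az":0}]' 0.65
python3 -m handwheel '[{"dx":0,"dy":0,"dz":0,"ax":0,"ay":0,"az":0},{"dx":0,"dy":0,"dz":0,"ax":0,"ay":0,"az":0},{"dx":0,"dy":0,"dz":0,"ax":0,"ay":0,"az":0},{"dx":0,"dy":0,"dz":0,"ax":0,"ay":0,"az":0},{"dx":0,"dy":0,"dz":0,"ax":0,"ay":0,"az":0}]' -1
python3 -m handwheel '[{"dx":0,"dy":0,"dz":-0.4,"ax":0,"ay":0,"az":0},{"dx":0,"dy":0,"dz":-0.7,"ax":0,"ay":0,"az":0},{"dx":0.1,"dy":0,"dz":-0.9,"ax":0,"ay":0,"az":0},{"dx":0.1,"dy":0,"dz":-0.9,"ax":0,"ay":0,"az":0},{"dx":0.1,"dy":0,"dz":-0.9,"ax":0,"ay":0,"az":0},{"dx":0.1,"dy":0,"dz":-0.9,"ax":0,"ay":0,"az":0},{"dx":0.1,"dy":0,"dz":-0.9,"ax":0,"ay":0,"az":0},{"dx":0.1,"dy":0,"dz":-0.9,"ax":0,"ay":0,"az":0},{"dx":0.1,"dy":0,"dz":-0.9,"ax":0,"ay":0,"az":0},{"dx":0,"dy":0,"dz":0,"ax":0,"ay":0,"az":0}]'
python3 -c "
from h import *
go(place(-.092,so=(.012,.06))+[0,0,.08],tq(np.pi/2+RY,-(.96+.151)));c=cam('side','s15')"
```

```text
clock: 30.55
eef_pos: [0.5224, -0.2059, 0.027]
tool_rot: [0.049, 0.996, -0.005, 0.076]
ft_force: [-0.6, 0.7, 0.6]
grip_width: 0.0703
clock: 31.05
eef_pos: [0.5239, -0.2072, 0.0297]
tool_rot: [0.049, 0.996, -0.006, 0.078]
ft_force: [-1.9, 1.0, 6.0]
grip_width: 0.0498
clock: 32.05
eef_pos: [0.4786, -0.2026, 0.2122]
tool_rot: [0.049, 0.996, -0.007, 0.08]
ft_force: [0.9, -0.3, -0.2]
grip_width: 0.0504
t 32.05 pos [ 0.4786 -0.2026  0.2122] shift units [-0.09 15.65  0.9 ] |max| 15.7
rot units [-0.45 -6.33 -0.55] shift after rot [ 0.04 15.54  2.07]
```

View pics/s15.png

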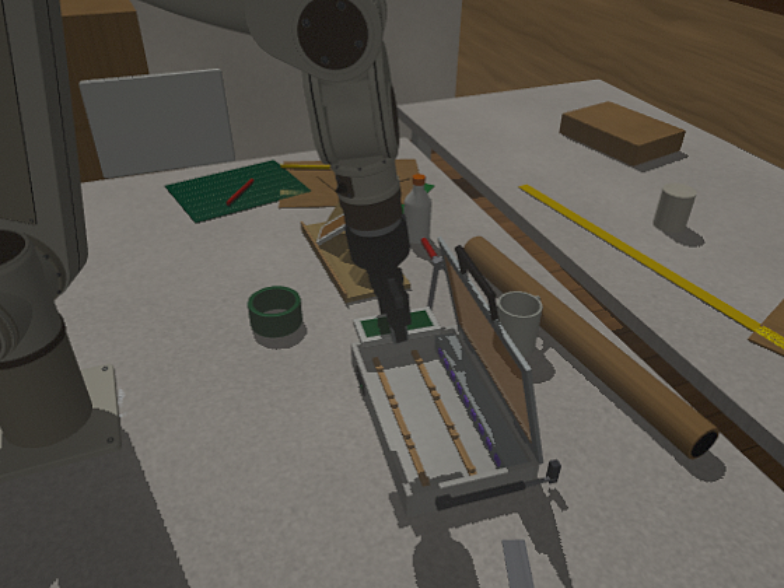

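```bash
python3 -m handwheel '[{"dx":0,"dy":0.6,"dz":0,"ax":0,"ay":0,"az":0},{"dx":0,"dy":0.95,"dz":0,"ax":0,"ay":0,"az":0},{"dx":0,"dy":0.95,"dz":0,"ax":0,"ay":0,"az":0},{"dx":0,"dy":0.95,"dz":0,"ax":0,"ay":0,"az":0},{"dx":0,"dy":0.95,"dz":0,"ax":0,"ay":0,"az":0},{"dx":0,"dy":0.95,"dz":0,"ax":0,"ay":0,"az":0},{"dx":0,"dy":0.95,"dz":0,"ax":0,"ay":0,"az":0},{"dx":0,"dy":0.95,"dz":0,"ax":0,"ay":0,"az":0},{"dx":0,"dy":0.95,"dz":0,"ax":0,"ay":0,"az":0}]'
python3 -m handwheel '[{"dx":0,"dy":0.9,"dz":0,"ax":-0.06,"ay":-0.8,"az":-0.07},{"dx":0,"dy":0.9,"dz":0,"ax":-0.06,"ay":-0.8,"az":-0.07},{"dx":0,"dy":0.9,"dz":0,"ax":-0.06,"ay":-0.8,"az":-0.07},{"dx":0,"dy":0.9,"dz":0,"ax":-0.06,"ay":-0.8,"az":-0.07},{"dx":0,"dy":0.9,"dz":0,"ax":-0.06,"ay":-0.8,"az":-0.07},{"dx":0,"dy":0.9,"dz":0,"ax":-0.06,"ay":-0.8,"az":-0.07},{"dx":0,"dy":0.9,"dz":0,"ax":-0.06,"ay":-0.8,"az":-0.07},{"dx":0,"dy":0.9,"dz":0,"ax":-0.06,"ay":-0.8,"az":-0.07},{"dx":0,"dy":0,"dz":0,"ax":0,"ay":0,"az":0}]'
python3 -c "
from h import *
go(place(-.092,off=(.006,-.0127),so=(.012,.06)),tq(np.pi/2+RY,-(.96+.155)));c=cam('side','s16')"
```

```text
clock: 33.0
eef_pos: [0.4971, 0.0031, 0.2062]
tool_rot: [0.049, 0.996, -0.006, 0.076]
ft_force: [0.3, -0.1, -0.7]
grip_width: 0.0501
clock: 33.9
eef_pos: [0.506, 0.1764, 0.2038]
tool_rot: [-0.004, 0.859, 0.002, 0.512]
ft_force: [-0.8, -0.2, -2.1]
grip_width: 0.0499
t 33.9 pos [0.506  0.1764 0.2038] shift units [3.11 0.38 2.43] |max| 3.1
rot units [ 0.03 -0.27  0.02] shift after rot [3.2  0.38 2.3 ]
```

View pics/s16.png

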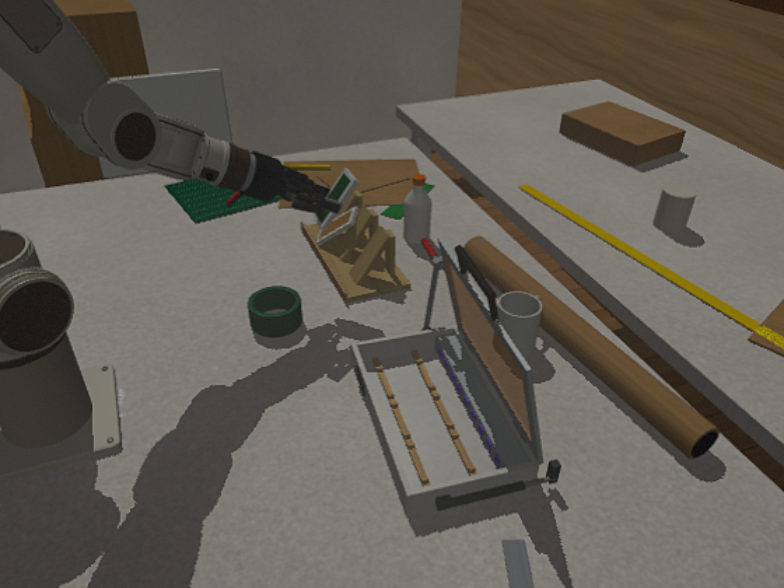

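```bash
python3 -m handwheel '[{"dx":0.4,"dy":0.06,"dz":0.45,"ax":0,"ay":-0.13,"az":0},{"dx":0.55,"dy":0.06,"dz":0.4,"ax":0,"ay":-0.12,"az":0},{"dx":0.55,"dy":0.06,"dz":0.4,"ax":0,"ay":0,"az":0},{"dx":0.55,"dy":0.06,"dz":0.35,"ax":0,"ay":0,"az":0},{"dx":0.55,"dy":0.06,"dz":0.35,"ax":0,"ay":0,"az":0},{"dx":0.5,"dy":0.06,"dz":0.35,"ax":0,"ay":0,"az":0},{"dx":0,"dy":0,"dz":0,"ax":0,"ay":0,"az":0}]'
python3 -c "
from h import *
go(place(-.092,off=(.006,-.0127),so=(.003,.008)),tq(np.pi/2+RY,-(.96+.155)));c=cam('side');crop(c,200,110,130,110,'s17',5.5)"
```

```text
clock: 34.65
eef_pos: [0.5262, 0.1839, 0.1109]
tool_rot: [-0.001, 0.849, 0.001, 0.528]
ft_force: [-0.7, -0.6, -2.0]
grip_width: 0.0498
t 34.65 pos [0.5262 0.1839 0.1109] shift units [0.89 0.08 1.94] |max| 1.9
rot units [-0.   -0.02 -0.01] shift after rot [0.9  0.08 1.93]
```

View pics/s17.png

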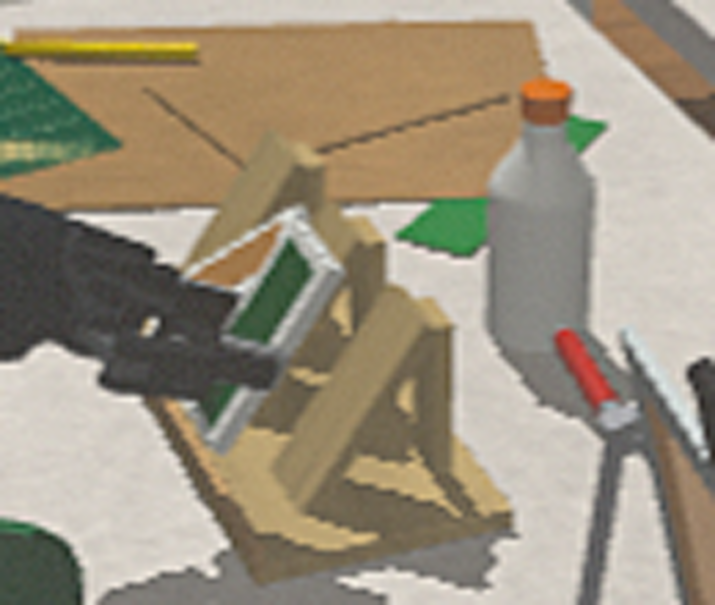

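```bash
python3 -m handwheel '[{"dx":0.18,"dy":0.04,"dz":0.4,"ax":0,"ay":0,"az":0},{"dx":0.18,"dy":0.04,"dz":0.4,"ax":0,"ay":0,"az":0},{"dx":0.18,"dy":0,"dz":0.4,"ax":0,"ay":0,"az":0},{"dx":0.18,"dy":0,"dz":0.4,"ax":0,"ay":0,"az":0},{"dx":0.18,"dy":0,"dz":0.35,"ax":0,"ay":0,"az":0},{"dx":0,"dy":0,"dz":0,"ax":0,"ay":0,"az":0}]'
python3 -m handwheel '[{"dx":0.06,"dy":0,"dz":0.1,"ax":0,"ay":0,"az":0},{"dx":0.06,"dy":0,"dz":0.1,"ax":0,"ay":0,"az":0},{"dx":0,"dy":0,"dz":0,"ax":0,"ay":0,"az":0}]'
python3 -c "
from h import *
go(place(-.092,off=(.006,-.0127),so=(.0,.001)),tq(np.pi/2+RY,-(.96+.155)))"
```

```text
clock: 35.3
eef_pos: [0.5608, 0.1869, 0.0721]
tool_rot: [0.0, 0.848, 0.003, 0.53]
ft_force: [-0.4, -0.2, -1.1]
grip_width: 0.0504
clock: 35.6
eef_pos: [0.5629, 0.1873, 0.067]
tool_rot: [-0.001, 0.848, 0.003, 0.53]
ft_force: [0.1, 0.4, -1.0]
grip_width: 0.0499
t 35.6 pos [0.5629 0.1873 0.067 ] shift units [ 0.13 -0.05  0.1 ] |max| 0.1
rot units [ 0.02  0.02 -0.02] shift after rot [ 0.13 -0.05  0.1 ]
```

```bash
python3 -m handwheel '[{"dx":0.08,"dy":-0.04,"dz":0.06,"ax":0,"ay":0,"az":0},{"dx":0,"dy":0,"dz":0,"ax":0,"ay":0,"az":0}]'
python3 -m handwheel '[{"dx":0.06,"dy":0,"dz":0.05,"ax":0,"ay":0,"az":0},{"dx":0,"dy":0,"dz":0,"ax":0,"ay":0,"az":0}]'

```

```text
clock: 35.8
eef_pos: [0.5632, 0.1861, 0.0643]
tool_rot: [-0.001, 0.848, 0.003, 0.53]
ft_force: [-0.5, -0.5, -0.7]
grip_width: 0.0502
clock: 36.0
eef_pos: [0.564, 0.1863, 0.0628]
tool_rot: [-0.0, 0.848, 0.003, 0.53]
ft_force: [-0.6, -0.5, 2.5]
grip_width: 0.0502
```

```bash
python3 -m handwheel '[{"dx":0.04,"dy":0,"dz":0.06,"ax":0,"ay":0,"az":0},{"dx":0,"dy":0,"dz":0.03,"ax":0,"ay":0,"az":0},{"dx":0,"dy":0,"dz":0,"ax":0,"ay":0,"az":0}]'

```

```text
clock: 36.3
eef_pos: [0.5643, 0.1863, 0.0625]
tool_rot: [-0.001, 0.847, 0.003, 0.531]
ft_force: [-15.4, 0.0, 14.2]
grip_width: 0.0504
```

Firm contact on both slat and ledge; release and back off.

```bash
python3 -m handwheel '[{"dx":0,"dy":0,"dz":-0.05,"ax":0,"ay":0,"az":0},{"dx":0,"dy":0,"dz":0,"ax":0,"ay":0,"az":0},{"dx":0,"dy":0,"dz":0,"ax":0,"ay":0,"az":0},{"dx":0,"dy":0,"dz":0,"ax":0,"ay":0,"az":0},{"dx":0,"dy":0,"dz":-0.3,"ax":0,"ay":0,"az":0},{"dx":0,"dy":0,"dz":-0.6,"ax":0,"ay":0,"az":0},{"dx":0,"dy":0,"dz":-0.9,"ax":0,"ay":0,"az":0},{"dx":0,"dy":0,"dz":-0.9,"ax":0,"ay":0,"az":0},{"dx":0,"dy":0,"dz":-0.9,"ax":0,"ay":0,"az":0},{"dx":-0.6,"dy":0,"dz":-0.9,"ax":0,"ay":0,"az":0},{"dx":-0.9,"dy":0,"dz":-0.9,"ax":0,"ay":0,"az":0},{"dx":-0.9,"dy":0,"dz":-0.9,"ax":0,"ay":0,"az":0}]' 0.55
python3 -c "
from h import *
c=cam('side');crop(c,200,110,130,110,'s18',5.5);c=cam('top');crop(c,110,165,150,90,'t18',5);print(st()[2]['joint_pos'])"
```

```text
clock: 37.5
eef_pos: [0.4678, 0.2039, 0.1895]
tool_rot: [0.003, 0.853, -0.005, 0.523]
ft_force: [0.5, 1.0, 0.0]
grip_width: 0.0663
[ 0.76812957  0.09072252 -1.05016096 -0.53161068 -0.67744494  0.41583285]
```

View pics/s18.png

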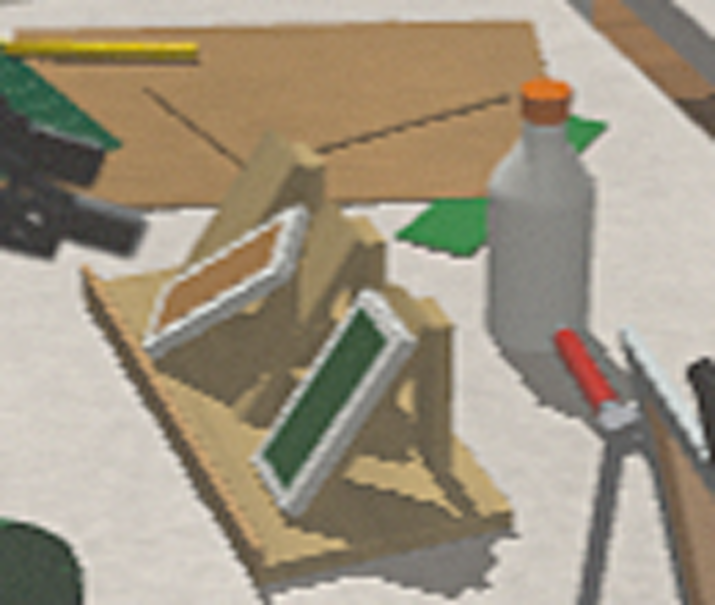

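View pics/t18.png

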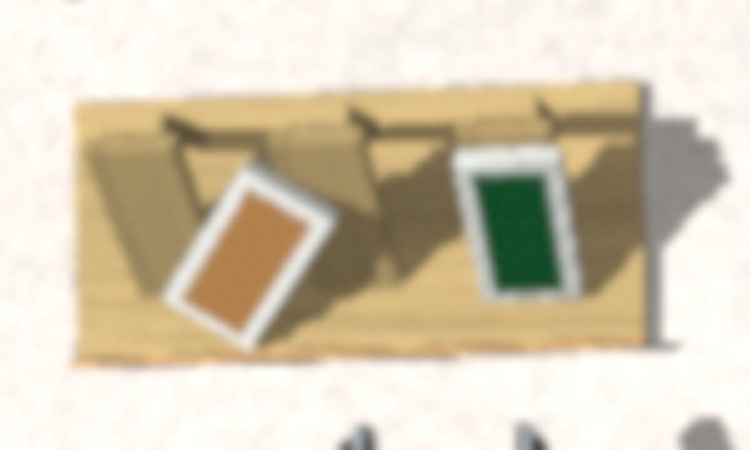

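```bash
python3 -c "
from h import *
c=cam('side');crop(c,220,140,42,40,'s19',15);c=cam('top');crop(c,135,190,50,50,'t19',12)"
```

```text
(no output)
```

View pics/s19.png

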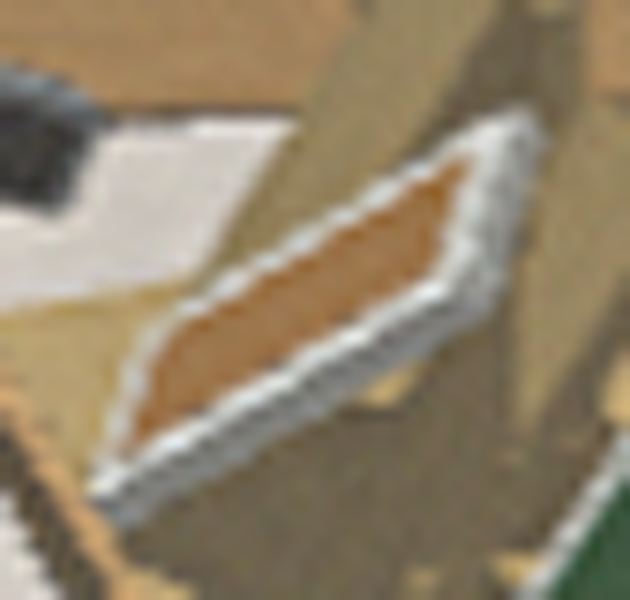

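View pics/t19.png

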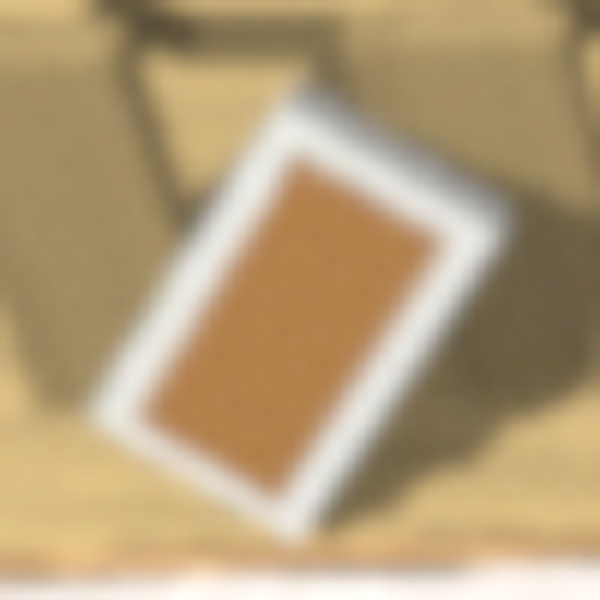

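```bash
cat > tan.py <<'E'
from h import *
from scipy.optimize import least_squares
T=cam('top');S=cam('side')
t=(np.array([(300,155),(443,240),(280,497),(140,410)])+.5)/12-.5+[135,190]
s=(np.array([(470,155),(440,275),(130,450),(165,335)])+.5)/15-.5+[220,140]
P=np.array([tri([(T,a),(S,b)]) for a,b in zip(t,s)]);print(P.round(4),[np.linalg.norm(P[i]-P[i-1]).round(3) for i in range(4)])
L=np.array([(47,18,0),(47,-18,0),(-47,-18,0),(-47,18,0)])/1000
def W(p): return R.from_rotvec(p[3:]).apply(L)+p[:3]
r=least_squares(lambda p:np.r_[(proj(T,W(p))-t).ravel(),(proj(S,W(p))-s).ravel()],np.r_[P.mean(0),0,-.7,-.3],diff_step=1e-5,x_scale=[.1,.1,.1,1,1,1])
print(r.x.round(4),r.fun.round(1));M=R.from_rotvec(r.x[3:]).as_matrix();print(M.round(3))
ctr=r.x[:3]-.005*M[:,2];print("centre",ctr.round(4))
C=np.array([(55,26,0),(55,-26,0),(-55,-26,0),(-55,26,0)])/1000
for zz in(0,-.01):print((R.from_matrix(M).apply(C+[0,0,zz])+r.x[:3]).round(4))
np.savez('tan.npz',c=ctr,M=M)
E
python3 tan.py
```

```text
[[0.5956 0.3151 0.0942]
 [0.5789 0.2875 0.0853]
 [0.5283 0.3356 0.0299]
 [0.5461 0.3644 0.0373]] [np.float64(0.09), np.float64(0.034), np.float64(0.089), np.float64(0.035)]
[ 0.5625  0.3257  0.0614  0.0339 -0.7817 -0.6362] [-0.3  0.1  0.5  0.7 -0.2  0.6 -0.8  0.7  1.1 -0.7  0.4 -0.2  0.3  0.8
  0.9  0.2]
[[ 0.534  0.522 -0.666]
 [-0.546  0.814  0.2  ]
 [ 0.646  0.257  0.719]]
centre [0.5658 0.3247 0.0578]
[[0.6054 0.3169 0.1036]
 [0.5783 0.2746 0.0902]
 [0.5196 0.3346 0.0192]
 [0.5467 0.3769 0.0325]]
[[0.612  0.3149 0.0964]
 [0.5849 0.2726 0.0831]
 [0.5262 0.3326 0.012 ]
 [0.5533 0.3749 0.0254]]
```

```bash
cat > g.py <<'E'
from h import *
d=np.load('tan.npz');c=d['c'];M=d['M']
Rt=R.from_matrix(np.c_[np.cross(M[:,1],-M[:,2]),M[:,1],-M[:,2]])
TG=c+.037*M[:,0]+.013*M[:,2]
E
python3 -c "
from g import *
print(TG, Rt.as_quat().round(3), Rt.as_matrix().round(2))
go(TG+.08*M[:,2]+[0,0,.03],Rt)
print(st()[1].as_matrix().round(2))
"
```

```text
[0.57690053 0.30714078 0.0910436 ] [0.305 0.876 0.016 0.375] [[-0.53  0.52  0.67]
 [ 0.55  0.81 -0.2 ]
 [-0.65  0.26 -0.72]]
t 37.8 pos [0.4692 0.2041 0.1883] shift units [-0.64  4.79  2.06] |max| 4.8
rot units [1.91 1.9  3.63] shift after rot [1.69 4.91 0.78]
[[-0.45  0.01  0.89]
 [ 0.    1.   -0.01]
 [-0.89 -0.   -0.45]]
```

```bash
python3 -m handwheel '[{"dx":0,"dy":0,"dz":0,"ax":0.38,"ay":0.38,"az":0.73},{"dx":0,"dy":0,"dz":0,"ax":0.38,"ay":0.38,"az":0.73},{"dx":0,"dy":0,"dz":0,"ax":0.38,"ay":0.38,"az":0.73},{"dx":0,"dy":0,"dz":0,"ax":0.38,"ay":0.38,"az":0.73},{"dx":0,"dy":0,"dz":0,"ax":0.38,"ay":0.38,"az":0.73},{"dx":0,"dy":0,"dz":0,"ax":0,"ay":0,"az":0}]' 0.4
python3 -c "
from g import *
go(TG+.07*M[:,2]+[0,0,.02],Rt);print(st()[2]['joint_pos'])
"
```

```text
clock: 38.4
eef_pos: [0.4718, 0.2054, 0.1888]
tool_rot: [0.305, 0.875, 0.017, 0.376]
ft_force: [0.4, 0.5, 1.6]
grip_width: 0.0598
t 38.4 pos [0.4718 0.2054 0.1888] shift units [1.99 4.7  1.43] |max| 4.7
rot units [ 0.02  0.01 -0.01] shift after rot [1.99 4.7  1.42]
[ 0.7489947   0.07613811 -0.63316486  0.40284093 -0.64389132  1.26362763]
```

```bash
python3 -m handwheel '[{"dx":0.3,"dy":0.7,"dz":0.1,"ax":0,"ay":0,"az":0},{"dx":0.3,"dy":0.8,"dz":0.1,"ax":0,"ay":0,"az":0},{"dx":0.35,"dy":0.8,"dz":0.2,"ax":0,"ay":0,"az":0},{"dx":0.35,"dy":0.8,"dz":0.3,"ax":0,"ay":0,"az":0},{"dx":0.35,"dy":0.8,"dz":0.35,"ax":0,"ay":0,"az":0},{"dx":0.35,"dy":0.8,"dz":0.35,"ax":0,"ay":0,"az":0},{"dx":0,"dy":0,"dz":0,"ax":0,"ay":0,"az":0}]' 0.46
python3 -c "
from g import *
go(TG+.02*M[:,2],Rt);c=cam('side');crop(c,190,90,130,110,'s20',5.5);c=cam('top');crop(c,110,165,150,90,'t20',5)
"
```

```text
clock: 39.1
eef_pos: [0.5279, 0.3216, 0.1584]
tool_rot: [0.302, 0.876, 0.016, 0.376]
ft_force: [0.3, -0.4, 0.6]
grip_width: 0.0623
t 39.1 pos [0.5279 0.3216 0.1584] shift units [ 0.38 -0.15  2.56] |max| 2.6
rot units [0.02 0.01 0.03] shift after rot [ 0.38 -0.14  2.56]
```

View pics/s20.png

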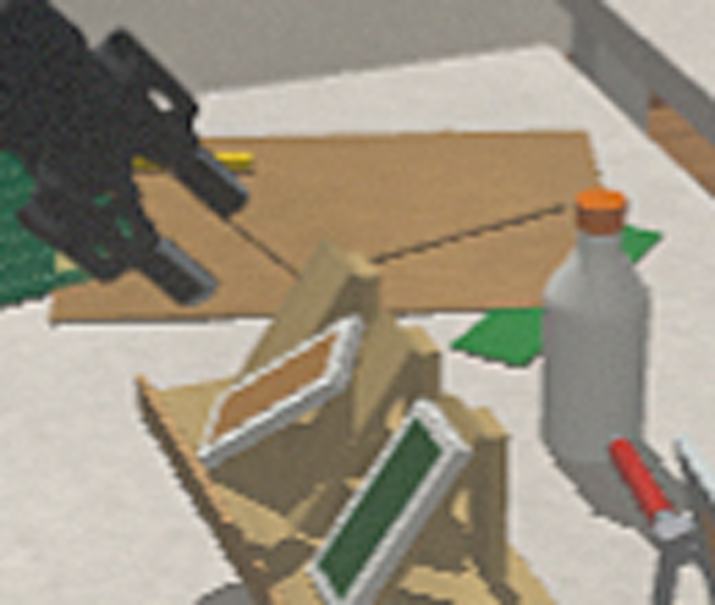

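View pics/t20.png

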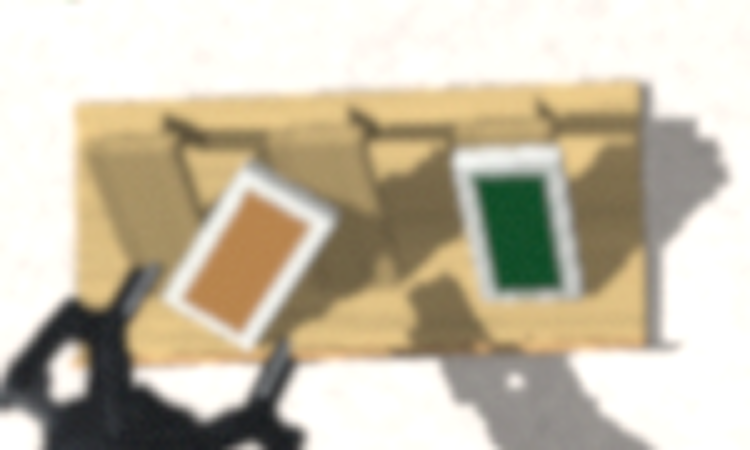

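```bash
python3 -m handwheel '[{"dx":0.1,"dy":-0.05,"dz":0.6,"ax":0,"ay":0,"az":0},{"dx":0.1,"dy":-0.05,"dz":0.6,"ax":0,"ay":0,"az":0},{"dx":0.1,"dy":-0.05,"dz":0.6,"ax":0,"ay":0,"az":0},{"dx":0.05,"dy":0,"dz":0.5,"ax":0,"ay":0,"az":0},{"dx":0,"dy":0,"dz":0.25,"ax":0,"ay":0,"az":0},{"dx":0,"dy":0,"dz":0,"ax":0,"ay":0,"az":0}]' 0.46
python3 -c "
from g import *
go(TG,Rt);c=cam('side');crop(c,190,90,130,110,'s21',5.5);c=cam('top');crop(c,110,165,150,90,'t21',5)
"
```

```text
clock: 39.8
eef_pos: [0.5632, 0.3082, 0.1089]
tool_rot: [0.304, 0.875, 0.017, 0.376]
ft_force: [0.4, -0.8, 0.6]
grip_width: 0.0618
t 39.8 pos [0.5632 0.3082 0.1089] shift units [0.15 0.07 0.89] |max| 0.9
rot units [0.01 0.01 0.  ] shift after rot [0.14 0.07 0.89]
```

View pics/s21.png

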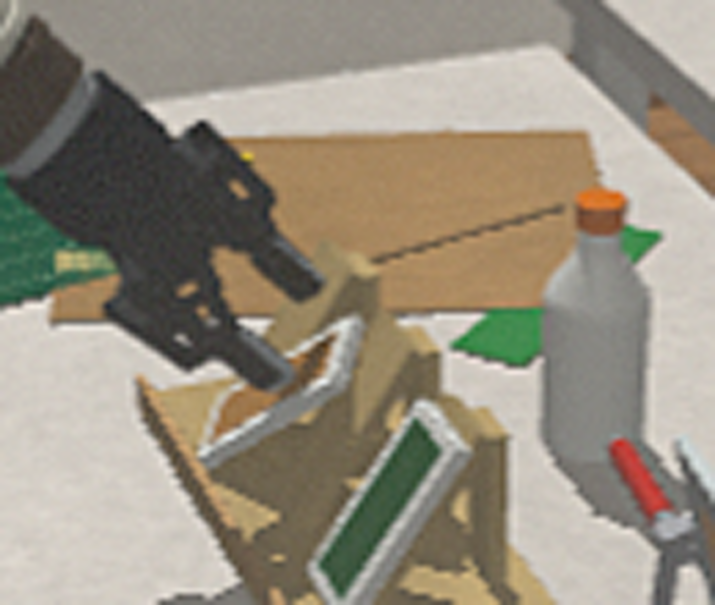

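View pics/t21.png

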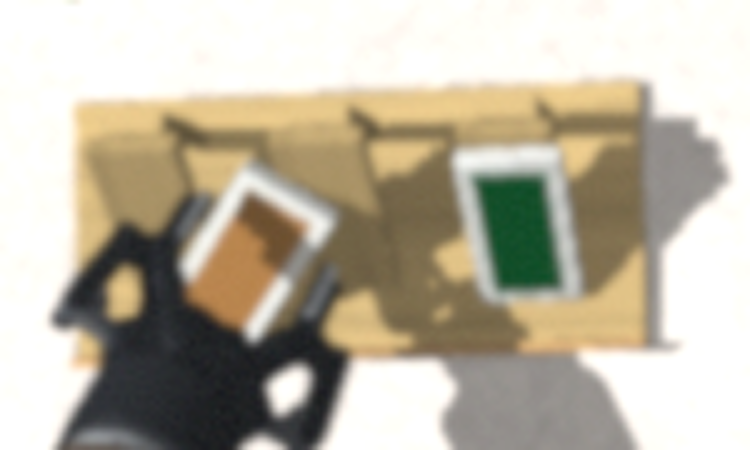

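```bash
python3 -m handwheel '[{"dx":0.05,"dy":0.03,"dz":0.2,"ax":0,"ay":0,"az":0},{"dx":0.05,"dy":0.03,"dz":0.2,"ax":0,"ay":0,"az":0},{"dx":0.05,"dy":0,"dz":0.2,"ax":0,"ay":0,"az":0},{"dx":0,"dy":0,"dz":0,"ax":0,"ay":0,"az":0}]' 0.46
python3 -m handwheel '[{"dx":0,"dy":0,"dz":0.15,"ax":0,"ay":0,"az":0},{"dx":0,"dy":0,"dz":0.1,"ax":0,"ay":0,"az":0},{"dx":0,"dy":0,"dz":0,"ax":0,"ay":0,"az":0}]' 0.46
python3 -c "
from g import *
go(TG,Rt);c=cam('side');crop(c,190,90,130,110,'s22',5.5)
"
```

```text
clock: 40.3
eef_pos: [0.5725, 0.3098, 0.0964]
tool_rot: [0.304, 0.875, 0.017, 0.376]
ft_force: [-0.0, 0.6, 0.3]
grip_width: 0.0626
clock: 40.6
eef_pos: [0.5769, 0.3086, 0.0924]
tool_rot: [0.304, 0.875, 0.018, 0.376]
ft_force: [0.2, 0.5, -0.2]
grip_width: 0.0624
t 40.6 pos [0.5769 0.3086 0.0924] shift units [ 0.   -0.06  0.05] |max| 0.1
rot units [ 0.02  0.01 -0.  ] shift after rot [ 0.   -0.06  0.05]
```

View pics/s22.png

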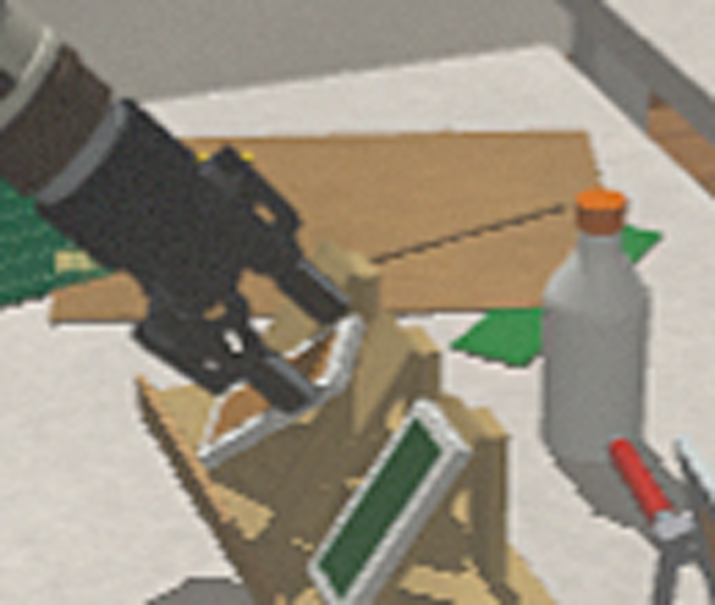

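```bash
python3 -m handwheel '[{"dx":0,"dy":-0.05,"dz":0.16,"ax":0,"ay":0,"az":0},{"dx":0,"dy":0,"dz":0,"ax":0,"ay":0,"az":0}]' 0.46
python3 -m handwheel '[{"dx":0,"dy":0,"dz":0,"ax":0,"ay":0,"az":0},{"dx":0,"dy":0,"dz":0,"ax":0,"ay":0,"az":0},{"dx":0,"dy":0,"dz":0,"ax":0,"ay":0,"az":0},{"dx":0,"dy":0,"dz":0,"ax":0,"ay":0,"az":0}]' -1
python3 -c "
from g import *
go(TG,Rt);c=cam('side');crop(c,190,90,130,110,'s23',5.5)
"
```

```text
clock: 40.85
eef_pos: [0.5787, 0.3067, 0.0892]
tool_rot: [0.304, 0.875, 0.018, 0.376]
ft_force: [0.0, -0.1, -1.2]
grip_width: 0.0621
clock: 41.25
eef_pos: [0.5786, 0.3072, 0.0896]
tool_rot: [0.304, 0.875, 0.018, 0.376]
ft_force: [-1.9, 0.6, 0.7]
grip_width: 0.05
t 41.25 pos [0.5786 0.3072 0.0896] shift units [-0.   -0.02 -0.09] |max| 0.1
rot units [ 0.03  0.01 -0.  ] shift after rot [-0.   -0.02 -0.09]
```

View pics/s23.png

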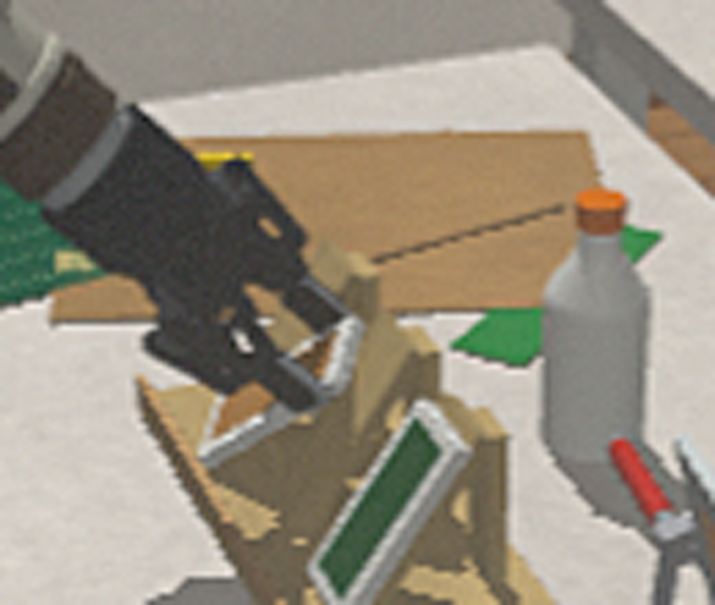

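```bash
python3 -m handwheel '[{"dx":0,"dy":0,"dz":-0.3,"ax":0,"ay":0,"az":0},{"dx":0,"dy":0,"dz":-0.5,"ax":0,"ay":0,"az":0},{"dx":0,"dy":0,"dz":-0.7,"ax":0,"ay":0,"az":0},{"dx":-0.4,"dy":0,"dz":-0.7,"ax":0,"ay":0,"az":0},{"dx":-0.6,"dy":0.2,"dz":-0.7,"ax":0,"ay":0,"az":0},{"dx":-0.6,"dy":0.2,"dz":-0.7,"ax":0,"ay":0,"az":0},{"dx":0,"dy":0,"dz":0,"ax":0,"ay":0,"az":0}]'
python3 -c "
from g import *
go(place(.092,off=(-.037,-.012),so=(.03,.06)),tq(np.pi/2+RY,-.96));c=cam('side');crop(c,160,60,170,140,'s24',4.2);cam('top','t24')
"
```

```text
clock: 42.0
eef_pos: [0.5463, 0.3128, 0.1873]
tool_rot: [0.305, 0.874, 0.021, 0.378]
ft_force: [0.8, 0.3, -0.7]
grip_width: 0.0499
t 42.0 pos [0.5463 0.3128 0.1873] shift units [1.83 1.75 0.74] |max| 1.8
rot units [-1.67 -0.93 -3.82] shift after rot [0.77 2.29 1.08]
```

View pics/s24.png

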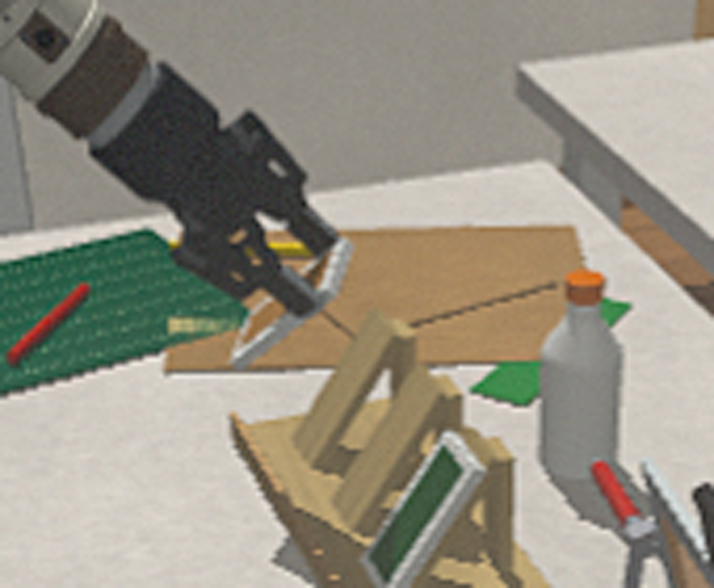

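View pics/t24.png

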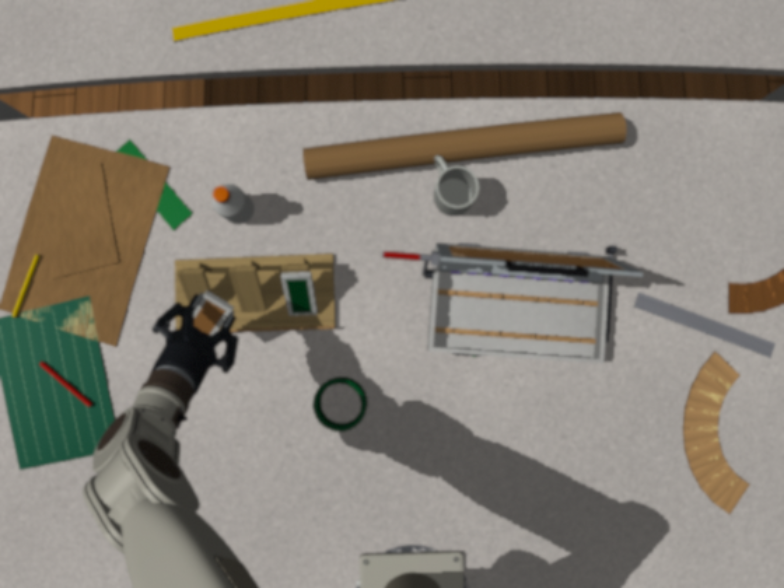

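```bash
python3 -m handwheel '[{"dx":0,"dy":0.2,"dz":-0.2,"ax":-0.33,"ay":-0.19,"az":-0.76},{"dx":0,"dy":0.2,"dz":-0.2,"ax":-0.33,"ay":-0.19,"az":-0.76},{"dx":0,"dy":0.2,"dz":-0.2,"ax":-0.33,"ay":-0.19,"az":-0.76},{"dx":0,"dy":0.2,"dz":0,"ax":-0.33,"ay":-0.19,"az":-0.76},{"dx":0,"dy":0.2,"dz":0,"ax":-0.35,"ay":-0.17,"az":-0.78},{"dx":0,"dy":0,"dz":0,"ax":0,"ay":0,"az":0}]'
python3 -c "
from g import *
go(place(.092,off=(-.037,-.012),so=(.015,.05)),tq(np.pi/2+RY,-.96))
"
```

```text
clock: 42.7
eef_pos: [0.5405, 0.3345, 0.1934]
tool_rot: [-0.004, 0.889, -0.004, 0.457]
ft_force: [-0.4, 0.2, -0.7]
grip_width: 0.0503
t 42.7 pos [0.5405 0.3345 0.1934] shift units [1.4  1.44 1.81] |max| 1.8
rot units [-0.04 -0.07  0.06] shift after rot [1.43 1.42 1.81]
```

```bash
python3 -m handwheel '[{"dx":0.3,"dy":0.35,"dz":0.2,"ax":-0.02,"ay":-0.07,"az":0.06},{"dx":0.3,"dy":0.35,"dz":0.3,"ax":-0.02,"ay":0,"az":0},{"dx":0.3,"dy":0.35,"dz":0.4,"ax":0,"ay":0,"az":0},{"dx":0.3,"dy":0.35,"dz":0.45,"ax":0,"ay":0,"az":0},{"dx":0.2,"dy":0,"dz":0.45,"ax":0,"ay":0,"az":0},{"dx":0,"dy":0,"dz":0,"ax":0,"ay":0,"az":0}]'
python3 -c "
from g import *
go(place(.092,off=(-.037,-.012),so=(.006,.01)),tq(np.pi/2+RY,-.96));c=cam('side');crop(c,170,70,150,120,'s25',5);c=cam('top');crop(c,110,165,150,110,'t25',5)
"
```

```text
clock: 43.3
eef_pos: [0.5588, 0.3709, 0.1395]
tool_rot: [0.0, 0.887, 0.001, 0.462]
ft_force: [-0.9, 0.1, -0.5]
grip_width: 0.0501
t 43.3 pos [0.5588 0.3709 0.1395] shift units [ 0.45 -0.04  1.57] |max| 1.6
rot units [-0.01  0.   -0.02] shift after rot [ 0.45 -0.04  1.57]
```

View pics/s25.png

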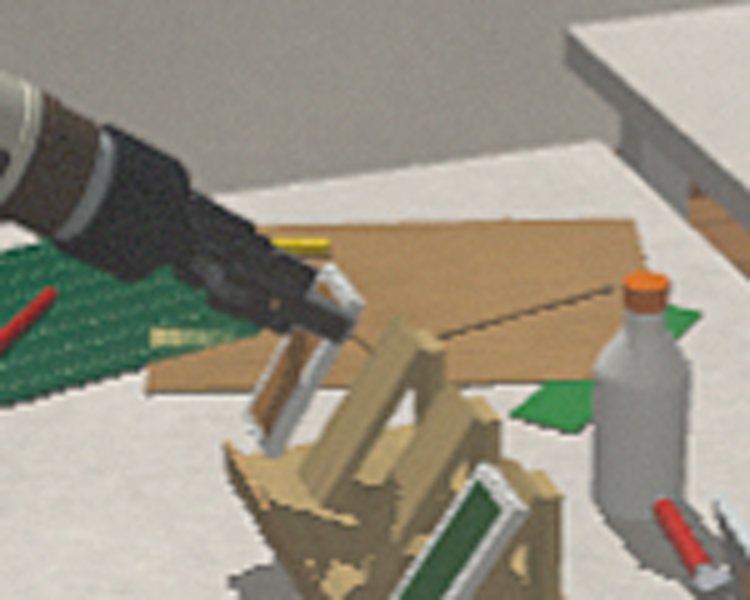

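View pics/t25.png

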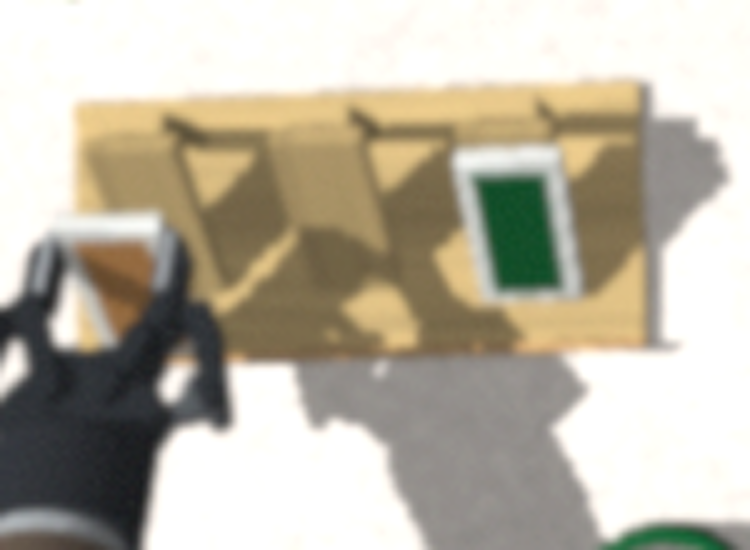

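```bash
python3 -m handwheel '[{"dx":0.09,"dy":-0.04,"dz":0.3,"ax":0,"ay":0.15,"az":0},{"dx":0.09,"dy":0,"dz":0.3,"ax":0,"ay":0.1,"az":0},{"dx":0.09,"dy":0,"dz":0.3,"ax":0,"ay":0,"az":0},{"dx":0.09,"dy":0,"dz":0.3,"ax":0,"ay":0,"az":0},{"dx":0.09,"dy":0,"dz":0.3,"ax":0,"ay":0,"az":0},{"dx":0,"dy":0,"dz":0,"ax":0,"ay":0,"az":0}]'
python3 -c "
from g import *
go(place(.092,off=(-.037,-.012),so=(.0,.0)),tq(np.pi/2+RY,-.96));c=cam('side');crop(c,180,80,130,110,'s26',5.5)
"
```

```text
clock: 44.0
eef_pos: [0.5828, 0.3701, 0.1096]
tool_rot: [-0.0, 0.895, 0.001, 0.446]
ft_force: [-0.3, -0.4, -1.5]
grip_width: 0.0501
t 44.0 pos [0.5828 0.3701 0.1096] shift units [ 0.24 -0.01  0.5 ] |max| 0.5
rot units [ 0.   -0.23 -0.02] shift after rot [ 0.26 -0.    0.49]
```

View pics/s26.png

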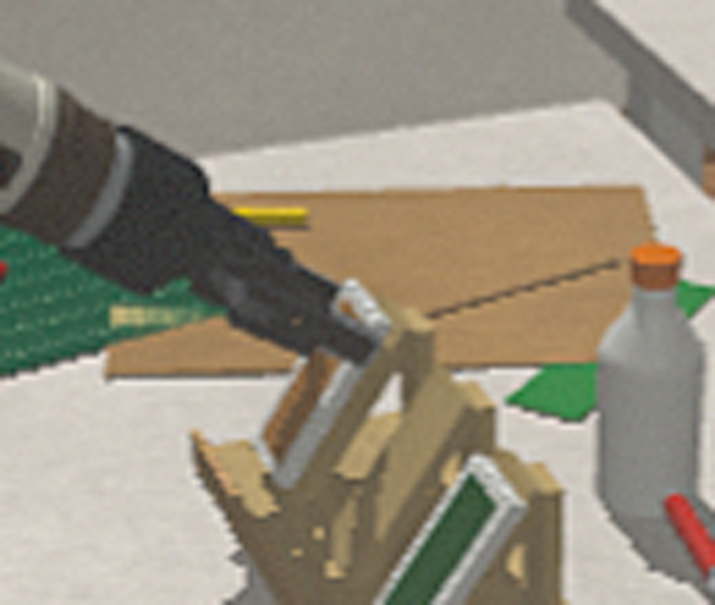

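Parallel to the slat now; close the last centimetre in small steps.

```bash
python3 -m handwheel '[{"dx":0.08,"dy":0,"dz":0.1,"ax":0,"ay":0,"az":0},{"dx":0.08,"dy":0,"dz":0.1,"ax":0,"ay":0,"az":0},{"dx":0.05,"dy":0,"dz":0.1,"ax":0,"ay":0,"az":0},{"dx":0,"dy":0,"dz":0,"ax":0,"ay":0,"az":0}]'
python3 -m handwheel '[{"dx":0.05,"dy":0,"dz":0.08,"ax":0,"ay":0,"az":0},{"dx":0,"dy":0,"dz":0,"ax":0,"ay":0,"az":0}]'
python3 -m handwheel '[{"dx":0.05,"dy":0,"dz":0.06,"ax":0,"ay":0,"az":0},{"dx":0,"dy":0,"dz":0,"ax":0,"ay":0,"az":0}]'

```

```text
clock: 44.45
eef_pos: [0.5855, 0.3708, 0.1021]
tool_rot: [-0.0, 0.895, 0.002, 0.447]
ft_force: [0.4, -0.2, -0.7]
grip_width: 0.0496
clock: 44.65
eef_pos: [0.5866, 0.3711, 0.1004]
tool_rot: [-0.0, 0.895, 0.003, 0.447]
ft_force: [-1.1, -0.6, -0.8]
grip_width: 0.0501
clock: 44.85
eef_pos: [0.5872, 0.3712, 0.0991]
tool_rot: [0.0, 0.894, 0.003, 0.447]
ft_force: [-1.0, -0.6, 2.5]
grip_width: 0.0503
```

```bash
python3 -m handwheel '[{"dx":0.03,"dy":0,"dz":0.06,"ax":0,"ay":0,"az":0},{"dx":0,"dy":0,"dz":0,"ax":0,"ay":0,"az":0}]'
python3 -m handwheel '[{"dx":0,"dy":0,"dz":0.06,"ax":0,"ay":0,"az":0},{"dx":0,"dy":0,"dz":0,"ax":0,"ay":0,"az":0}]'
python3 -c "
from g import *
c=cam('side');crop(c,180,80,130,110,'s27',5.5)"

```

```text
clock: 45.05
eef_pos: [0.5873, 0.3712, 0.0989]
tool_rot: [-0.0, 0.894, 0.003, 0.448]
ft_force: [-11.6, -2.6, 11.3]
grip_width: 0.0499
clock: 45.25
eef_pos: [0.5874, 0.3713, 0.0989]
tool_rot: [-0.0, 0.894, 0.003, 0.448]
ft_force: [-24.0, -5.2, 19.6]
grip_width: 0.0502
```

View pics/s27.png

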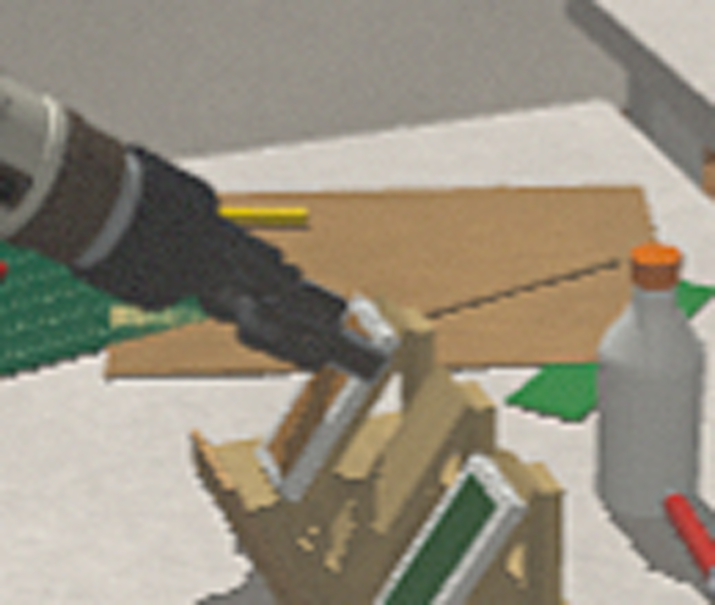

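```bash
python3 -m handwheel '[{"dx":0,"dy":0,"dz":-0.1,"ax":0,"ay":0,"az":0},{"dx":0,"dy":0,"dz":0,"ax":0,"ay":0,"az":0}]'
python3 -m handwheel '[{"dx":0,"dy":0,"dz":0,"ax":0,"ay":0,"az":0},{"dx":0,"dy":0,"dz":0,"ax":0,"ay":0,"az":0},{"dx":0,"dy":0,"dz":0,"ax":0,"ay":0,"az":0},{"dx":0,"dy":0,"dz":0,"ax":0,"ay":0,"az":0},{"dx":0,"dy":0,"dz":-0.3,"ax":0,"ay":0,"az":0},{"dx":0,"dy":0,"dz":-0.6,"ax":0,"ay":0,"az":0},{"dx":0,"dy":0,"dz":-0.9,"ax":0,"ay":0,"az":0},{"dx":-0.5,"dy":0,"dz":-0.9,"ax":0,"ay":0,"az":0},{"dx":-0.9,"dy":0,"dz":-0.5,"ax":0,"ay":0,"az":0},{"dx":-0.9,"dy":0,"dz":-0.5,"ax":0,"ay":0,"az":0},{"dx":0,"dy":0,"dz":0,"ax":0,"ay":0,"az":0}]' 0.55
python3 -c "
from g import *
c=cam('side');crop(c,200,110,130,110,'s28',5.5);c=cam('top');crop(c,110,165,150,90,'t28',5)
go([.48,.1,.25],tq(BY,0));print(st()[2]['joint_pos'])"

```

```text
clock: 45.5
eef_pos: [0.5868, 0.3714, 0.0986]
tool_rot: [-0.0, 0.894, 0.003, 0.447]
ft_force: [-1.9, -0.3, 2.8]
grip_width: 0.0502
clock: 46.6
eef_pos: [0.5486, 0.3726, 0.2058]
tool_rot: [0.001, 0.893, 0.006, 0.45]
ft_force: [1.2, -0.2, 0.8]
grip_width: 0.0661
t 46.7 pos [0.547  0.3708 0.2006] shift units [-1.000e-02 -1.081e+01 -3.390e+00] |max| 10.8
rot units [ 5.17  4.6  10.26] shift after rot [-11.05  -1.57  -1.97]
[ 0.85767122  0.27801605 -0.49585037  0.07466387 -0.64527106  0.60627449]
```

View pics/s28.png

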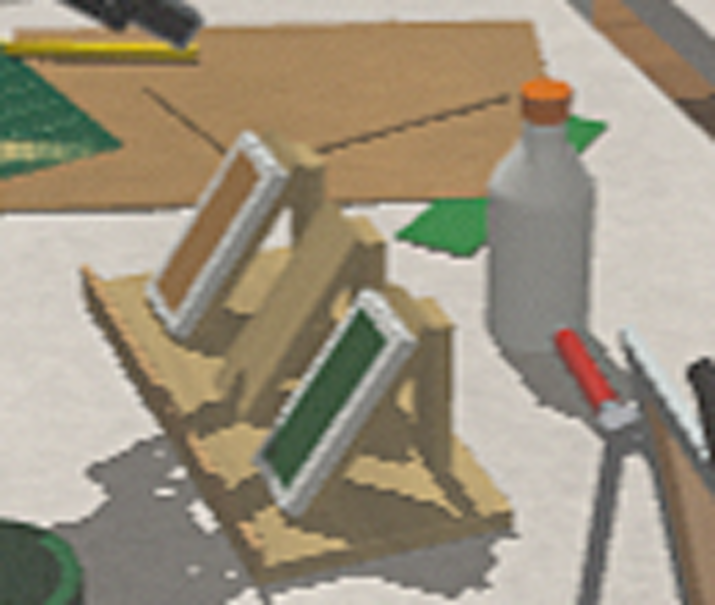

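View pics/t28.png

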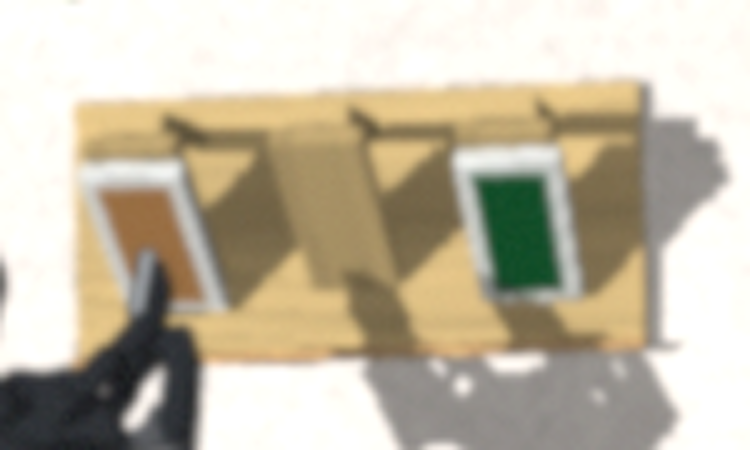

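```bash
python3 -m handwheel '[{"dx":-0.6,"dy":-0.5,"dz":-0.5,"ax":0,"ay":0,"az":0},{"dx":-0.6,"dy":-0.9,"dz":-0.5,"ax":0,"ay":0,"az":0},{"dx":-0.6,"dy":-0.9,"dz":-0.5,"ax":0,"ay":0,"az":0},{"dx":0,"dy":-0.9,"dz":-0.3,"ax":0,"ay":0,"az":0},{"dx":0,"dy":0,"dz":0,"ax":0.4,"ay":0.35,"az":0.79},{"dx":0,"dy":0,"dz":0,"ax":0.4,"ay":0.35,"az":0.79},{"dx":0,"dy":0,"dz":0,"ax":0.4,"ay":0.35,"az":0.79},{"dx":0,"dy":0,"dz":0,"ax":0.4,"ay":0.35,"az":0.79},{"dx":0,"dy":0,"dz":0,"ax":0.4,"ay":0.35,"az":0.79},{"dx":0,"dy":0,"dz":0,"ax":0.4,"ay":0.35,"az":0.79},{"dx":0,"dy":0,"dz":0,"ax":0.4,"ay":0.35,"az":0.79}]'
python3 -m handwheel '[{"dx":0,"dy":0,"dz":0,"ax":0.4,"ay":0.35,"az":0.79},{"dx":0,"dy":0,"dz":0,"ax":0.4,"ay":0.35,"az":0.79},{"dx":0,"dy":0,"dz":0,"ax":0.4,"ay":0.35,"az":0.79},{"dx":0,"dy":0,"dz":0,"ax":0.4,"ay":0.35,"az":0.79},{"dx":0,"dy":0,"dz":0,"ax":0.4,"ay":0.35,"az":0.79},{"dx":0,"dy":0,"dz":0,"ax":0.4,"ay":0.35,"az":0.79},{"dx":0,"dy":0,"dz":0,"ax":0,"ay":0,"az":0}]'
python3 -c "
from h import *
c=cam('side','s29');cam('top','t29')
go(bw(.0408,0,.345),tq(BY,0));print(st()[2]['joint_pos']);print(bw(.0408,0,.273))"

```

```text
clock: 47.8
eef_pos: [0.5375, 0.2902, 0.2599]
tool_rot: [0.447, 0.864, -0.002, 0.232]
ft_force: [-0.2, -1.1, -0.7]
grip_width: 0.0661
clock: 48.5
eef_pos: [0.5392, 0.2884, 0.2596]
tool_rot: [0.745, 0.667, -0.005, 0.003]
ft_force: [0.1, -0.9, 0.0]
grip_width: 0.0664
t 48.6 pos [0.5383 0.2896 0.2602] shift units [-19.8    4.09  -3.19] |max| 19.8
rot units [-0.    0.07 -0.02] shift after rot [-19.78   4.02  -3.39]
[ 0.49753985  0.47073089  0.36268901  1.46914624 -0.00836203  2.17324137]
[ 0.58819001 -0.21253409  0.273     ]
```

View pics/s29.png

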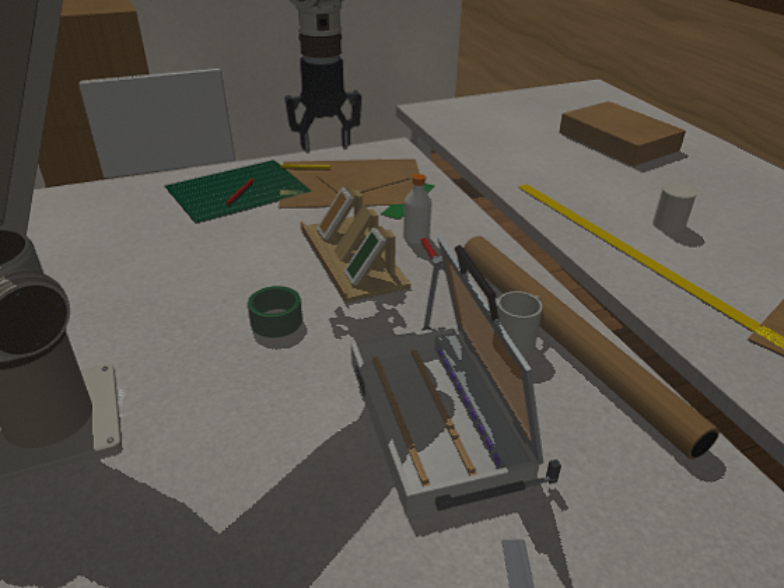

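View pics/t29.png

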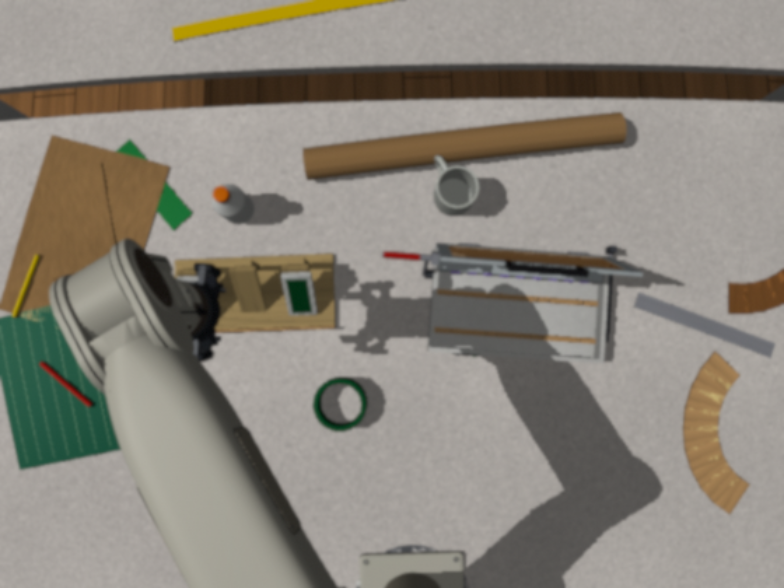

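```bash
python3 -m handwheel '[{"dx":-0.9,"dy":0.15,"dz":-0.4,"ax":0,"ay":0,"az":0},{"dx":-0.95,"dy":0.2,"dz":-0.4,"ax":0,"ay":0,"az":0},{"dx":-0.95,"dy":0.2,"dz":-0.4,"ax":0,"ay":0,"az":0},{"dx":-0.95,"dy":0.2,"dz":-0.4,"ax":0,"ay":0,"az":0},{"dx":-0.95,"dy":0.2,"dz":-0.4,"ax":0,"ay":0,"az":0},{"dx":-0.95,"dy":0.2,"dz":-0.4,"ax":0,"ay":0,"az":0},{"dx":-0.95,"dy":0.2,"dz":-0.4,"ax":0,"ay":0,"az":0},{"dx":-0.95,"dy":0.2,"dz":-0.4,"ax":0,"ay":0,"az":0},{"dx":-0.95,"dy":0.2,"dz":-0.4,"ax":0,"ay":0,"az":0},{"dx":-0.95,"dy":0.2,"dz":0,"ax":0,"ay":0,"az":0},{"dx":-0.95,"dy":0.2,"dz":0,"ax":0,"ay":0,"az":0},{"dx":-0.95,"dy":0.2,"dz":0,"ax":0,"ay":0,"az":0}]' -0.1
python3 -c "
from h import *
c=cam('side');crop(c,270,130,150,120,'s30',5);c=cam('top');crop(c,300,165,150,110,'t30',5)
go(bw(.0408,0,.345),tq(BY,0))
p=np.array([(545,267)])/1.4;print(unp(c,p,.273))"

```

```text
clock: 49.8
eef_pos: [0.5664, 0.0026, 0.3539]
tool_rot: [0.742, 0.67, -0.003, 0.003]
ft_force: [-0.0, -0.3, 0.2]
grip_width: 0.0384
t 49.9 pos [0.5665 0.0009 0.3537] shift units [-8.39  1.77  0.43] |max| 8.4
rot units [ 0.    0.07 -0.04] shift after rot [-8.4   1.73  0.35]
[[ 0.59531861 -0.2080121   0.273     ]]
```

View pics/s30.png

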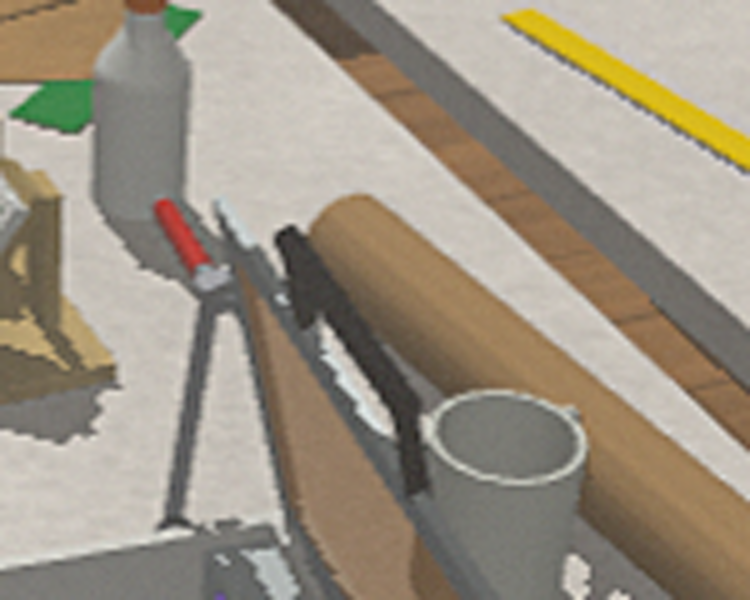

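View pics/t30.png

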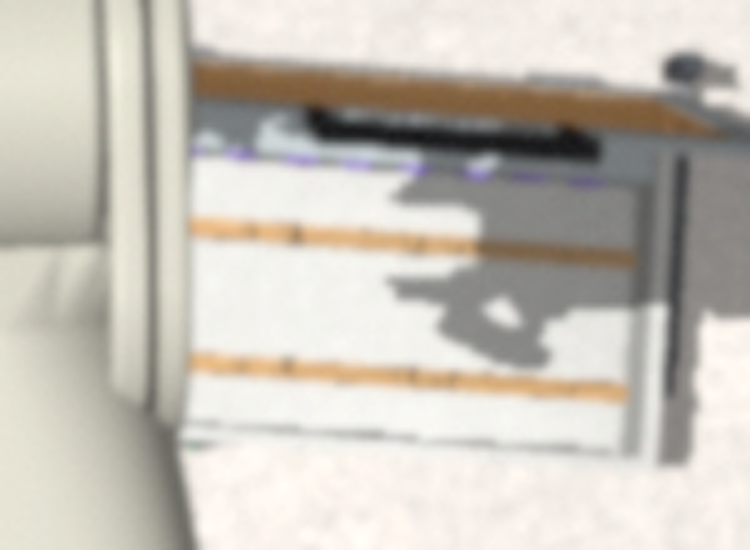

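```bash
python3 -c "
from h import *
T=cam('top');S=cam('side')
f=lambda p,o:(np.array(p)+.5)/5-.5+np.array(o)
a=tri([(T,f((316,122),(300,165))),(S,f((290,235),(270,130)))]);b=tri([(T,f((595,148),(300,165))),(S,f((405,405),(270,130)))])
print(a,b,(a+b)/2,np.linalg.norm(a-b));m=(a+b)/2
h=bw(.0955,0,.05);print(np.arctan2(m[2]-.05,(h-m)[0]/np.cos(BY)))
go(bw(.042,0,.345),tq(BY,0))"

```

```text
[ 0.59876444 -0.1518653   0.27099718] [ 0.58504058 -0.26996372  0.27113087] [ 0.59190251 -0.21091451  0.27106403] 0.11889322146238497
1.3441970894971897
t 50.0 pos [0.5665 0.0031 0.3538] shift units [-8.48  1.82  0.42] |max| 8.5
rot units [ 0.    0.05 -0.02] shift after rot [-8.49  1.79  0.35]
```

```bash
python3 -m handwheel '[{"dx":-0.95,"dy":0.22,"dz":0,"ax":0,"ay":0,"az":0},{"dx":-0.95,"dy":0.22,"dz":0,"ax":0,"ay":0,"az":0},{"dx":-0.95,"dy":0.22,"dz":0,"ax":0,"ay":0,"az":0},{"dx":-0.95,"dy":0.22,"dz":0,"ax":0,"ay":0,"az":0},{"dx":-0.95,"dy":0.22,"dz":0,"ax":0,"ay":0,"az":0},{"dx":-0.95,"dy":0.22,"dz":0,"ax":0,"ay":0,"az":0},{"dx":-0.95,"dy":0.22,"dz":0,"ax":0,"ay":0,"az":0},{"dx":-0.95,"dy":0.22,"dz":0,"ax":0,"ay":0.05,"az":0},{"dx":-0.9,"dy":0.2,"dz":0,"ax":0,"ay":0,"az":0},{"dx":0,"dy":0,"dz":0,"ax":0,"ay":0,"az":0}]' -0.1
python3 -c "
from h import *
go([.591,-.211,.272],tq(BY,0))"

```

```text
clock: 51.0
eef_pos: [0.5934, -0.215, 0.3546]
tool_rot: [0.744, 0.668, -0.0, 0.0]
ft_force: [0.8, 0.5, -0.3]
grip_width: 0.0384
t 51.0 pos [ 0.5934 -0.215   0.3546] shift units [ 0.15 -0.11  3.3 ] |max| 3.3
rot units [-0.    0.01 -0.04] shift after rot [ 0.15 -0.11  3.3 ]
```

```bash
python3 -m handwheel '[{"dx":0,"dy":-0.1,"dz":0.6,"ax":0,"ay":0,"az":0},{"dx":0,"dy":0,"dz":0.7,"ax":0,"ay":0,"az":0},{"dx":0,"dy":0,"dz":0.7,"ax":0,"ay":0,"az":0},{"dx":0,"dy":0,"dz":0.6,"ax":0,"ay":0,"az":0},{"dx":0,"dy":0,"dz":0.4,"ax":0,"ay":0,"az":0},{"dx":0,"dy":0,"dz":0.3,"ax":0,"ay":0,"az":0},{"dx":0,"dy":0,"dz":0,"ax":0,"ay":0,"az":0}]' -0.1
python3 -m handwheel '[{"dx":0,"dy":0,"dz":0,"ax":0,"ay":0,"az":0},{"dx":0,"dy":0,"dz":0,"ax":0,"ay":0,"az":0},{"dx":0,"dy":0,"dz":0,"ax":0,"ay":0,"az":0},{"dx":0,"dy":0,"dz":0,"ax":0,"ay":0,"az":0},{"dx":0,"dy":0,"dz":0,"ax":0,"ay":0,"az":0}]' -1
python3 -c "
from h import *
go(bw(.0955-.23*np.cos(1.5),0,.05+.23*np.sin(1.5)),tq(BY,0))"

```

```text
clock: 51.7
eef_pos: [0.5904, -0.2127, 0.2722]
tool_rot: [0.743, 0.669, -0.0, -0.0]
ft_force: [-0.5, -0.2, 0.4]
grip_width: 0.0381
clock: 52.2
eef_pos: [0.591, -0.2138, 0.2743]
tool_rot: [0.744, 0.668, 0.001, 0.001]
ft_force: [-1.6, 0.6, 4.1]
grip_width: 0.0097
t 52.2 pos [ 0.591  -0.2138  0.2743] shift units [ 0.05  1.42 -0.2 ] |max| 1.4
rot units [ 0.02  0.   -0.03] shift after rot [ 0.04  1.42 -0.21]
```

```bash
python3 -m handwheel '[{"dx":0,"dy":0.25,"dz":-0.06,"ax":0,"ay":0,"az":0},{"dx":0,"dy":0.3,"dz":-0.06,"ax":0,"ay":0,"az":0},{"dx":0,"dy":0.3,"dz":-0.05,"ax":0,"ay":0,"az":0},{"dx":0,"dy":0.3,"dz":-0.04,"ax":0,"ay":0,"az":0},{"dx":0,"dy":0.3,"dz":-0.02,"ax":0,"ay":0,"az":0},{"dx":0,"dy":0.2,"dz":0,"ax":0,"ay":0,"az":0},{"dx":0,"dy":0,"dz":0,"ax":0,"ay":0,"az":0}]'
python3 -c "
from h import *
q=st()[0];print(np.arctan2(q[2]-.05,np.linalg.norm(bw(.0955,0,0)[:2]-q[:2])))
go([.633,.0095,.30],tq(BY,0));S=cam('side');crop(S,270,130,150,120,'s31',5)"

```

```text
clock: 52.9
eef_pos: [0.6308, -0.2178, 0.2804]
tool_rot: [0.744, 0.668, -0.0, -0.0]
ft_force: [-5.9, 2.2, 9.5]
grip_width: 0.0097
1.5197073214892864
t 52.9 pos [ 0.6308 -0.2178  0.2804] shift units [ 9.05 -0.88 -0.79] |max| 9.0
rot units [-0.    0.   -0.03] shift after rot [ 9.05 -0.83 -0.78]
```

View pics/s31.png

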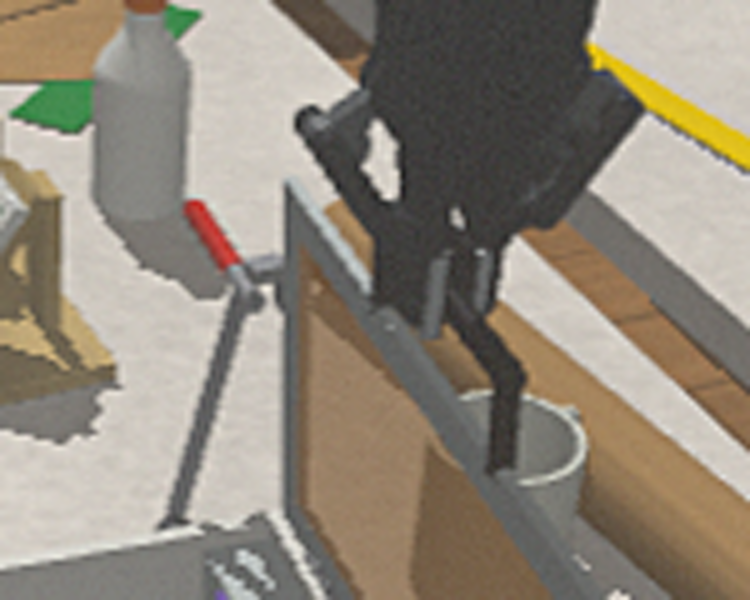

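```bash
python3 -m handwheel '[{"dx":0,"dy":-0.1,"dz":0,"ax":0,"ay":0,"az":0},{"dx":0,"dy":0,"dz":0,"ax":0,"ay":0,"az":0},{"dx":0,"dy":0,"dz":0,"ax":0,"ay":0,"az":0},{"dx":0,"dy":0,"dz":-0.8,"ax":0,"ay":0,"az":0},{"dx":0,"dy":0,"dz":-0.8,"ax":0,"ay":0,"az":0},{"dx":0.4,"dy":0,"dz":-0.5,"ax":0,"ay":0,"az":0},{"dx":0.95,"dy":0,"dz":0,"ax":0,"ay":0,"az":0},{"dx":0.95,"dy":0,"dz":0,"ax":0,"ay":0,"az":0},{"dx":0.95,"dy":0,"dz":0,"ax":0,"ay":0,"az":0},{"dx":0.95,"dy":-0.1,"dz":0,"ax":0,"ay":0,"az":0},{"dx":0.95,"dy":-0.1,"dz":0,"ax":0,"ay":0,"az":0},{"dx":0.95,"dy":-0.1,"dz":0,"ax":0,"ay":0,"az":0}]' -0.15
python3 -c "
from h import *
go(bw(.073,.229,.178),tq(BY,0))"

```

```text
clock: 54.15
eef_pos: [0.638, -0.0646, 0.3307]
tool_rot: [0.744, 0.668, -0.0, 0.0]
ft_force: [0.2, 0.1, -0.4]
grip_width: 0.0361
t 54.15 pos [ 0.638  -0.0646  0.3307] shift units [ 3.07 -0.11  6.11] |max| 6.1
rot units [ 0.    0.   -0.04] shift after rot [ 3.07 -0.09  6.11]
```

```bash
python3 -m handwheel '[{"dx":0.8,"dy":-0.03,"dz":0.2,"ax":0,"ay":0,"az":0},{"dx":0.9,"dy":-0.03,"dz":0.3,"ax":0,"ay":0,"az":0},{"dx":0.9,"dy":-0.03,"dz":0.5,"ax":0,"ay":0,"az":0},{"dx":0.47,"dy":0,"dz":0.8,"ax":0,"ay":0,"az":0},{"dx":0,"dy":0,"dz":0.9,"ax":0,"ay":0,"az":0},{"dx":0,"dy":0,"dz":0.9,"ax":0,"ay":0,"az":0},{"dx":0,"dy":0,"dz":0.9,"ax":0,"ay":0,"az":0},{"dx":0,"dy":0,"dz":0.7,"ax":0,"ay":0,"az":0}]'
python3 -c "
from h import *
go(bw(.073,.229,.178),tq(BY,0));S=cam('side');crop(S,270,130,150,120,'s32',5)"

```

```text
clock: 54.95
eef_pos: [0.6434, 0.0111, 0.199]
tool_rot: [0.744, 0.668, -0.001, -0.0]
ft_force: [0.7, -0.5, 0.4]
grip_width: 0.0363
t 54.95 pos [0.6434 0.0111 0.199 ] shift units [ 0.04 -0.    0.84] |max| 0.8
rot units [-0.01  0.01 -0.03] shift after rot [ 0.04 -0.    0.84]
```

View pics/s32.png

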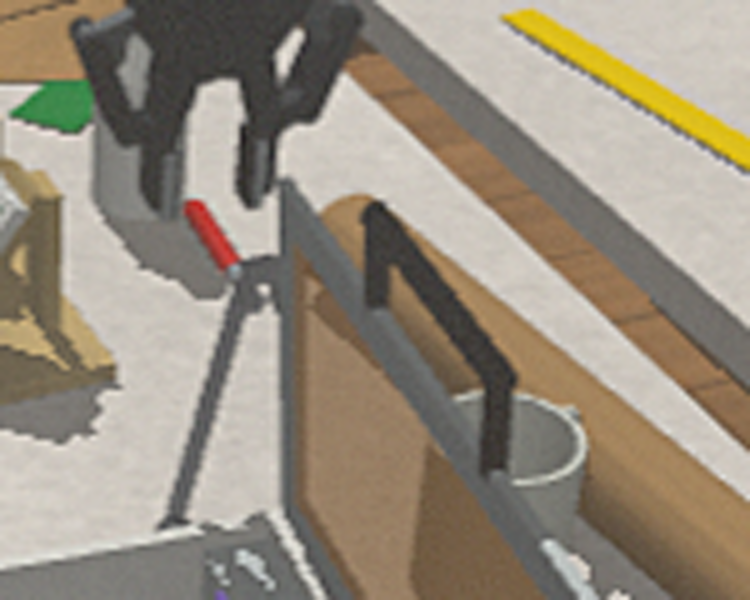

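```bash
python3 -m handwheel '[{"dx":-0.1,"dy":0,"dz":0.45,"ax":0,"ay":0,"az":0},{"dx":0,"dy":0,"dz":0.4,"ax":0,"ay":0,"az":0},{"dx":0,"dy":0,"dz":0,"ax":0,"ay":0,"az":0}]'
python3 -m handwheel '[{"dx":0,"dy":0,"dz":0,"ax":0,"ay":0,"az":0},{"dx":0,"dy":0,"dz":0,"ax":0,"ay":0,"az":0},{"dx":0,"dy":0,"dz":0,"ax":0,"ay":0,"az":0},{"dx":0,"dy":0,"dz":0,"ax":0,"ay":0,"az":0}]' -1
python3 -c "
from h import *
q=st()[0];b=bw(.0455,.226,0);print(np.arctan2(q[2]-.035,np.dot((b-q)[:2],[np.cos(BY),np.sin(BY)])));go(bw(.0455,.229,.176),tq(BY,0))"

```

```text
clock: 55.3
eef_pos: [0.6431, 0.0084, 0.1787]
tool_rot: [0.744, 0.668, -0.001, -0.0]
ft_force: [0.5, -0.3, -0.7]
grip_width: 0.0363
clock: 55.7
eef_pos: [0.6443, 0.0086, 0.1811]
tool_rot: [0.744, 0.668, 0.001, 0.001]
ft_force: [0.3, -0.6, 2.2]
grip_width: 0.0092
1.764747708734434
t 55.7 pos [0.6443 0.0086 0.1811] shift units [ 0.13 -1.15  0.2 ] |max| 1.1
rot units [ 0.02  0.   -0.03] shift after rot [ 0.13 -1.15  0.21]
```

```bash
python3 -m handwheel '[{"dx":0,"dy":-0.55,"dz":-0.08,"ax":0,"ay":0,"az":0},{"dx":0,"dy":-0.6,"dz":-0.02,"ax":0,"ay":0,"az":0},{"dx":0,"dy":-0.4,"dz":0.01,"ax":0,"ay":0,"az":0},{"dx":0,"dy":-0.7,"dz":0.09,"ax":0,"ay":0,"az":0},{"dx":0,"dy":-0.68,"dz":0.18,"ax":0,"ay":0,"az":0},{"dx":0,"dy":-0.65,"dz":0.26,"ax":0,"ay":0,"az":0},{"dx":0,"dy":-0.62,"dz":0.34,"ax":0,"ay":0,"az":0},{"dx":0,"dy":-0.57,"dz":0.42,"ax":0,"ay":0,"az":0}]'
python3 -m handwheel '[{"dx":0,"dy":-0.51,"dz":0.48,"ax":0,"ay":0,"az":0},{"dx":0,"dy":-0.45,"dz":0.54,"ax":0,"ay":0,"az":0},{"dx":0,"dy":-0.38,"dz":0.6,"ax":0,"ay":0,"az":0},{"dx":0,"dy":-0.3,"dz":0.64,"ax":0,"ay":0,"az":0},{"dx":0,"dy":-0.22,"dz":0.67,"ax":0,"ay":0,"az":0},{"dx":0,"dy":-0.13,"dz":0.69,"ax":0,"ay":0,"az":0}]'
python3 -c "
from h import *
go(bw(-.0955,.229,.04),tq(BY,0));S=cam('side','s33')"

```

```text
clock: 56.5
eef_pos: [0.5261, 0.0212, 0.1515]
tool_rot: [0.744, 0.669, 0.002, 0.002]
ft_force: [3.7, -0.1, -2.8]
grip_width: 0.0091
clock: 57.1
eef_pos: [0.4767, 0.0266, 0.0597]
tool_rot: [0.744, 0.668, 0.001, 0.001]
ft_force: [1.7, 8.1, -0.9]
grip_width: 0.0091
t 57.1 pos [0.4767 0.0266 0.0597] shift units [ 0.09 -0.05  0.79] |max| 0.8
rot units [ 0.03 -0.   -0.04] shift after rot [ 0.09 -0.04  0.79]
```

View pics/s33.png

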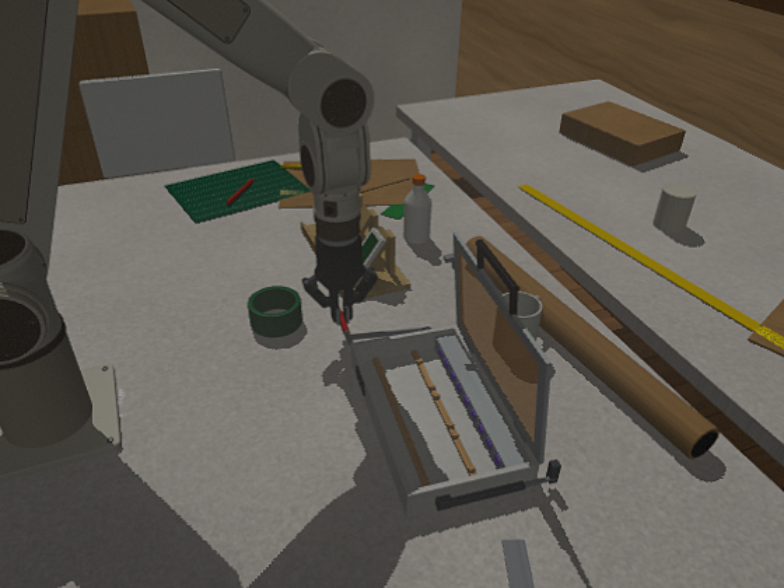

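```bash
python3 -m handwheel '[{"dx":0,"dy":-0.04,"dz":0.4,"ax":0,"ay":0,"az":0},{"dx":0,"dy":0,"dz":0.35,"ax":0,"ay":0,"az":0},{"dx":0,"dy":0,"dz":0,"ax":0,"ay":0,"az":0}]'
python3 -m handwheel '[{"dx":0,"dy":0,"dz":0,"ax":0,"ay":0,"az":0},{"dx":0,"dy":0,"dz":0,"ax":0,"ay":0,"az":0},{"dx":0,"dy":0,"dz":0,"ax":0,"ay":0,"az":0},{"dx":0,"dy":0,"dz":-0.5,"ax":0,"ay":0,"az":0},{"dx":0,"dy":0,"dz":-0.9,"ax":0,"ay":0,"az":0},{"dx":0,"dy":0,"dz":-0.9,"ax":0,"ay":0,"az":0},{"dx":0.5,"dy":0,"dz":-0.9,"ax":0,"ay":0,"az":0},{"dx":0.9,"dy":0,"dz":-0.9,"ax":0,"ay":0,"az":0},{"dx":0.9,"dy":-0.3,"dz":-0.9,"ax":0,"ay":0,"az":0},{"dx":0.9,"dy":-0.5,"dz":-0.9,"ax":0,"ay":0,"az":0},{"dx":0.9,"dy":-0.5,"dz":-0.9,"ax":0,"ay":0,"az":0}]' -0.2
python3 -c "
from h import *
S=cam('side','s34')"

```

```text
clock: 57.45
eef_pos: [0.4767, 0.0296, 0.0445]
tool_rot: [0.743, 0.669, 0.004, -0.001]
ft_force: [-5.4, 8.3, 25.3]
grip_width: 0.0088
clock: 58.55
eef_pos: [0.4525, 0.1325, 0.2108]
tool_rot: [0.744, 0.668, -0.001, 0.0]
ft_force: [0.2, 0.6, -0.5]
grip_width: 0.0339
```

View pics/s34.png

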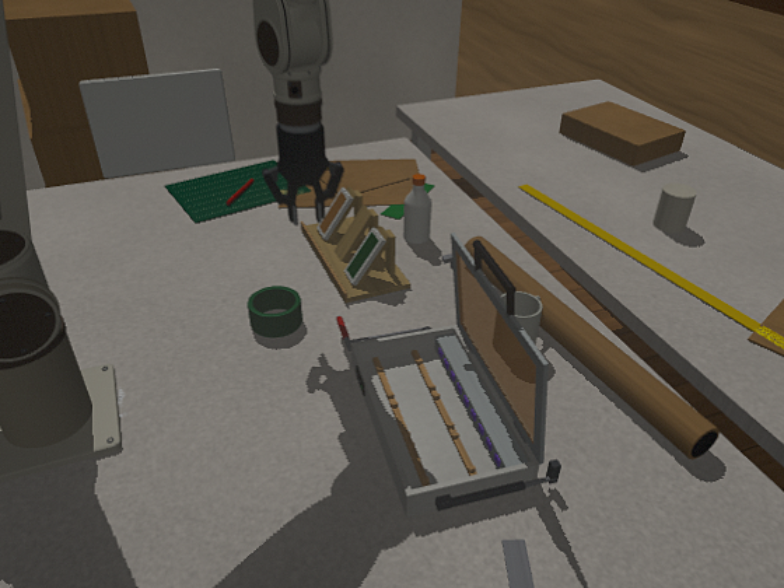

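```bash
python3 -m handwheel '[{"dx":0.5,"dy":-0.5,"dz":-0.5,"ax":0,"ay":0,"az":0},{"dx":0.5,"dy":-0.5,"dz":-0.5,"ax":0,"ay":0,"az":0},{"dx":0,"dy":0,"dz":0,"ax":0,"ay":0,"az":0}]'
time timeout 500 python3 -c "
from h import *
for k in range(440):
    S=bot.camera('side')
print(bot.get_obs()['clock'])
cam('side','s35');cam('top','t35')"

```

```text
clock: 58.9
eef_pos: [0.4308, 0.1607, 0.2365]
tool_rot: [0.743, 0.669, 0.001, 0.001]
ft_force: [0.9, 0.1, -0.7]
grip_width: 0.0341
real	8m20.013s
user	0m3.042s
sys	0m0.487s
```

```bash
python3 -c "
from h import *
print(bot.get_obs()['clock'])
cam('side','s36')"

```

```text
72.0
```

View pics/s36.png

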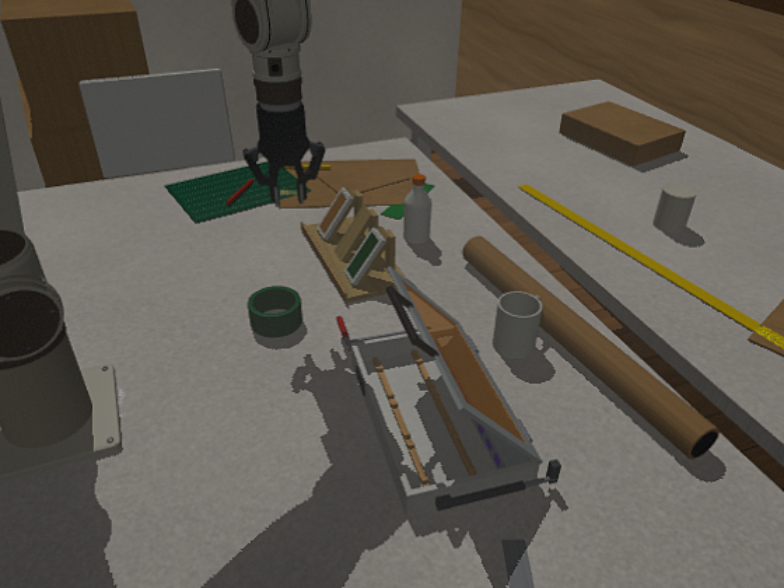

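Lid is sinking past the folded stay. Wait with still rows.

```bash
Z=1
python3 -m handwheel '[{"dx":0,"dy":0,"dz":0,"ax":0,"ay":0,"az":0},{"dx":0,"dy":0,"dz":0,"ax":0,"ay":0,"az":0},{"dx":0,"dy":0,"dz":0,"ax":0,"ay":0,"az":0},{"dx":0,"dy":0,"dz":0,"ax":0,"ay":0,"az":0},{"dx":0,"dy":0,"dz":0,"ax":0,"ay":0,"az":0},{"dx":0,"dy":0,"dz":0,"ax":0,"ay":0,"az":0},{"dx":0,"dy":0,"dz":0,"ax":0,"ay":0,"az":0},{"dx":0,"dy":0,"dz":0,"ax":0,"ay":0,"az":0},{"dx":0,"dy":0,"dz":0,"ax":0,"ay":0,"az":0},{"dx":0,"dy":0,"dz":0,"ax":0,"ay":0,"az":0},{"dx":0,"dy":0,"dz":0,"ax":0,"ay":0,"az":0},{"dx":0,"dy":0,"dz":0,"ax":0,"ay":0,"az":0}]'|head -1
python3 -m handwheel '[{"dx":0,"dy":0,"dz":0,"ax":0,"ay":0,"az":0},{"dx":0,"dy":0,"dz":0,"ax":0,"ay":0,"az":0},{"dx":0,"dy":0,"dz":0,"ax":0,"ay":0,"az":0},{"dx":0,"dy":0,"dz":0,"ax":0,"ay":0,"az":0},{"dx":0,"dy":0,"dz":0,"ax":0,"ay":0,"az":0},{"dx":0,"dy":0,"dz":0,"ax":0,"ay":0,"az":0},{"dx":0,"dy":0,"dz":0,"ax":0,"ay":0,"az":0},{"dx":0,"dy":0,"dz":0,"ax":0,"ay":0,"az":0},{"dx":0,"dy":0,"dz":0,"ax":0,"ay":0,"az":0},{"dx":0,"dy":0,"dz":0,"ax":0,"ay":0,"az":0},{"dx":0,"dy":0,"dz":0,"ax":0,"ay":0,"az":0},{"dx":0,"dy":0,"dz":0,"ax":0,"ay":0,"az":0}]'|head -1
python3 -m handwheel '[{"dx":0,"dy":0,"dz":0,"ax":0,"ay":0,"az":0},{"dx":0,"dy":0,"dz":0,"ax":0,"ay":0,"az":0},{"dx":0,"dy":0,"dz":0,"ax":0,"ay":0,"az":0},{"dx":0,"dy":0,"dz":0,"ax":0,"ay":0,"az":0},{"dx":0,"dy":0,"dz":0,"ax":0,"ay":0,"az":0},{"dx":0,"dy":0,"dz":0,"ax":0,"ay":0,"az":0},{"dx":0,"dy":0,"dz":0,"ax":0,"ay":0,"az":0},{"dx":0,"dy":0,"dz":0,"ax":0,"ay":0,"az":0},{"dx":0,"dy":0,"dz":0,"ax":0,"ay":0,"az":0},{"dx":0,"dy":0,"dz":0,"ax":0,"ay":0,"az":0},{"dx":0,"dy":0,"dz":0,"ax":0,"ay":0,"az":0},{"dx":0,"dy":0,"dz":0,"ax":0,"ay":0,"az":0}]'|head -1
python3 -m handwheel '[{"dx":0,"dy":0,"dz":0,"ax":0,"ay":0,"az":0},{"dx":0,"dy":0,"dz":0,"ax":0,"ay":0,"az":0},{"dx":0,"dy":0,"dz":0,"ax":0,"ay":0,"az":0},{"dx":0,"dy":0,"dz":0,"ax":0,"ay":0,"az":0},{"dx":0,"dy":0,"dz":0,"ax":0,"ay":0,"az":0},{"dx":0,"dy":0,"dz":0,"ax":0,"ay":0,"az":0},{"dx":0,"dy":0,"dz":0,"ax":0,"ay":0,"az":0},{"dx":0,"dy":0,"dz":0,"ax":0,"ay":0,"az":0},{"dx":0,"dy":0,"dz":0,"ax":0,"ay":0,"az":0},{"dx":0,"dy":0,"dz":0,"ax":0,"ay":0,"az":0},{"dx":0,"dy":0,"dz":0,"ax":0,"ay":0,"az":0},{"dx":0,"dy":0,"dz":0,"ax":0,"ay":0,"az":0}]'|head -1
python3 -m handwheel '[{"dx":0,"dy":0,"dz":0,"ax":0,"ay":0,"az":0},{"dx":0,"dy":0,"dz":0,"ax":0,"ay":0,"az":0},{"dx":0,"dy":0,"dz":0,"ax":0,"ay":0,"az":0},{"dx":0,"dy":0,"dz":0,"ax":0,"ay":0,"az":0},{"dx":0,"dy":0,"dz":0,"ax":0,"ay":0,"az":0},{"dx":0,"dy":0,"dz":0,"ax":0,"ay":0,"az":0},{"dx":0,"dy":0,"dz":0,"ax":0,"ay":0,"az":0},{"dx":0,"dy":0,"dz":0,"ax":0,"ay":0,"az":0},{"dx":0,"dy":0,"dz":0,"ax":0,"ay":0,"az":0},{"dx":0,"dy":0,"dz":0,"ax":0,"ay":0,"az":0},{"dx":0,"dy":0,"dz":0,"ax":0,"ay":0,"az":0},{"dx":0,"dy":0,"dz":0,"ax":0,"ay":0,"az":0}]'|head -1
python3 -m handwheel '[{"dx":0,"dy":0,"dz":0,"ax":0,"ay":0,"az":0},{"dx":0,"dy":0,"dz":0,"ax":0,"ay":0,"az":0},{"dx":0,"dy":0,"dz":0,"ax":0,"ay":0,"az":0},{"dx":0,"dy":0,"dz":0,"ax":0,"ay":0,"az":0},{"dx":0,"dy":0,"dz":0,"ax":0,"ay":0,"az":0},{"dx":0,"dy":0,"dz":0,"ax":0,"ay":0,"az":0},{"dx":0,"dy":0,"dz":0,"ax":0,"ay":0,"az":0},{"dx":0,"dy":0,"dz":0,"ax":0,"ay":0,"az":0},{"dx":0,"dy":0,"dz":0,"ax":0,"ay":0,"az":0},{"dx":0,"dy":0,"dz":0,"ax":0,"ay":0,"az":0},{"dx":0,"dy":0,"dz":0,"ax":0,"ay":0,"az":0},{"dx":0,"dy":0,"dz":0,"ax":0,"ay":0,"az":0}]'|head -1
python3 -m handwheel '[{"dx":0,"dy":0,"dz":0,"ax":0,"ay":0,"az":0},{"dx":0,"dy":0,"dz":0,"ax":0,"ay":0,"az":0},{"dx":0,"dy":0,"dz":0,"ax":0,"ay":0,"az":0},{"dx":0,"dy":0,"dz":0,"ax":0,"ay":0,"az":0},{"dx":0,"dy":0,"dz":0,"ax":0,"ay":0,"az":0},{"dx":0,"dy":0,"dz":0,"ax":0,"ay":0,"az":0},{"dx":0,"dy":0,"dz":0,"ax":0,"ay":0,"az":0},{"dx":0,"dy":0,"dz":0,"ax":0,"ay":0,"az":0},{"dx":0,"dy":0,"dz":0,"ax":0,"ay":0,"az":0},{"dx":0,"dy":0,"dz":0,"ax":0,"ay":0,"az":0},{"dx":0,"dy":0,"dz":0,"ax":0,"ay":0,"az":0},{"dx":0,"dy":0,"dz":0,"ax":0,"ay":0,"az":0}]'|head -1
python3 -c "
from h import *
cam('side','s37')"
```

```text
clock: 73.25
clock: 74.45
clock: 75.65
clock: 76.85
clock: 78.05
clock: 79.25
clock: 80.45
```

View pics/s37.png

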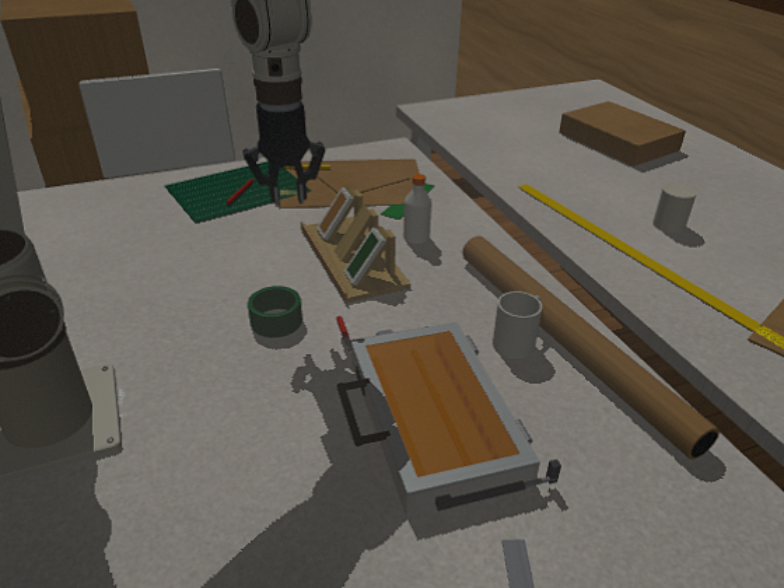

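```bash
python3 -m handwheel '[{"dx":0,"dy":0,"dz":0,"ax":0,"ay":0,"az":0},{"dx":0,"dy":0,"dz":0,"ax":0,"ay":0,"az":0},{"dx":0,"dy":0,"dz":0,"ax":0,"ay":0,"az":0},{"dx":0,"dy":0,"dz":0,"ax":0,"ay":0,"az":0},{"dx":0,"dy":0,"dz":0,"ax":0,"ay":0,"az":0},{"dx":0,"dy":0,"dz":0,"ax":0,"ay":0,"az":0},{"dx":0,"dy":0,"dz":0,"ax":0,"ay":0,"az":0},{"dx":0,"dy":0,"dz":0,"ax":0,"ay":0,"az":0},{"dx":0,"dy":0,"dz":0,"ax":0,"ay":0,"az":0},{"dx":0,"dy":0,"dz":0,"ax":0,"ay":0,"az":0},{"dx":0,"dy":0,"dz":0,"ax":0,"ay":0,"az":0},{"dx":0,"dy":0,"dz":0,"ax":0,"ay":0,"az":0}]'|head -1
python3 -m handwheel '[{"dx":0,"dy":0,"dz":0,"ax":0,"ay":0,"az":0},{"dx":0,"dy":0,"dz":0,"ax":0,"ay":0,"az":0},{"dx":0,"dy":0,"dz":0,"ax":0,"ay":0,"az":0},{"dx":0,"dy":0,"dz":0,"ax":0,"ay":0,"az":0},{"dx":0,"dy":0,"dz":0,"ax":0,"ay":0,"az":0},{"dx":0,"dy":0,"dz":0,"ax":0,"ay":0,"az":0},{"dx":0,"dy":0,"dz":0,"ax":0,"ay":0,"az":0},{"dx":0,"dy":0,"dz":0,"ax":0,"ay":0,"az":0},{"dx":0,"dy":0,"dz":0,"ax":0,"ay":0,"az":0},{"dx":0,"dy":0,"dz":0,"ax":0,"ay":0,"az":0},{"dx":0,"dy":0,"dz":0,"ax":0,"ay":0,"az":0},{"dx":0,"dy":0,"dz":0,"ax":0,"ay":0,"az":0}]'|head -1
python3 -m handwheel '[{"dx":0,"dy":0,"dz":0,"ax":0,"ay":0,"az":0},{"dx":0,"dy":0,"dz":0,"ax":0,"ay":0,"az":0},{"dx":0,"dy":0,"dz":0,"ax":0,"ay":0,"az":0},{"dx":0,"dy":0,"dz":0,"ax":0,"ay":0,"az":0},{"dx":0,"dy":0,"dz":0,"ax":0,"ay":0,"az":0},{"dx":0,"dy":0,"dz":0,"ax":0,"ay":0,"az":0},{"dx":0,"dy":0,"dz":0,"ax":0,"ay":0,"az":0},{"dx":0,"dy":0,"dz":0,"ax":0,"ay":0,"az":0},{"dx":0,"dy":0,"dz":0,"ax":0,"ay":0,"az":0},{"dx":0,"dy":0,"dz":0,"ax":0,"ay":0,"az":0},{"dx":0,"dy":0,"dz":0,"ax":0,"ay":0,"az":0},{"dx":0,"dy":0,"dz":0,"ax":0,"ay":0,"az":0}]'|head -1
python3 -c "
from h import *
S=cam('side','s38');crop(S,220,210,200,160,'s38c',3.7);T=cam('top','t38')
a=cv2.imread('pics/side0.png').astype(int);b=S['img'][:,:,::-1].astype(int)
d=np.abs(a-b).sum(2)[225:375,235:420];print((d>60).sum())
r0=slice(225,375);cv2.imwrite('pics/d38.png',np.hstack([a[225:375,235:420],b[225:375,235:420]]).astype(np.uint8).repeat(2,0).repeat(2,1))
a=cv2.imread('pics/top0.png').astype(int);b=T['img'][:,:,::-1].astype(int)
for n,(x,y,w,h) in dict(mug=(305,112,45,45),glue=(150,130,40,35),tape=(222,266,44,44)).items(): print(n,(np.abs(a-b).sum(2)[y:y+h,x:x+w]>60).sum())
"
```

```text
clock: 81.7
clock: 82.9
clock: 84.1
4257
mug 0
glue 0
tape 218
```

View pics/d38.png

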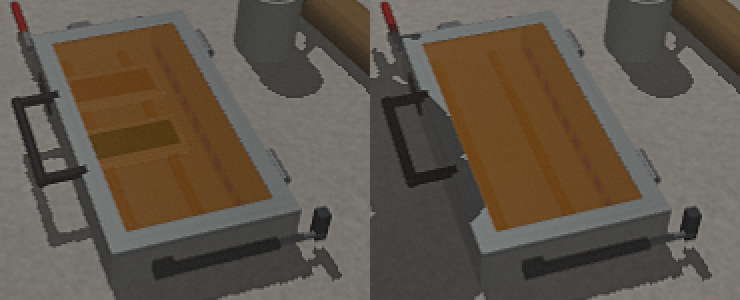

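View pics/t38.png

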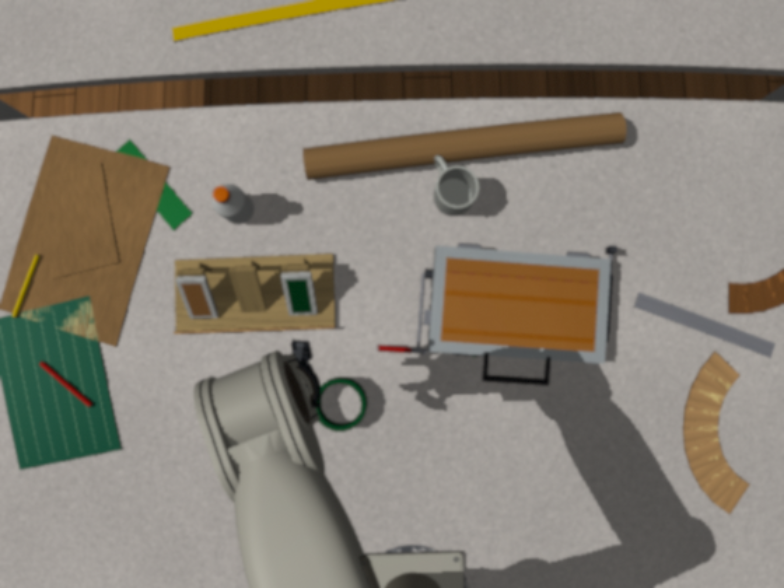

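```bash
python3 -c "
from h import *
print(bot.job_done(), np.round(st()[2]['ft_force'],1))
c=cam('side');crop(c,200,110,130,110,'s39',5.5)"
```

```text
the job is handed in; nothing more can be done
the job is handed in; nothing more can be done
```

The job is done and handed in at about 84 s of the 210 s. I raised the lid onto its stay and leaned both panels in the box on the rest, tan on slat 2 and green on slat 0. The blue panel was absent. I then lifted the lid to its stop, folded the stay down and let the lid sink shut.

- **Tan panel:** after I first placed it on slat 2, it was knocked across between slats 2 and 1. I picked it up again and put it back in its place.
- **Last pictures, just before handing in:** both panels leaned flush on their slats, long side up. The box was empty, the stay was folded, and the lid and handle looked the same as at the start.
- **Mug, tape roll and glue bottle:** the mug and glue bottle showed no change in the images. The tape check flagged a difference, because the arm covered part of that patch. By eye the roll is where it began.
- **Not checked:** I could not take a picture after handing in, because the interface had closed.

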